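# Unbar the stand, fetch the bur holder from behind the bottles, put all back

## Task

The steel stand is closed by a bar lying in two open-topped brackets: lift the bar straight up out of both and lay it aside on the ribbed drip tray, then stand both small bottles aside on that tray too, clear of the bar. Fetch the blue bur holder from behind them and set it flat, bits up, inside the plain grey tray for the next sterilising load. Then put each bottle back upright on the ring-marked spot it came from and lay the bar back down fully in both brackets, evenly centred; set things down gently, keep the bottles and the holder upright and do not disturb the cup or the nail brush.

Things in the scene. Friction and masses are not known exactly. Their poses are not given: they have to be found in the camera images.
- lock_bar: Loose straight steel bar with a black rubber sleeve round its middle: 14 wide (x) x 224 long (y) x 18 high (z) mm, about 150 g. Origin: centre of its underside; y along the bar. At the start it lies in the stand's two brackets above the bottles. Pinch it across x at the middle.
- dropper_bottle: Loose small amber dropper bottle with a black rubber bulb, about 70 g: round body 33 mm diameter up to 64 mm high, then a neck collar 24 mm diameter from 64 to 77 mm, then the bulb 13 mm thick up to 102 mm. The neck can be pinched above the bur holder. Origin: centre of its underside, z up. Stands on one of the two ring-marked spots of the stand (which one varies).
- polish_bottle: Loose small nail-polish bottle with a gold cap, about 50 g: body about 30 mm wide up to 46 mm high, then a round cap 17 mm diameter up to 79 mm (a good grip, above the bur holder). Origin: centre of its underside, z up. Stands on the other ring-marked spot.
- bur_holder: Loose blue bur holder, about 110 g: block 36 (x) x 92 (y) x 20 mm high with upright rotary bits on it (zone 26 x 86 mm, up to 51 mm high). Origin: centre of its underside, z up. Lies on the stand behind the bottles, 6 mm from them: a finger fits before it only once they are gone. Grip the lower 20 mm across the 36 mm.
- bar_stand: Fixed stand; origin: centre of underside, x to its back. mm: plate 140 (x) x 222 (y), top at z 4; bottle spots: dark rings, 45 across, at x -30, y +32 and -32; posts 34 (x) x 10 (y) at x -30, y +96 and -96, each topped by an open U bracket: floor z 110, 17 wide there, flaring to 28 at z 131. Bar home: along y, its origin at (-30, 0, 110). Bur holder starts near (10, 0, 4), its length along y.
- ribbed_tray: Fixed dark ribbed drip tray, the side area, 256 (x) x 178 (y) mm, left or right of the stand. Origin: centre of its underside. Floor 6 mm above it, usable within 118 mm (x) and 79 mm (y); thin rim 16 mm high. The bar fits in only lengthwise, along x, near the middle of the length; the bottles fit beside it (for instance bar at y = 38 mm, bottles at y = -35 mm, or mirrored).
- grey_tray: Fixed plain grey open tray, 150 (x) x 140 (y) mm. Origin: centre of its underside; inner floor 2 mm above the origin, rim 24 mm high, inside 142 x 132 mm. It is on the other side of the stand from the ribbed tray.
- mixing_cup: Loose small white mixing cup, 42 mm diameter, 32 mm high, a bystander; origin: centre of its underside. Leave alone.
- brush: Loose white nail brush, 36 (x) x 98 (y) x 32 mm, a bystander behind and left of the stand; origin: centre of its underside. Leave alone.

How it is judged:
By the outcome, as a careful person would: the job done as asked, in the order asked, and still so for the second after the job is handed in, with the robot touching nothing.
It also fails if it takes over 144 s, if anything falls off the work surface, if the arm or the gripper's body presses on something with over 40 N, if the wrist force passes 120 N, or if a joint passes its speed limit or range.

## Robot

A 6-joint arm with a two-finger parallel gripper is mounted at the origin on a cart in front of the work surface, level with it; the furniture and walls round the work are solid. World frame = base frame: x ahead of the robot, y to its left, z up, the work surface at z = 0. Lengths are in mm, angles in rad, forces in N, time in s.
With the tool pointing down it reaches from about 275 to 1000 mm from the base axis. Payload 8.4 kg.
Tool frame: the origin (TCP) lies midway between the tips of the shut fingers; the grasp point (between the pads) lies 19 mm behind it; z points along the fingers, x is the direction in which the jaws open and shut, and the axes are right-handed (so a half turn about z gives the same grasp; the last joint's range is limited). The gripper opens to 85 mm and grips with 20 to 120 N. Pads are 22 mm wide; open, the fingers measure 114 mm over their backs; the gripper's body (76 mm by 85 mm) begins 54 mm behind the grasp point. The pads swing forward as they close: fully open they stand 13 mm farther back than shut.
Start: joints at [1.213, 0.353, 1.633, -0, 1.155, -0.002], TCP at [217.711, 585.858, 231.281] pointing down, gripper open.
Joint ranges: [-2.63, 2.63], [-0.92, 2.1], [0.06, 2.66], [-1.3, 4.44], [0, 2.69], [-3.02, 3.02]. Speed limits (rad/s): [2.22, 2.22, 2.79, 3.14, 3.14, 3.14].

## Interface

Orientations are given as [roll, pitch, yaw] about the fixed x, y, z axes, in that order (R = Rz(yaw) Ry(pitch) Rx(roll)).
In Python, from rig import sense, grab_frame, camera_model, job gives the robot as it stands.
- The arm moves only by the tool arm_command, never from a script. Its argument "plan" is a list of rows, each an object with "translation": the shift along the tool's x, y, z in cm, a list of three; "twist": the turn about the tool's z in rad; "gripper": the opening, from 0 (shut) to 1 (fully open). A call has exactly 5 rows; each row is the pose to reach, as a shift and turn from the pose measured when the call began, along the tool's axes at that moment; what a row does not reach only later rows make up. A row lasts 1/12 s, in which the tool goes at most 41.7 mm and 7.16 degrees, less where a joint would pass 70% of its speed; a pose out of reach is approached as far as the arm can. A call with a gripper value outside its range is refused whole. The fingers move at their own pace and stop on an object; "squeeze" is the grip in N (left out, the last holds). Time passes only in rows, so rows that repeat a pose let the fingers close, or fill a call up. It gives the time, the measured TCP pose, the force and the opening at its end, in the units of the state.
- sense(): the state, without advancing time (a new reading comes with each control period).
- grab_frame(name): name is "scene" or "top" or "wrist"; returns the picture (420x560x3 uint8, blue, green, red); there is no depth.
- camera_model(name): a dict with "fx", "fy", "cx", "cy" (pixels), "pose" (4x4, takes a point from camera to world coordinates). Camera axes: x right, y down, z forward; pixel columns grow to the right and rows downward; lengths in mm; the calibration is good to about 2 mm. A picture is of the moment at which its call begins: read the wrist's pose just before it. camera_model takes no time and is no camera call; for the wrist camera it gives the pose at the moment of the call.
- job.sign_off(): hands the job in, once; it reports no verdict.
The state is a dict: "clock": time; "qpos": joint angles; "qvel": joint speeds; "joint_efforts": joint torques, N m; "eef_pos": TCP position; "tcp_rot": TCP orientation; "contact_force": force on the tool from outside, world axes, zero at the start; "wrist_torque": the same for the moment, N m; "opening": opening from 0.0 (shut) to 1.0 (fully open).
Only numpy, scipy, OpenCV 4.12 (cv2) and the standard library are available. Lean on these libraries where they do the work, as an engineer would, in place of code of your own. Each camera call takes 0.05 s, during which the arm holds its last target.

## Working session

There is one attempt and no reset: what is moved stays moved. The work goes in short steps, Python scripts to look and compute and a tool call to move; the robot and the scene stay as the last step left them, time stands still between calls to the robot, and variables do not carry over. Pictures are saved under pics/ and viewed, and the job is handed in when it is done.

Besides the shell and the picture viewer there is one more tool, called after ">>>" as name(argument=value, ...) on one line, values as JSON. arm_command: Moves the arm, as the interface text tells. Its arguments: {"type":"object","properties":{"plan":{"type":"array","items":{"type":"object","properties":{"translation":{"type":"array","items":{"type":"number"}},"twist":{"type":"number"},"gripper":{"type":"number"}}}},"squeeze":{"type":"number"}},"required":["plan"]}

```bash
mkdir -p pics; ls; python3 - <<'E'
from rig import sense, grab_frame, camera_model, job
import cv2,numpy as np
np.set_printoptions(precision=4,suppress=True)
print(sense())
for n in ["scene","top","wrist"]:
    m=camera_model(n); print(n,m)
    cv2.imwrite(f"pics/{n}0.png",grab_frame(n))
E
```

```text
pics
{'clock': 0.0, 'qpos': array([ 1.2126,  0.3536,  1.6341,  0.    ,  1.1552, -0.0024]), 'qvel': array([-0.0007, -0.0001, -0.0012,  0.0006,  0.0021,  0.0007]), 'joint_efforts': array([ -0.0008, -60.5253, -34.2073,   0.    ,   0.0092,  -0.    ]), 'eef_pos': array([217.545 , 585.414 , 230.5665]), 'tcp_rot': array([-3.1416,  0.0014,  1.215 ]), 'contact_force': array([-0.1678, -0.237 , -0.8011]), 'wrist_torque': array([ 0.0212,  0.0423, -0.0631]), 'opening': 0.9971262321388197}
scene {'fx': 526.0266349159995, 'fy': 526.0266349159995, 'cx': 278.84193702957776, 'cy': 211.9017413575278, 'pose': array([[   0.6158,   -0.5273,    0.5854, -206.2268],
       [  -0.7877,   -0.3936,    0.474 , -614.6777],
       [  -0.0195,   -0.753 ,   -0.6577,  946.7522],
       [   0.    ,    0.    ,    0.    ,    1.    ]])}
top {'fx': 486.7052705404428, 'fy': 486.7052705404428, 'cx': 273.3444218436646, 'cy': 215.67930351155016, 'pose': array([[   0.0293,   -0.9915,    0.1264,  420.2753],
       [  -0.9995,   -0.03  ,   -0.0037,   -7.931 ],
       [   0.0075,   -0.1263,   -0.992 , 1229.8628],
       [   0.    ,    0.    ,    0.    ,    1.    ]])}
wrist {'fx': 315.3829979238179, 'fy': 315.3829979238179, 'cx': 276.84416789945857, 'cy': 209.26474819612775, 'pose': array([[  0.3498,   0.8932,   0.2826, 143.6197],
       [  0.9368,  -0.3326,  -0.1082, 613.0391],
       [ -0.0027,   0.3026,  -0.9531, 373.2457],
       [  0.    ,   0.    ,   0.    ,   1.    ]])}
```

View pics/scene0.png

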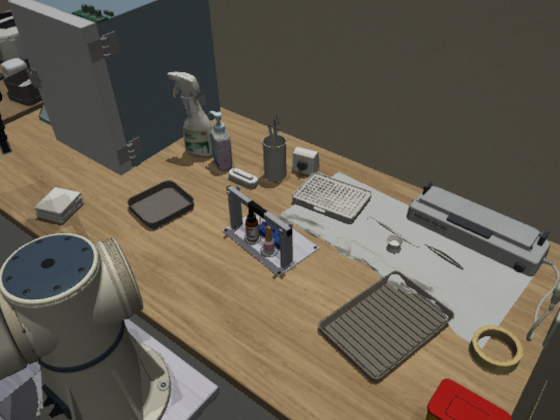

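View pics/top0.png

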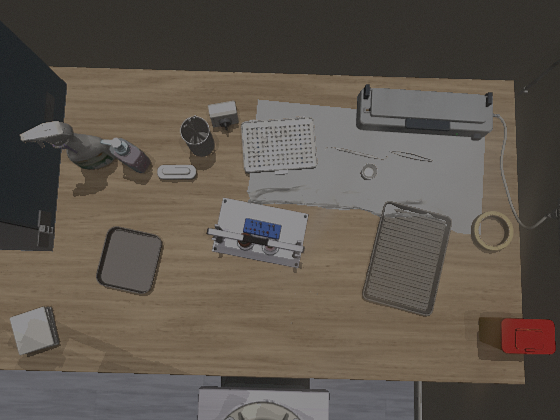

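View pics/wrist0.png

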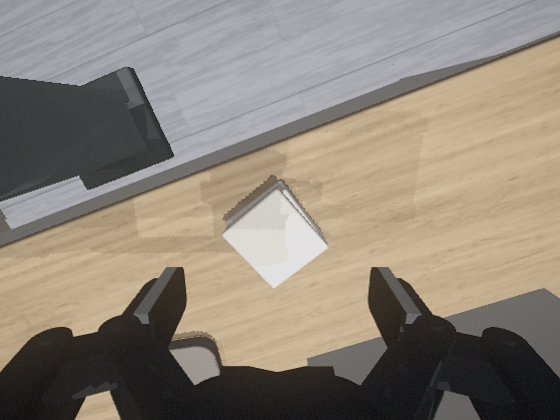

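The top view shows the stand at about (260,232), the ribbed tray at (407,258) and the grey tray at (130,260). The brush is at (177,172) and the cup at (369,172). I'll zoom in for corners.

```bash
cat > h.py <<'E'
from rig import sense, grab_frame, camera_model, job
import cv2,numpy as np
from scipy.spatial.transform import Rotation as Rn
np.set_printoptions(precision=2,suppress=True)
def ray(m,u,v,z):
    P=m["pose"]; d=P[:3,:3]@np.array([(u-m["cx"])/m["fx"],(v-m["cy"])/m["fy"],1.]); o=P[:3,3]
    return (o+d*(z-o[2])/d[2])
def proj(m,p):
    P=m["pose"]; c=P[:3,:3].T@(np.asarray(p,float)-P[:3,3]); return np.array([m["fx"]*c[0]/c[2]+m["cx"],m["fy"]*c[1]/c[2]+m["cy"]])
def delta(s,target,yaw):
    """shift in tool axes (cm) + twist to reach target TCP (tool down, yaw of tool)"""
    R=Rn.from_euler('xyz',s["tcp_rot"]).as_matrix()
    t=R.T@(np.asarray(target)-s["eef_pos"])/10
    # tool x axis heading
    cur=np.arctan2(R[1,0],R[0,0]); dy=(yaw-cur+np.pi)%(2*np.pi)-np.pi
    return t,-dy
E
python3 - <<'E'
from h import *
im=cv2.imread("pics/top0.png")
a=cv2.resize(im[185:285,190:325],None,fx=5.8,fy=5.8,interpolation=cv2.INTER_CUBIC);cv2.imwrite("pics/t_stand.png",a)
a=cv2.resize(im[195:320,355:460],None,fx=4.5,fy=4.5,interpolation=cv2.INTER_CUBIC);cv2.imwrite("pics/t_rib.png",a)
a=cv2.resize(im[220:300,90:170],None,fx=6,fy=6,interpolation=cv2.INTER_CUBIC);cv2.imwrite("pics/t_grey.png",a)
im=cv2.imread("pics/scene0.png")
a=cv2.resize(im[180:280,210:330],None,fx=6,fy=6,interpolation=cv2.INTER_CUBIC);cv2.imwrite("pics/s_stand.png",a)
E
```

```text
(no output)
```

View pics/t_stand.png

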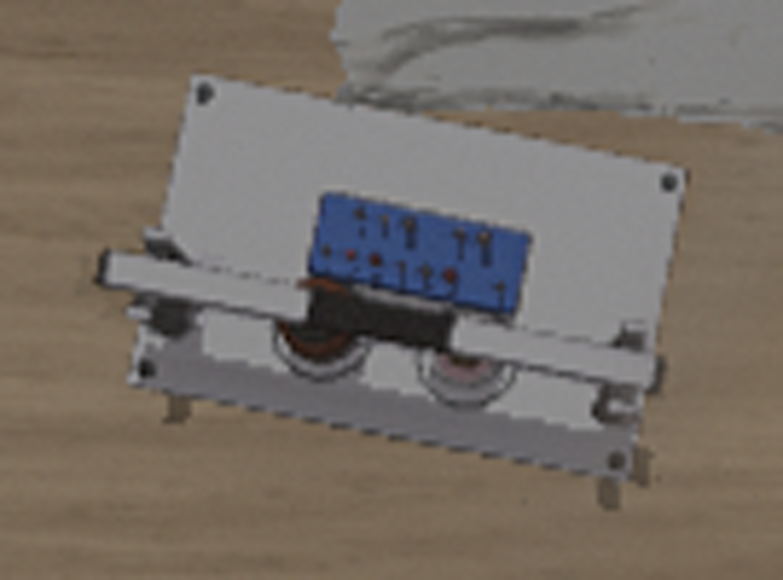

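View pics/t_rib.png

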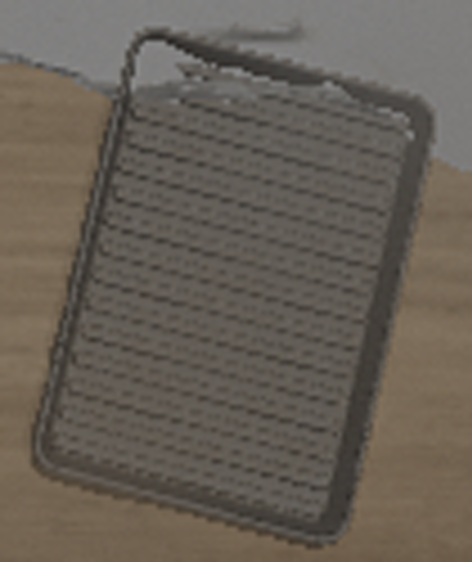

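View pics/t_grey.png

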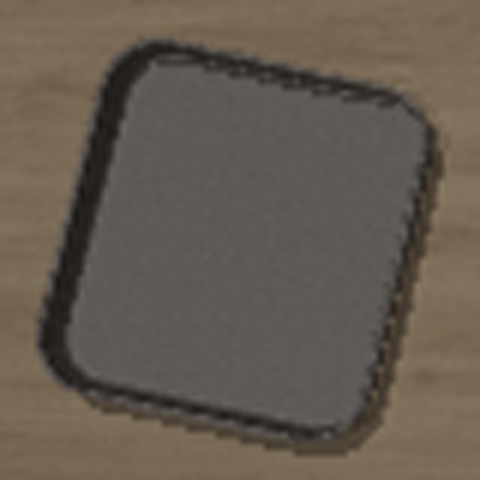

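View pics/s_stand.png

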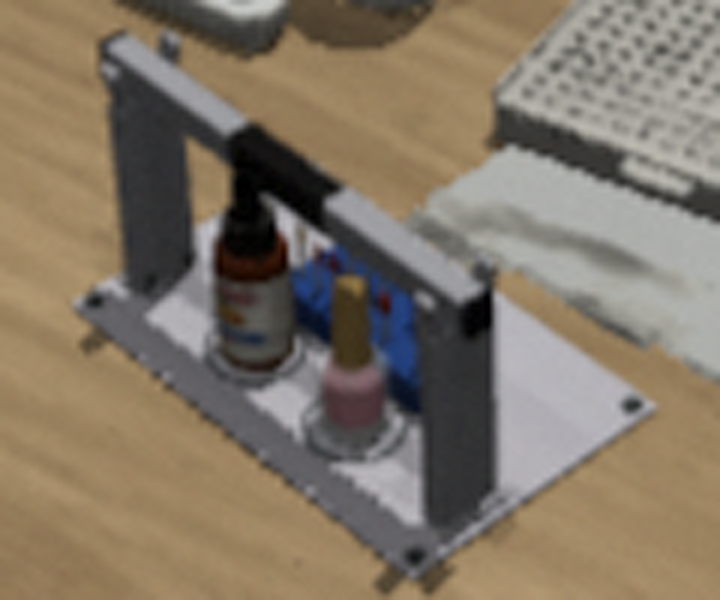

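Dropper bottle is on the left (+y) ring and polish on the right. Now I'll fit poses from the corners.

```bash
python3 - <<'E'
from h import *
m=camera_model("top"); ms=camera_model("scene")
def w(U,V,f,ou,ov,z,mm=m): return ray(mm,(U+.5)/f-.5+ou,(V+.5)/f-.5+ov,z)
def fit(model,pts):
    A=np.array(model,float);B=np.array(pts)[:,:2]
    a=A-A.mean(0);b=B-B.mean(0)
    th=np.arctan2((a[:,0]*b[:,1]-a[:,1]*b[:,0]).sum(),(a*b).sum())
    R=np.array([[np.cos(th),-np.sin(th)],[np.sin(th),np.cos(th)]])
    t=B.mean(0)-R@A.mean(0); return t,th,(A@R.T+t-B)
# order: back-left, back-right, front-right, front-left (x back)
P=[w(*c,5.8,190,185,4) for c in [(193,77),(686,172),(632,475),(130,385)]]
t,th,r=fit([(70,111),(70,-111),(-70,-111),(-70,111)],P); print("stand top",t,th,r)
P=[w(*c,6,210,180,4,ms) for c in [(655,406),(412,577),(75,302)]]
t2,th2,r=fit([(70,-111),(-70,-111),(-70,111)],P); print("stand scene",t2,th2,r)
# bar: top corners z128 (left end, right end) crop
R=np.array([[np.cos(th),-np.sin(th)],[np.sin(th),np.cos(th)]])
for y in (112,-112):
  for x in (-37,-23):
    p=R@[x,y]+t
    u=proj(m,[*p,128]); us=proj(ms,[*p,128]); print("bar corner pred crop top",(u-[190,185])*5.8,"scene",(us-[210,180])*6)
for n,y in(("L",32),("R",-32)):
    print("spot",n,R@[-30,y]+t)
print("bur",R@[10,0]+t, "bar",R@[-30,0]+t)
# ribbed: rim z16 corners (sharp extrapolated)
P=[w(*c,4.5,355,195,16) for c in [(138,25),(438,105),(336,552),(28,470)]]
t3,th3,r=fit([(128,89),(128,-89),(-128,-89),(-128,89)],P); print("rib",t3,th3,r)
P=[w(*c,6,90,220,24) for c in [(110,36),(442,107),(378,448),(33,375)]]
t4,th4,r=fit([(75,70),(75,-70),(-75,-70),(-75,70)],P); print("grey",t4,th4,r)
# bur block top z 24 corners
P=[w(*c,5.8,190,185,24) for c in [(321,192),(532,235),(519,313),(308,270)]]
t5,th5,r=fit([(18,46),(18,-46),(-18,-46),(-18,46)],P); print("bur",t5,th5,r)
E
```

```text
stand top [533.44  19.24] -0.15487684895906204 [[ 1.36  0.65]
 [ 2.64 -1.15]
 [-2.93 -0.21]
 [-1.07  0.71]]
stand scene [536.67  20.28] -0.1691623937252946 [[ 0.65 -1.28]
 [-0.16 -0.17]
 [-0.49  1.45]]
bar corner pred crop top [102.68 284.56] scene [97.9  50.72]
bar corner pred crop top [109.83 249.56] scene [123.96  36.1 ]
bar corner pred crop top [666.14 389.8 ] scene [470.45 315.13]
bar corner pred crop top [672.42 354.51] scene [497.03 297.42]
spot L [508.74  55.48]
spot R [498.87  -7.75]
bur [543.32  17.69] bar [503.8   23.86]
rib [ 478.91 -348.29] -0.23585802948228365 [[ 1.1   2.58]
 [-0.27 -2.28]
 [-1.58 -2.45]
 [ 0.75  2.15]]
grey [454.17 338.09] -0.15828989652757014 [[ 2.54 -2.34]
 [ 5.8  -1.68]
 [-2.56  4.01]
 [-5.79  0.01]]
bur [541.93  14.91] -0.16684694616756446 [[ 0.57 -1.01]
 [ 1.15 -0.48]
 [-0.62  0.85]
 [-1.1   0.64]]
```

```bash
cat > d.py <<'E'
import sys
from h import *
s=sense()
x,y,z,yaw=map(float,sys.argv[1:5])
t,tw=delta(s,[x,y,z],yaw)
print("clk %.2f"%s["clock"],"pos",s["eef_pos"],"rot",s["tcp_rot"],"F",s["contact_force"],"op %.3f"%s["opening"],"q",s["qpos"][[0,5]])
print("SHIFT cm",t,"TWIST %.3f"%tw)
E
python3 d.py 504 24 230 -0.163
```

```text
clk 0.15 pos [217.58 585.51 230.71] rot [-3.14  0.    1.21] F [-0.63 -0.52 -0.34] op 0.999 q [ 1.21 -0.  ]
SHIFT cm [-42.66  46.41   0.12] TWIST 1.378
```

>>> arm_command(plan=[{"translation": [-42.7, 46.4, 0], "twist": 1.378, "gripper": 0.6}, {"translation": [-42.7, 46.4, 0], "twist": 1.378, "gripper": 0.6}, {"translation": [-42.7, 46.4, 0], "twist": 1.378, "gripper": 0.6}, {"translation": [-42.7, 46.4, 0], "twist": 1.378, "gripper": 0.6}, {"translation": [-42.7, 46.4, 0], "twist": 1.378, "gripper": 0.6}])

```text
clock: 0.57
eef_pos: [312.5, 398.4, 231.0]
tcp_rot: [3.141, 0.0, 0.584]
contact_force: [1.6, 1.1, 0.0]
opening: 0.6
```

```bash
python3 d.py 504 24 230 -0.163
```

```text
clk 0.57 pos [312.45 398.35 231.03] rot [3.14 0.   0.58] F [1.65 1.08 0.  ] op 0.600 q [0.9  0.32]
SHIFT cm [-4.68 41.79  0.13] TWIST 0.747
```

>>> arm_command(plan=[{"translation": [-4.7, 41.8, 0], "twist": 0.747, "gripper": 0.6}, {"translation": [-4.7, 41.8, 0], "twist": 0.747, "gripper": 0.6}, {"translation": [-4.7, 41.8, 0], "twist": 0.747, "gripper": 0.6}, {"translation": [-4.7, 41.8, 0], "twist": 0.747, "gripper": 0.6}, {"translation": [-4.7, 41.8, 0], "twist": 0.747, "gripper": 0.6}])

```text
clock: 0.98
eef_pos: [407.1, 212.6, 231.4]
tcp_rot: [3.141, -0.0, -0.041]
contact_force: [1.5, -0.1, -0.2]
opening: 0.597
```

```bash
python3 d.py 504 24 230 -0.163
```

```text
clk 0.98 pos [407.08 212.6  231.36] rot [ 3.14 -0.   -0.04] F [ 1.52 -0.07 -0.21] op 0.597 q [0.48 0.52]
SHIFT cm [10.45 18.45  0.15] TWIST 0.122
```

>>> arm_command(plan=[{"translation": [3, 4, 0], "twist": 0.06, "gripper": 0.5}, {"translation": [5, 8, 0], "twist": 0.122, "gripper": 0.5}, {"translation": [7.5, 12, 0], "twist": 0.122, "gripper": 0.5}, {"translation": [9.5, 16, 0], "twist": 0.122, "gripper": 0.5}, {"translation": [10.4, 18.4, 0], "twist": 0.122, "gripper": 0.5}])

```text
clock: 1.4
eef_pos: [502.3, 27.5, 231.5]
tcp_rot: [3.141, -0.001, -0.163]
contact_force: [0.3, 0.2, 0.1]
opening: 0.496
```

```bash
cat > shot.py <<'E'
import sys
from h import *
n=sys.argv[1]; out=sys.argv[2]
m=camera_model(n); im=grab_frame(n)
cv2.imwrite(f"pics/{out}.png",im); np.save(f"pics/{out}.npy",np.concatenate([m["pose"].ravel(),[m["fx"],m["fy"],m["cx"],m["cy"]]]))
s=sense(); print("clk %.2f"%s["clock"],s["eef_pos"],s["tcp_rot"],"F",s["contact_force"],"op %.3f"%s["opening"])
if len(sys.argv)>3:
    u0,v0,u1,v1=map(int,sys.argv[3:7]); c=im[v0:v1,u0:u1]; f=min(800/(u1-u0),600/(v1-v0)); print("scale",f)
    cv2.imwrite(f"pics/{out}z.png",cv2.resize(c,None,fx=f,fy=f,interpolation=cv2.INTER_CUBIC))
E
cat >> h.py <<'E'
def load(out):
    a=np.load(f"pics/{out}.npy"); return dict(pose=a[:16].reshape(4,4),fx=a[16],fy=a[17],cx=a[18],cy=a[19])
E
python3 d.py 504 24 230 -0.163; python3 shot.py wrist w1
```

```text
clk 1.40 pos [502.3   27.55 231.53] rot [ 3.14 -0.   -0.16] F [0.3  0.23 0.08] op 0.496 q [0.05 0.22]
SHIFT cm [0.22 0.32 0.15] TWIST 0.000
clk 1.45 [504.68  21.62 231.71] [ 3.14 -0.   -0.16] F [ 2.83 -4.93  0.99] op 0.500
```

View pics/w1.png

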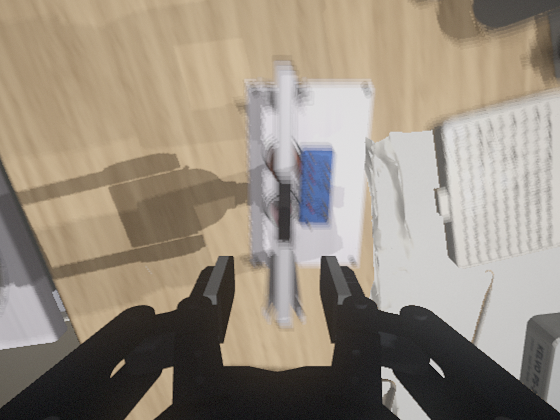

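The view is motion-blurred because the arm was still settling, so I'll look again.

```bash
python3 d.py 504 24 230 -0.163; python3 shot.py wrist w2 220 40 400 340;
```

```text
clk 1.45 pos [504.68  21.62 231.71] rot [ 3.14 -0.   -0.16] F [ 2.83 -4.93  0.99] op 0.500 q [0.04 0.21]
SHIFT cm [-0.11 -0.22  0.17] TWIST -0.002
clk 1.50 [503.3   24.64 231.47] [ 3.14 -0.   -0.17] F [0.84 1.76 0.07] op 0.501
scale 2.0
```

View pics/w2z.png

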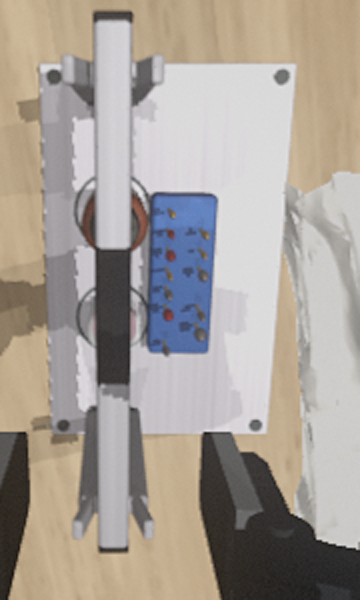

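```bash
python3 - <<'E'
from h import *
m=load("w2")
def w(U,V,z): return ray(m,(U+.5)/2-.5+220,(V+.5)/2-.5+40,z)
a=(w(93,11,128)+w(132,11,128))/2; b=(w(98,551,128)+w(129,551,128))/2
d=a-b; print("bar",a,b,(a+b)/2,np.linalg.norm(d),"yaw",np.arctan2(-d[0],d[1]))
print(np.linalg.norm(w(93,11,128)-w(132,11,128)),np.linalg.norm(w(98,551,128)-w(129,551,128)))
P=np.array([w(39,64,4),w(296,65,4),w(268,433,4),w(51,432,4)])[:,:2]  # front-left, back-left, back-right, front-right
A=np.array([(-70,111),(70,111),(70,-111),(-70,-111)],float)
aa=A-A.mean(0);bb=P-P.mean(0);th=np.arctan2((aa[:,0]*bb[:,1]-aa[:,1]*bb[:,0]).sum(),(aa*bb).sum())
R=np.array([[np.cos(th),-np.sin(th)],[np.sin(th),np.cos(th)]])
print("stand",P.mean(0),th,(aa@R.T+P.mean(0)-P))
t=P.mean(0); print("bar home",R@[-30,0]+t)
# sleeve
print("sleeve", (w(97,248,128)+w(131,384,128))/2)
# ring circles at z4
print("ringR",w(113,317,4),"pred",R@[-30,-32]+t, "ringL",w(112,215,4),R@[-30,32]+t)
P=np.array([w(150,193,24),w(217,195,24),w(209,354,24),w(148,352,24)])
print("bur",P.mean(0))
E
```

```text
bar [522.62 139.96 128.  ] [485.95 -80.49 128.  ] [504.28  29.73 128.  ] 223.4802699161404 yaw -0.16484567100759587
13.686635851555321 14.26031194252216
stand [533.24  21.61] -0.16572349866619351 [[-0.13  0.96]
 [ 0.97  1.3 ]
 [-0.65 -0.62]
 [-0.2  -1.65]]
bar home [503.65  26.56]
sleeve [504.82  29.2  128.  ]
ringR [498.49  -5.04   4.  ] pred [498.37  -5.  ] ringL [508.11  55.66   4.  ] [508.93  58.12]
bur [541.22  17.6   24.  ]
```

```bash
python3 d.py 504.3 29 140 -0.165
```

```text
clk 1.50 pos [503.3   24.64 231.47] rot [ 3.14 -0.   -0.17] F [0.84 1.76 0.07] op 0.501 q [0.05 0.22]
SHIFT cm [ 0.01 -0.46  9.15] TWIST -0.003
```

>>> arm_command(plan=[{"translation": [0, -0.4, 2.5], "twist": 0, "gripper": 0.5}, {"translation": [0, -0.46, 5], "twist": 0, "gripper": 0.5}, {"translation": [0, -0.46, 7.5], "twist": 0, "gripper": 0.5}, {"translation": [0, -0.46, 8.8], "twist": 0, "gripper": 0.5}, {"translation": [0, -0.46, 9.1], "twist": 0, "gripper": 0.5}])

```text
clock: 1.92
eef_pos: [502.1, 29.4, 137.9]
tcp_rot: [3.139, 0.003, -0.168]
contact_force: [0.3, 0.1, 0.8]
opening: 0.499
```

```bash
python3 shot.py wrist w3; python3 d.py 504.3 29 100 -0.165
```

```text
clk 1.97 [502.71  29.4  138.77] [ 3.14  0.   -0.17] F [-0.69  0.47 -0.46] op 0.497
clk 1.97 pos [502.71  29.4  138.77] rot [ 3.14  0.   -0.17] F [-0.69  0.47 -0.46] op 0.497 q [0.06 0.23]
SHIFT cm [0.17 0.   3.88] TWIST -0.002
```

View pics/w3.png

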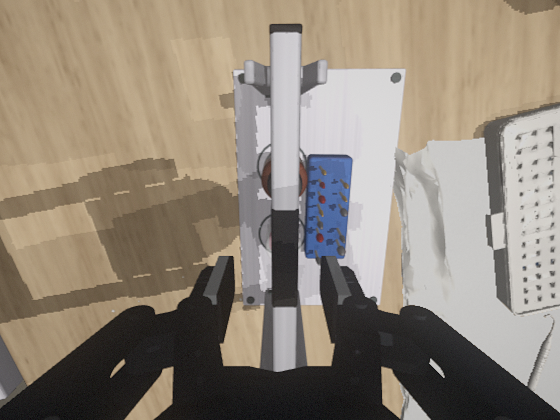

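```bash
python3 - <<'E'
from h import *
m=load("w3"); s=sense()
R=Rn.from_euler('xyz',s["tcp_rot"]).as_matrix()
print("cam in tool",R.T@(m["pose"][:3,3]-s["eef_pos"])); print(R.T@m["pose"][:3,:3])
print("TCPaxis px",[proj(m,s["eef_pos"]+R@[0,0,z]) for z in (-50,0,20,40)])
im=cv2.imread("pics/w3.png")
g=cv2.cvtColor(im,cv2.COLOR_BGR2GRAY).astype(float)
for v in (100,180,230,260,290): print(v, g[v,262:310].astype(int))
E
```

```text
cam in tool [  -1.8   -77.65 -141.73]
[[ 1.   -0.   -0.  ]
 [ 0.    0.95  0.3 ]
 [ 0.   -0.3   0.95]]
TCPaxis px [array([282.82, 340.  ]), array([281.22, 270.48]), array([280.82, 253.11]), array([280.5, 239.1])]
100 [152 154 138 128 130 121 121 120 115 143 164 181 196 199 200 199 200 202
 203 202 204 207 206 207 207 206 205 204 205 206 206 206 208 207 206 198
 186 164 158 183 193 193 191 194 194 191 191 190]
180 [ 55  60  63  68  66  56  44  54  60 109 149 169 188 195 196 195 197 197
 197 201 202 203 204 206 204 203 202 201 201 200 201 201 202 202 188 180
 150 101  65  57  85  93  88  87  80  67  68  79]
230 [133 134 133 132 132 123 116 113 104  68  44  51  47  51  55  51  53  54
  51  52  51  50  52  52  54  53  52  51  51  51  52  55  51  53  51  46
  86 115 130 131 135 109  65  48  53  58  67  69]
260 [193 192 193 196 195 194 193 195 196 137  43  39  42  44  41  42  41  46
  43  41  40  40  44  40  43  40  43  41  39  44  42  41  45  40  37  33
 163 196 196 195 195 196 194 193 192 195 196 194]
290 [169 184 197 146  83  80  69  53  46  47  43  44  46  47  46  44  45  49
  45  49  47  50  46  43  42  44  49  45  44  45  47  47  46  47  43  57
 142 188 197 195 192 191 192 189 191 193 192 191]
```

Bar is about 4 mm to +x of the finger midpoint (finger edges at 234/320, bar centre at 284.6), so I correct for that while descending.

>>> arm_command(plan=[{"translation": [0.36, 0, 0.2], "twist": 0, "gripper": 0.5}, {"translation": [0.36, 0, 1.2], "twist": 0, "gripper": 0.5}, {"translation": [0.36, 0, 2.4], "twist": 0, "gripper": 0.5}, {"translation": [0.36, 0, 3.4], "twist": 0, "gripper": 0.5}, {"translation": [0.36, 0, 3.8], "twist": 0, "gripper": 0.5}])

```text
clock: 2.38
eef_pos: [505.8, 28.8, 99.7]
tcp_rot: [3.139, 0.003, -0.167]
contact_force: [-0.8, 0.7, -0.5]
opening: 0.497
```

```bash
python3 shot.py wrist w4; python3 d.py 506 29 100 -0.165
```

```text
clk 2.43 [505.53  28.73  99.51] [ 3.14  0.   -0.17] F [-0.24  0.17 -0.42] op 0.498
clk 2.43 pos [505.53  28.73  99.51] rot [ 3.14  0.   -0.17] F [-0.24  0.17 -0.42] op 0.498 q [0.06 0.22]
SHIFT cm [ 0.04 -0.03 -0.05] TWIST -0.002
```

View pics/w4.png

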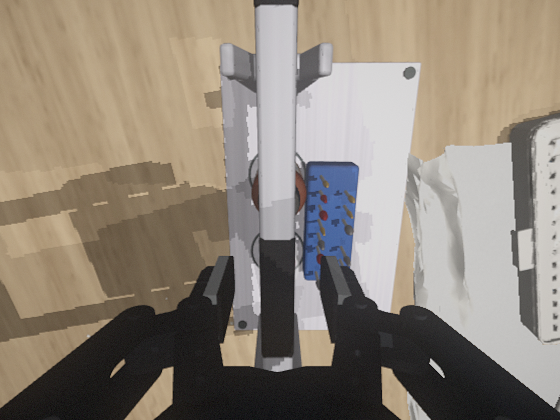

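```bash
python3 - <<'E'
from h import *
m=load("w4"); s=sense()
R=Rn.from_euler('xyz',s["tcp_rot"]).as_matrix()
for v in (2,240,357): print(R.T@(ray(m,277,v,128)-s["eef_pos"]))
E
```

```text
[  -1.09 -109.66  -28.82]
[ -1.21 -28.65 -28.57]
[ -1.29  28.21 -28.4 ]
```

>>> arm_command(plan=[{"translation": [0, 0, 0], "twist": 0, "gripper": 0.3}, {"translation": [0, 0, 0], "twist": 0, "gripper": 0.2}, {"translation": [0, 0, 0], "twist": 0, "gripper": 0.1}, {"translation": [0, 0, 0], "twist": 0, "gripper": 0.05}, {"translation": [0, 0, 0], "twist": 0, "gripper": 0.05}], squeeze=40)

```text
clock: 2.85
eef_pos: [505.8, 28.7, 99.9]
tcp_rot: [3.139, 0.003, -0.167]
contact_force: [0.8, -0.4, 0.9]
opening: 0.159
```

>>> arm_command(plan=[{"translation": [0, 0, -0.8], "twist": 0, "gripper": 0.05}, {"translation": [0, 0, -2], "twist": 0, "gripper": 0.05}, {"translation": [0, 0, -4], "twist": 0, "gripper": 0.05}, {"translation": [0, 0, -7], "twist": 0, "gripper": 0.05}, {"translation": [0, 0, -9], "twist": 0, "gripper": 0.05}])

```text
clock: 3.27
eef_pos: [506.4, 29.0, 192.3]
tcp_rot: [3.139, 0.002, -0.167]
contact_force: [1.3, 0.9, -1.3]
opening: 0.155
```

```bash
python3 shot.py wrist w5; python3 shot.py scene sc5 180 120 360 290;  python3 d.py 506 29 100 -0.165
```

```text
clk 3.32 [508.48  29.08 195.77] [ 3.14 -0.   -0.17] F [2.22 0.07 1.86] op 0.158
clk 3.37 [508.33  29.09 193.77] [ 3.14 -0.   -0.17] F [ 0.19 -0.28 -2.42] op 0.155
scale 3.5294117647058822
clk 3.37 pos [508.33  29.09 193.77] rot [ 3.14 -0.   -0.17] F [ 0.19 -0.28 -2.42] op 0.155 q [0.06 0.22]
SHIFT cm [-0.26  0.04  9.38] TWIST -0.002
```

View pics/w5.png

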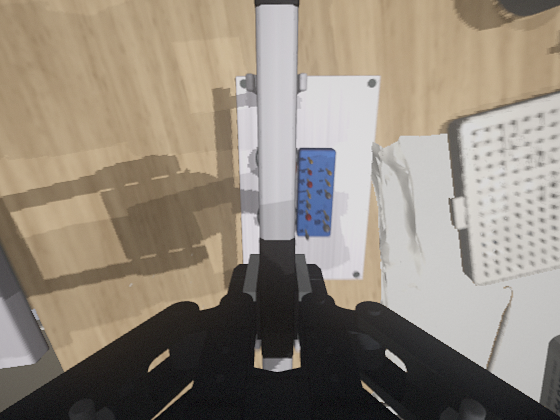

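View pics/sc5z.png

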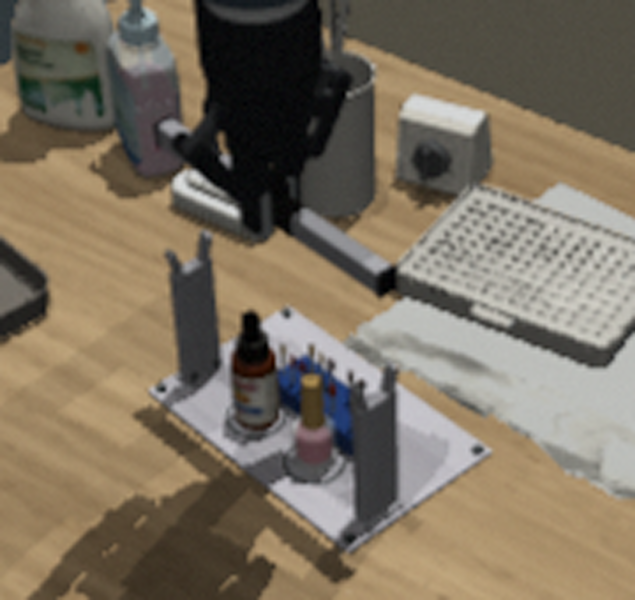

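The current grip puts the fingertips about 10 mm below the bar's underside, which would hit the tray floor. I'll lower the bar back into its brackets and regrip it about 14 mm higher.

```bash
python3 d.py 505.6 28.7 100.5 -0.167
```

```text
clk 3.37 pos [508.33  29.09 193.77] rot [ 3.14 -0.   -0.17] F [ 0.19 -0.28 -2.42] op 0.155 q [0.06 0.22]
SHIFT cm [-0.3   0.07  9.33] TWIST -0.000
```

>>> arm_command(plan=[{"translation": [-0.3, 0.07, 1.5], "twist": 0, "gripper": 0.05}, {"translation": [-0.3, 0.07, 3], "twist": 0, "gripper": 0.05}, {"translation": [-0.3, 0.07, 4.5], "twist": 0, "gripper": 0.05}, {"translation": [-0.3, 0.07, 5.4], "twist": 0, "gripper": 0.05}, {"translation": [-0.3, 0.07, 5.6], "twist": 0, "gripper": 0.05}])

```text
clock: 3.78
eef_pos: [503.8, 28.7, 135.7]
tcp_rot: [3.139, 0.0, -0.167]
contact_force: [-0.4, 0.4, -2.8]
opening: 0.156
```

```bash
python3 d.py 505.6 28.7 100.5 -0.167
```

```text
clk 3.78 pos [503.82  28.68 135.71] rot [ 3.14  0.   -0.17] F [-0.41  0.38 -2.78] op 0.156 q [0.06 0.22]
SHIFT cm [ 0.18 -0.04  3.52] TWIST -0.000
```

>>> arm_command(plan=[{"translation": [0.18, -0.03, 0.3], "twist": 0, "gripper": 0.05}, {"translation": [0.18, -0.03, 0.8], "twist": 0, "gripper": 0.05}, {"translation": [0.18, -0.03, 1.3], "twist": 0, "gripper": 0.05}, {"translation": [0.18, -0.03, 1.7], "twist": 0, "gripper": 0.05}, {"translation": [0.18, -0.03, 1.8], "twist": 0, "gripper": 0.05}])

```text
clock: 4.2
eef_pos: [505.4, 28.6, 117.1]
tcp_rot: [3.139, 0.001, -0.167]
contact_force: [-0.3, 0.4, -1.1]
opening: 0.158
```

```bash
python3 d.py 505.6 28.7 100.5 -0.167
```

```text
clk 4.20 pos [505.38  28.6  117.15] rot [ 3.14  0.   -0.17] F [-0.25  0.39 -1.07] op 0.158 q [0.06 0.22]
SHIFT cm [ 0.02 -0.02  1.66] TWIST -0.000
```

>>> arm_command(plan=[{"translation": [0.02, 0, 0.4], "twist": 0, "gripper": 0.05}, {"translation": [0.02, 0, 0.8], "twist": 0, "gripper": 0.05}, {"translation": [0.02, 0, 1.2], "twist": 0, "gripper": 0.05}, {"translation": [0.02, 0, 1.5], "twist": 0, "gripper": 0.05}, {"translation": [0.02, 0, 1.6], "twist": 0, "gripper": 0.05}])

```text
clock: 4.62
eef_pos: [505.2, 28.5, 100.5]
tcp_rot: [3.139, 0.001, -0.167]
contact_force: [-0.8, 0.4, -1.1]
opening: 0.153
```

```bash
python3 d.py 505.6 28.7 100 -0.167
```

```text
clk 4.62 pos [505.24  28.55 100.54] rot [ 3.14  0.   -0.17] F [-0.83  0.39 -1.12] op 0.153 q [0.05 0.22]
SHIFT cm [ 0.03 -0.02  0.05] TWIST -0.000
```

>>> arm_command(plan=[{"translation": [0.02, 0, 0.06], "twist": 0, "gripper": 0.05}, {"translation": [0.02, 0, 0.06], "twist": 0, "gripper": 0.3}, {"translation": [0.02, 0, 0.06], "twist": 0, "gripper": 0.3}, {"translation": [0.02, 0, -0.6], "twist": 0, "gripper": 0.3}, {"translation": [0.02, 0, -1.35], "twist": 0, "gripper": 0.3}])

```text
clock: 5.03
eef_pos: [505.3, 28.5, 114.5]
tcp_rot: [3.139, 0.002, -0.167]
contact_force: [1.3, 0.9, -0.9]
opening: 0.303
```

>>> arm_command(plan=[{"translation": [0, 0, 0], "twist": 0, "gripper": 0.3}, {"translation": [0, 0, 0], "twist": 0, "gripper": 0.2}, {"translation": [0, 0, 0], "twist": 0, "gripper": 0.05}, {"translation": [0, 0, 0], "twist": 0, "gripper": 0.05}, {"translation": [0, 0, 0], "twist": 0, "gripper": 0.05}], squeeze=50)

```text
clock: 5.45
eef_pos: [505.9, 28.5, 115.4]
tcp_rot: [3.139, 0.001, -0.167]
contact_force: [-1.9, -0.5, 10.7]
opening: 0.15
```

```bash
python3 d.py 505.6 28.7 113.5 -0.167
```

```text
clk 5.45 pos [505.86  28.52 115.37] rot [ 3.14  0.   -0.17] F [-1.88 -0.49 10.72] op 0.150 q [0.05 0.22]
SHIFT cm [-0.03 -0.01  0.19] TWIST -0.000
```

>>> arm_command(plan=[{"translation": [0, 0, -0.5], "twist": 0, "gripper": 0.05}, {"translation": [0, 0, -1.5], "twist": 0, "gripper": 0.05}, {"translation": [0, 0, -3], "twist": 0, "gripper": 0.05}, {"translation": [0, 0, -5], "twist": 0, "gripper": 0.05}, {"translation": [0, 0, -6], "twist": 0, "gripper": 0.05}])

```text
clock: 5.87
eef_pos: [506.6, 28.7, 177.5]
tcp_rot: [3.14, -0.001, -0.167]
contact_force: [0.9, 0.1, -0.2]
opening: 0.146
```

```bash
python3 shot.py wrist w6;python3 d.py 500 -180 185 -0.95
```

```text
clk 5.92 [507.5   28.78 178.72] [ 3.14 -0.   -0.17] F [0.73 0.23 0.58] op 0.148
clk 5.92 pos [507.5   28.78 178.72] rot [ 3.14 -0.   -0.17] F [0.73 0.23 0.58] op 0.148 q [0.06 0.22]
SHIFT cm [ 2.74 20.71 -0.59] TWIST 0.783
```

View pics/w6.png

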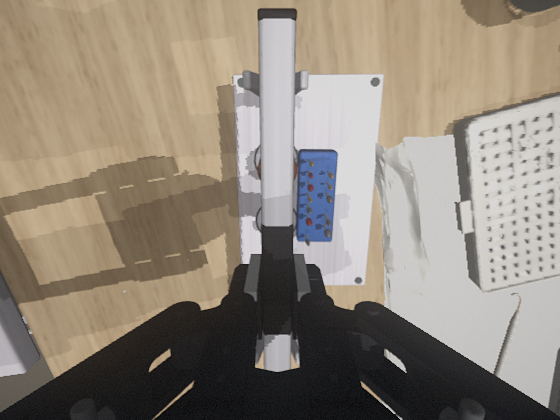

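```bash
python3 d.py 470 -385 190 -1.807
```

```text
clk 5.92 pos [507.5   28.78 178.72] rot [ 3.14 -0.   -0.17] F [0.73 0.23 0.58] op 0.148 q [0.06 0.22]
SHIFT cm [ 3.2  41.43 -1.06] TWIST 1.640
```

>>> arm_command(plan=[{"translation": [0.2, 1, -1], "twist": 0.06, "gripper": 0.05}, {"translation": [0.4, 3.5, -1], "twist": 0.17, "gripper": 0.05}, {"translation": [0.7, 6.5, -1], "twist": 0.29, "gripper": 0.05}, {"translation": [0.9, 9.5, -1], "twist": 0.41, "gripper": 0.05}, {"translation": [1.1, 12.5, -1], "twist": 0.53, "gripper": 0.05}])

```text
clock: 6.33
eef_pos: [497.0, -97.3, 188.7]
tcp_rot: [-3.141, -0.004, -0.703]
contact_force: [-0.3, -0.5, -1.9]
opening: 0.151
```

```bash
python3 d.py 470 -385 190 -1.807
```

```text
clk 6.33 pos [497.01 -97.34 188.67] rot [-3.14 -0.   -0.7 ] F [-0.3  -0.46 -1.93] op 0.151 q [-0.2   0.51]
SHIFT cm [16.53 23.7  -0.08] TWIST 1.104
```

>>> arm_command(plan=[{"translation": [1.7, 2.5, 0], "twist": 0.12, "gripper": 0.05}, {"translation": [3.4, 5, 0], "twist": 0.24, "gripper": 0.05}, {"translation": [5.2, 7.5, 0], "twist": 0.36, "gripper": 0.05}, {"translation": [7, 10, 0], "twist": 0.48, "gripper": 0.05}, {"translation": [8.8, 12.6, 0], "twist": 0.6, "gripper": 0.05}])

```text
clock: 6.75
eef_pos: [482.2, -251.7, 188.5]
tcp_rot: [-3.139, -0.002, -1.308]
contact_force: [-0.7, -0.0, -2.9]
opening: 0.147
```

```bash
python3 d.py 470 -385 190 -1.807
```

```text
clk 6.75 pos [ 482.21 -251.68  188.48] rot [-3.14 -0.   -1.31] F [-0.67 -0.02 -2.93] op 0.147 q [-0.48  0.82]
SHIFT cm [12.56  4.64 -0.13] TWIST 0.499
```

>>> arm_command(plan=[{"translation": [3, 1.1, 0], "twist": 0.12, "gripper": 0.05}, {"translation": [6, 2.2, 0], "twist": 0.24, "gripper": 0.05}, {"translation": [9, 3.3, 0], "twist": 0.36, "gripper": 0.05}, {"translation": [11.5, 4.2, 0], "twist": 0.46, "gripper": 0.05}, {"translation": [12.5, 4.6, 0], "twist": 0.5, "gripper": 0.05}])

```text
clock: 7.17
eef_pos: [469.6, -387.5, 188.1]
tcp_rot: [-3.138, -0.002, -1.816]
contact_force: [-0.4, 0.3, -2.1]
opening: 0.143
```

```bash
python3 shot.py top t7 355 195 460 320 ; python3 shot.py wrist w7; python3 d.py 470 -385 190 -1.807
```

```text
clk 7.22 [ 469.47 -387.78  188.11] [-3.14 -0.   -1.82] F [-0.49 -1.65 -1.63] op 0.146
scale 4.8
clk 7.27 [ 469.54 -385.73  187.98] [-3.14 -0.   -1.81] F [ 0.58  0.98 -2.23] op 0.151
clk 7.27 pos [ 469.54 -385.73  187.98] rot [-3.14 -0.   -1.81] F [ 0.58  0.98 -2.23] op 0.151 q [-0.69  1.12]
SHIFT cm [-0.08 -0.03 -0.2 ] TWIST -0.004
```

View pics/w7.png

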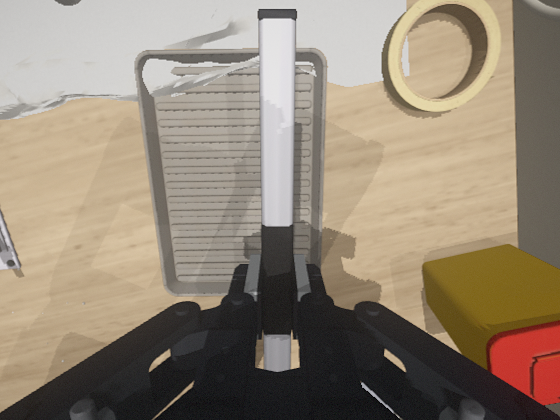

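View pics/t7z.png

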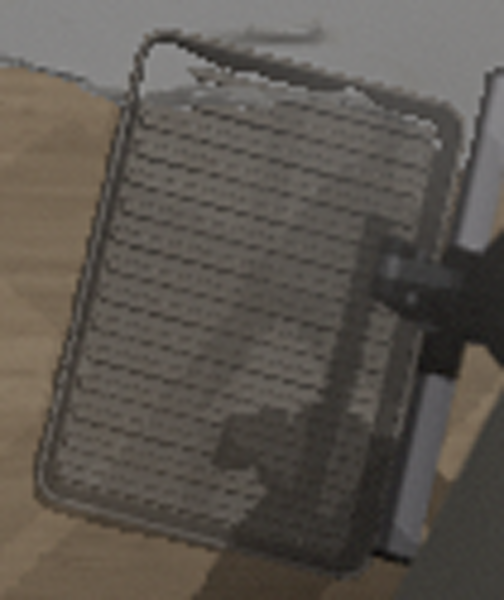

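```bash
python3 - <<'E'
from h import *
m=load("w7"); s=sense()
yaw=s["tcp_rot"][2]; x=np.array([np.cos(yaw),np.sin(yaw)])
m["pose"][:2,3]+=1.8*x   # camera lateral bias
f=lambda u,v:ray(m,u,v,16)[:2]
TL,TR,BL,R2=f(135,48),f(328,48),f(166,297),f(324,200)
print(TL,TR,BL,"w",np.linalg.norm(TL-TR),"l",np.linalg.norm(TL-BL))
d=TL-BL; print("yaw long",np.arctan2(d[1],d[0]))
d=TR-R2; print("yaw right",np.arctan2(d[1],d[0]))
d=TL-TR; print("yaw short",np.arctan2(-d[0],d[1]))
c=(TR+BL)/2; print("centre",c)
th=-0.236
R=np.array([[np.cos(th),-np.sin(th)],[np.sin(th),np.cos(th)]])
print("TCP local",R.T@(s["eef_pos"][:2]-c),"yaw tool-90",yaw+np.pi/2)
E
```

```text
[ 625.03 -297.67] [ 582.72 -466.32] [ 374.94 -235.47] w 173.87108974110603 l 257.7082139043935
yaw long -0.2437937933929357
yaw right -0.2267325540569826
yaw short -0.24580614565583206
centre [ 478.83 -350.89]
TCP local [ -0.88 -36.04] yaw tool-90 -0.23996917216214486
```

>>> arm_command(plan=[{"translation": [0, 0, 3], "twist": 0, "gripper": 0.05}, {"translation": [0, 0, 6.5], "twist": 0, "gripper": 0.05}, {"translation": [0, 0, 10], "twist": 0, "gripper": 0.05}, {"translation": [0, 0, 13], "twist": 0, "gripper": 0.05}, {"translation": [0, 0, 14.5], "twist": 0, "gripper": 0.05}])

```text
clock: 7.68
eef_pos: [468.1, -382.7, 39.1]
tcp_rot: [3.139, 0.002, -1.808]
contact_force: [-0.4, 0.1, -1.9]
opening: 0.148
```

>>> arm_command(plan=[{"translation": [0, 0, 0], "twist": 0, "gripper": 0.05}, {"translation": [0, 0, 0], "twist": 0, "gripper": 0.05}, {"translation": [0, 0, 0], "twist": 0, "gripper": 0.05}, {"translation": [0, 0, 0], "twist": 0, "gripper": 0.05}, {"translation": [0, 0, 0], "twist": 0, "gripper": 0.05}])

```text
clock: 8.1
eef_pos: [469.1, -383.2, 40.7]
tcp_rot: [3.142, 0.001, -1.807]
contact_force: [-0.3, 0.5, -1.1]
opening: 0.148
```

```bash
python3 d.py 470 -385.5 14 -1.811
```

```text
clk 8.10 pos [ 469.07 -383.17   40.71] rot [ 3.14  0.   -1.81] F [-0.25  0.49 -1.08] op 0.148 q [-0.69  1.12]
SHIFT cm [ 0.21 -0.15  2.67] TWIST 0.004
```

>>> arm_command(plan=[{"translation": [0.2, 0, 0.6], "twist": 0, "gripper": 0.05}, {"translation": [0.2, 0, 1.3], "twist": 0, "gripper": 0.05}, {"translation": [0.2, 0, 1.9], "twist": 0, "gripper": 0.05}, {"translation": [0.2, 0, 2.3], "twist": 0, "gripper": 0.05}, {"translation": [0.2, 0, 2.5], "twist": 0, "gripper": 0.05}])

```text
clock: 8.52
eef_pos: [468.0, -384.8, 14.6]
tcp_rot: [3.14, 0.001, -1.807]
contact_force: [-0.5, -0.2, -1.4]
opening: 0.146
```

>>> arm_command(plan=[{"translation": [0, 0, 0.1], "twist": 0, "gripper": 0.05}, {"translation": [0, 0, 0.2], "twist": 0, "gripper": 0.05}, {"translation": [0, 0, 0.3], "twist": 0, "gripper": 0.05}, {"translation": [0, 0, 0.3], "twist": 0, "gripper": 0.05}, {"translation": [0, 0, 0.3], "twist": 0, "gripper": 0.05}])

```text
clock: 8.93
eef_pos: [468.1, -384.8, 11.7]
tcp_rot: [3.14, 0.001, -1.807]
contact_force: [-0.4, -0.3, -2.3]
opening: 0.15
```

>>> arm_command(plan=[{"translation": [0, 0, 0.05], "twist": 0, "gripper": 0.05}, {"translation": [0, 0, 0.1], "twist": 0, "gripper": 0.05}, {"translation": [0, 0, 0.1], "twist": 0, "gripper": 0.05}, {"translation": [0, 0, 0.1], "twist": 0, "gripper": 0.05}, {"translation": [0, 0, 0.1], "twist": 0, "gripper": 0.05}])

```text
clock: 9.35
eef_pos: [468.3, -384.9, 11.1]
tcp_rot: [3.141, 0.001, -1.807]
contact_force: [-0.8, 0.6, 4.5]
opening: 0.148
```

```bash
python3 shot.py scene sc8 310 260 470 380; python3 d.py 470 -385.5 14 -1.811
```

```text
clk 9.40 [ 468.24 -384.9    11.05] [ 3.14  0.   -1.81] F [0.16 1.43 5.34] op 0.147
scale 5.0
clk 9.40 pos [ 468.24 -384.9    11.05] rot [ 3.14  0.   -1.81] F [0.16 1.43 5.34] op 0.147 q [-0.69  1.12]
SHIFT cm [ 0.02 -0.18 -0.3 ] TWIST 0.004
```

View pics/sc8z.png

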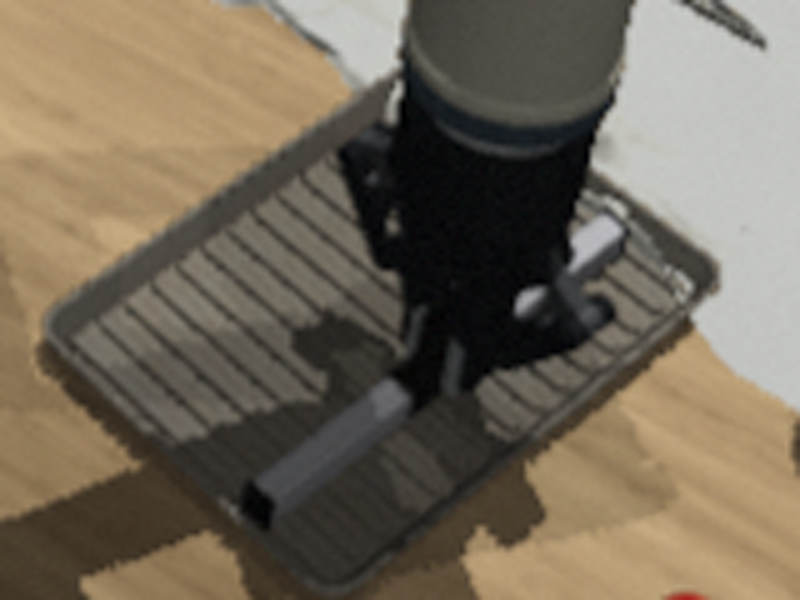

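>>> arm_command(plan=[{"translation": [0, 0, 0], "twist": 0, "gripper": 0.2}, {"translation": [0, 0, 0], "twist": 0, "gripper": 0.35}, {"translation": [0, 0, 0], "twist": 0, "gripper": 0.35}, {"translation": [0, 0, -1.5], "twist": 0, "gripper": 0.35}, {"translation": [0, 0, -4], "twist": 0, "gripper": 0.35}])

```text
clock: 9.82
eef_pos: [466.6, -383.6, 48.9]
tcp_rot: [3.136, 0.003, -1.807]
contact_force: [0.5, 0.4, -0.6]
opening: 0.353
```

```bash
python3 d.py 509 58 200 -0.7
```

```text
clk 9.82 pos [ 466.62 -383.61   48.94] rot [ 3.14  0.   -1.81] F [ 0.5   0.42 -0.58] op 0.353 q [-0.69  1.12]
SHIFT cm [-43.98   6.31 -14.92] TWIST -1.107
```

```bash
python3 d.py 500.4 -4 210 -1.738
```

```text
clk 9.82 pos [ 466.62 -383.61   48.94] rot [ 3.14  0.   -1.81] F [ 0.5   0.42 -0.58] op 0.353 q [-0.69  1.12]
SHIFT cm [-37.75   5.7  -15.95] TWIST -0.069
```

>>> arm_command(plan=[{"translation": [0, 0, -4], "twist": 0, "gripper": 0.45}, {"translation": [-1, 0, -8], "twist": 0, "gripper": 0.45}, {"translation": [-4, 0.6, -12], "twist": -0.03, "gripper": 0.45}, {"translation": [-8, 1.2, -15.9], "twist": -0.06, "gripper": 0.45}, {"translation": [-12, 1.8, -15.9], "twist": -0.069, "gripper": 0.45}])

```text
clock: 10.23
eef_pos: [478.3, -281.5, 207.9]
tcp_rot: [-3.141, 0.001, -1.738]
contact_force: [1.7, -0.1, 0.5]
opening: 0.449
```

```bash
python3 d.py 500.4 -4 210 -1.738
```

```text
clk 10.23 pos [ 478.26 -281.55  207.95] rot [-3.14  0.   -1.74] F [ 1.75 -0.08  0.5 ] op 0.449 q [-0.54  1.2 ]
SHIFT cm [-27.74   2.45  -0.18] TWIST -0.000
```

>>> arm_command(plan=[{"translation": [-4, 0.4, 0], "twist": 0, "gripper": 0.45}, {"translation": [-8, 0.8, 0], "twist": 0, "gripper": 0.45}, {"translation": [-12, 1.2, 0], "twist": 0, "gripper": 0.45}, {"translation": [-16, 1.6, 0], "twist": 0, "gripper": 0.45}, {"translation": [-19, 1.8, 0], "twist": 0, "gripper": 0.45}])

```text
clock: 10.65
eef_pos: [491.6, -88.5, 208.2]
tcp_rot: [-3.141, 0.001, -1.738]
contact_force: [0.5, 1.0, -0.2]
opening: 0.452
```

```bash
python3 d.py 500.4 -4 200 -1.738
```

```text
clk 10.65 pos [491.64 -88.52 208.17] rot [-3.14  0.   -1.74] F [ 0.53  1.02 -0.25] op 0.452 q [-0.18  1.56]
SHIFT cm [-8.48  0.54  0.83] TWIST -0.000
```

>>> arm_command(plan=[{"translation": [-3, 0.2, 0.4], "twist": 0, "gripper": 0.45}, {"translation": [-6, 0.3, 0.8], "twist": 0, "gripper": 0.45}, {"translation": [-8, 0.5, 0.8], "twist": 0, "gripper": 0.45}, {"translation": [-8.5, 0.54, 0.8], "twist": 0, "gripper": 0.45}, {"translation": [-8.5, 0.54, 0.8], "twist": 0, "gripper": 0.45}])

```text
clock: 11.07
eef_pos: [500.5, -2.7, 200.2]
tcp_rot: [-3.141, 0.001, -1.736]
contact_force: [-0.2, 0.1, 0.1]
opening: 0.45
```

```bash
python3 shot.py wrist w10; python3 d.py 500.4 -4 54 -1.738
```

```text
clk 11.12 [500.48  -3.75 200.25] [-3.14  0.   -1.74] F [-0.15  0.46 -0.16] op 0.453
clk 11.12 pos [500.48  -3.75 200.25] rot [-3.14  0.   -1.74] F [-0.15  0.46 -0.16] op 0.453 q [-0.01  1.72]
SHIFT cm [ 0.04  0.02 14.63] TWIST 0.002
```

View pics/w10.png

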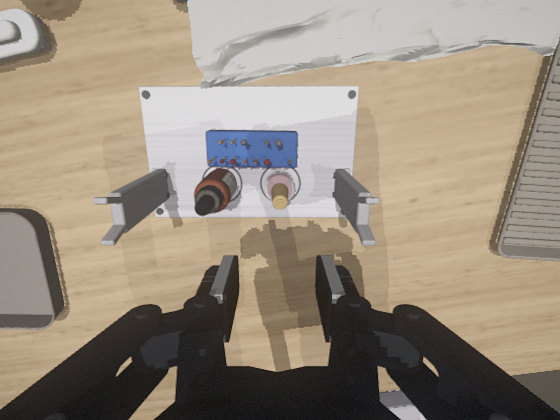

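The picture shows the polish cap top at about (280,203), the dropper bulb top at (206,203), and ring centres at (280,184) and (221,184). Both bottles stand upright.

```bash
python3 - <<'E'
from h import *
m=load("w10"); yaw=-1.737; x=np.array([np.cos(yaw),np.sin(yaw)])
b=m["pose"].copy(); m["pose"][:2,3]+=1.8*x
print("cap",ray(m,280,203,83),"ringR",ray(m,280,184.5,4),"bulb",ray(m,206,204,106),"ringL",ray(m,221.5,184.5,4))
im=cv2.imread("pics/w10.png");cv2.imwrite("pics/w10z.png",cv2.resize(im[155:225,130:390],None,fx=3,fy=3,interpolation=cv2.INTER_CUBIC))
# plate corners
P=np.array([ray(m,u,v,4)[:2] for u,v in((140.5,87),(359,87),(355.5,218))]); print(P, np.linalg.norm(P[0]-P[1]),np.linalg.norm(P[1]-P[2]))
d=P[0]-P[1]; print(np.arctan2(-d[0],d[1]),"ctr",(P[0]+P[2])/2)
E
```

```text
cap [498.94  -6.92  83.  ] ringR [496.68  -7.3    4.  ] bulb [514.5   49.54 106.  ] ringL [507.34  56.17   4.  ]
[[ 618.75  114.52]
 [ 582.42 -101.8 ]
 [ 443.96  -85.66]] 219.3582611358996 139.3911383182453
-0.16639261529537952 ctr [531.36  14.43]
```

View pics/w10z.png

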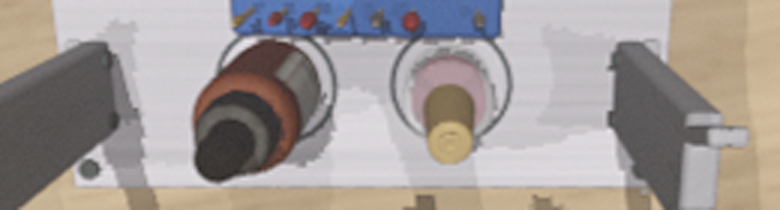

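```bash
python3 d.py 499 -6.5 110 -1.738
```

```text
clk 11.12 pos [500.48  -3.75 200.25] rot [-3.14  0.   -1.74] F [-0.15  0.46 -0.16] op 0.453 q [-0.01  1.72]
SHIFT cm [0.31 0.11 9.02] TWIST 0.002
```

>>> arm_command(plan=[{"translation": [0.3, 0.1, 2], "twist": 0, "gripper": 0.45}, {"translation": [0.3, 0.1, 4.5], "twist": 0, "gripper": 0.45}, {"translation": [0.3, 0.1, 7], "twist": 0, "gripper": 0.45}, {"translation": [0.3, 0.1, 8.8], "twist": 0, "gripper": 0.45}, {"translation": [0.3, 0.1, 9], "twist": 0, "gripper": 0.45}])

```text
clock: 11.53
eef_pos: [497.0, -7.9, 107.5]
tcp_rot: [3.138, 0.0, -1.738]
contact_force: [-1.2, -0.9, -0.6]
opening: 0.451
```

```bash
python3 shot.py wrist w11; python3 d.py 499 -6.5 54 -1.738
```

```text
clk 11.58 [497.7   -7.75 108.67] [ 3.14  0.   -1.74] F [-0.06 -0.09  0.14] op 0.452
clk 11.58 pos [497.7   -7.75 108.67] rot [ 3.14  0.   -1.74] F [-0.06 -0.09  0.14] op 0.452 q [-0.02  1.72]
SHIFT cm [-0.14 -0.12  5.47] TWIST 0.000
```

View pics/w11.png

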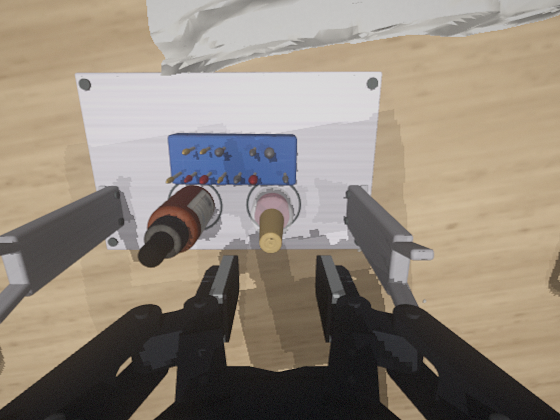

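```bash
python3 shot.py wrist w12 200 150 350 270; python3 - <<'E'
from h import *
m=load("w12"); s=sense()
R=Rn.from_euler('xyz',s["tcp_rot"]).as_matrix()
im=cv2.imread("pics/w12.png")
c=[R.T@(ray(m,u,v,83)-s["eef_pos"]) for u,v in((271,243),)]; print(c, s["eef_pos"])
E
```

```text
clk 11.63 [498.72  -7.56 109.99] [ 3.14  0.   -1.74] F [-0.03  0.79  1.4 ] op 0.450
scale 5.0
[array([-3.09, -1.03, 26.99])] [498.72  -7.56 109.99]
```

View pics/w12z.png

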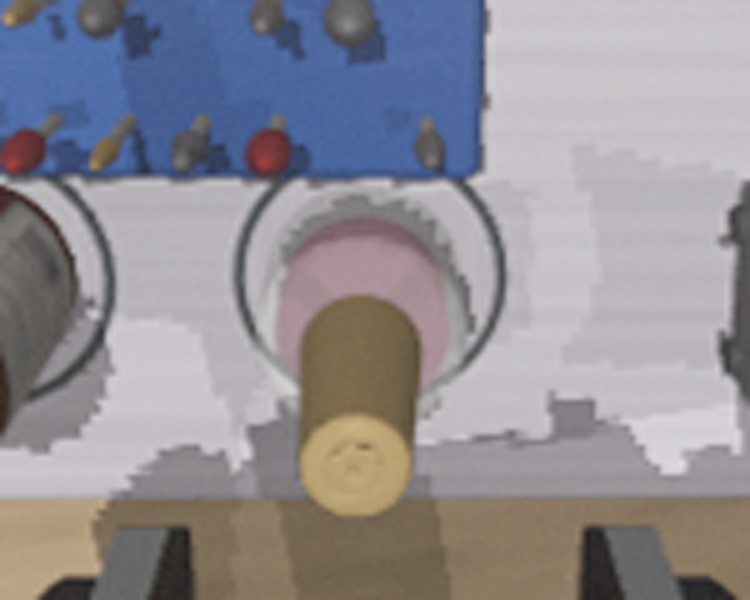

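>>> arm_command(plan=[{"translation": [-0.3, -0.1, 0.5], "twist": 0, "gripper": 0.45}, {"translation": [-0.31, -0.1, 2], "twist": 0, "gripper": 0.45}, {"translation": [-0.31, -0.1, 3.8], "twist": 0, "gripper": 0.45}, {"translation": [-0.31, -0.1, 5.2], "twist": 0, "gripper": 0.45}, {"translation": [-0.31, -0.1, 5.5], "twist": 0, "gripper": 0.45}])

```text
clock: 12.05
eef_pos: [500.1, -4.8, 54.3]
tcp_rot: [3.141, 0.001, -1.738]
contact_force: [0.8, 0.5, -0.8]
opening: 0.452
```

```bash
python3 shot.py wrist w13; python3 d.py 500.2 -4.6 54 -1.738
```

```text
clk 12.10 [500.14  -4.75  54.59] [ 3.14  0.   -1.74] F [-0.94 -0.09 -0.17] op 0.446
clk 12.10 pos [500.14  -4.75  54.59] rot [ 3.14  0.   -1.74] F [-0.94 -0.09 -0.17] op 0.446 q [-0.01  1.72]
SHIFT cm [-0.02 -0.    0.06] TWIST 0.000
```

View pics/w13.png

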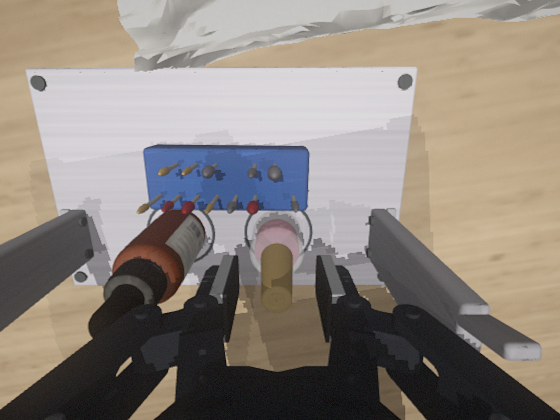

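The cap is centred between the fingers, so I close.

>>> arm_command(plan=[{"translation": [0, 0, 0], "twist": 0, "gripper": 0.3}, {"translation": [0, 0, 0], "twist": 0, "gripper": 0.2}, {"translation": [0, 0, 0], "twist": 0, "gripper": 0.1}, {"translation": [0, 0, 0], "twist": 0, "gripper": 0.1}, {"translation": [0, 0, 0], "twist": 0, "gripper": 0.1}], squeeze=25)

```text
clock: 12.52
eef_pos: [501.1, -4.8, 55.7]
tcp_rot: [-3.141, 0.001, -1.738]
contact_force: [0.0, -0.5, 7.6]
opening: 0.19
```

```bash
python3 d.py 500.2 -4.6 54 -1.738; python3 - <<'E'
from h import *
m=load("w13")
P=np.array([ray(m,u,v,4)[:2] for u,v in((27,68),(416,67.5))]); d=P[0]-P[1]
th=np.arctan2(-d[0],d[1]);R=np.array([[np.cos(th),-np.sin(th)],[np.sin(th),np.cos(th)]])
c=P.mean(0)+R@[-70,0]
print(np.linalg.norm(d),th,"ctr",c,"home",c+R@[-30,0],"L",c+R@[-30,32],"R",c+R@[-30,-32])
print("ringR", ray(m,277.5,231.5,4), "bur",[ray(m,u,v,24)[:2] for u,v in ((144,148),(308,150),(306,210),(149,208))])
E
```

```text
clk 12.52 pos [501.07  -4.78  55.65] rot [-3.14  0.   -1.74] F [ 0.03 -0.5   7.58] op 0.190 q [-0.01  1.72]
SHIFT cm [-0.    0.09  0.16] TWIST 0.000
218.28772121599928 -0.16737897434307525 ctr [532.92  21.07] home [503.34  26.07] L [508.67  57.63] R [498.01  -5.48]
ringR [499.34  -5.04   4.  ] bur [array([567.26,  56.81]), array([551.29, -30.58]), array([517.58, -24.72]), array([533.93,  64.01])]
```

>>> arm_command(plan=[{"translation": [0, 0, -0.8], "twist": 0, "gripper": 0.1}, {"translation": [0, 0, -3], "twist": 0, "gripper": 0.1}, {"translation": [0, 0, -6.5], "twist": 0, "gripper": 0.1}, {"translation": [0, 0, -10], "twist": 0, "gripper": 0.1}, {"translation": [0, 0, -13.5], "twist": 0, "gripper": 0.1}])

```text
clock: 12.93
eef_pos: [500.4, -4.9, 192.8]
tcp_rot: [-3.141, 0.001, -1.738]
contact_force: [1.1, -0.3, -1.0]
opening: 0.187
```

```bash
python3 shot.py scene sc14 180 100 360 290;python3 d.py 444 -305 205 -1.807
```

```text
clk 12.98 [504.11  -4.89 199.42] [-3.13  0.   -1.74] F [3.89 0.12 5.82] op 0.186
scale 3.1578947368421053
clk 12.98 pos [504.11  -4.89 199.42] rot [-3.13  0.   -1.74] F [3.89 0.12 5.82] op 0.186 q [-0.01  1.72]
SHIFT cm [30.59  0.94 -0.63] TWIST 0.069
```

View pics/sc14z.png

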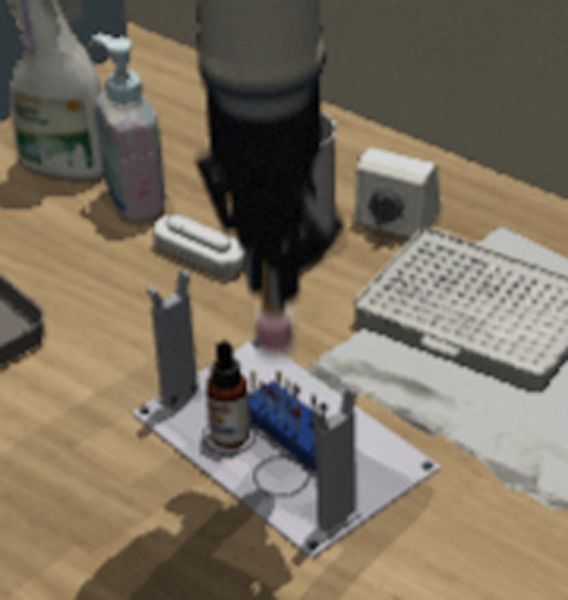

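>>> arm_command(plan=[{"translation": [2, 0, -0.5], "twist": 0, "gripper": 0.1}, {"translation": [5.5, 0.2, -0.6], "twist": 0, "gripper": 0.1}, {"translation": [9.5, 0.3, -0.6], "twist": 0, "gripper": 0.1}, {"translation": [13.5, 0.4, -0.6], "twist": 0, "gripper": 0.1}, {"translation": [17.5, 0.5, -0.6], "twist": 0, "gripper": 0.1}])

```text
clock: 13.4
eef_pos: [469.4, -178.1, 205.9]
tcp_rot: [-3.131, 0.002, -1.737]
contact_force: [1.3, -1.1, -0.0]
opening: 0.188
```

```bash
python3 d.py 444 -305 205 -1.738
```

```text
clk 13.40 pos [ 469.45 -178.07  205.85] rot [-3.13  0.   -1.74] F [ 1.26 -1.14 -0.02] op 0.188 q [-0.37  1.37]
SHIFT cm [12.94  0.41  0.06] TWIST 0.001
```

>>> arm_command(plan=[{"translation": [4, 0.1, 0], "twist": 0, "gripper": 0.1}, {"translation": [8, 0.2, 0], "twist": 0, "gripper": 0.1}, {"translation": [11, 0.3, 0], "twist": 0, "gripper": 0.1}, {"translation": [12.5, 0.4, 0], "twist": 0, "gripper": 0.1}, {"translation": [12.9, 0.4, 0], "twist": 0, "gripper": 0.1}])

```text
clock: 13.82
eef_pos: [443.4, -307.2, 206.1]
tcp_rot: [-3.13, 0.001, -1.74]
contact_force: [0.3, 0.1, -1.0]
opening: 0.189
```

```bash
python3 shot.py wrist w15; python3 d.py 444 -305 90 -1.738
```

```text
clk 13.87 [ 443.61 -306.37  205.91] [-3.13  0.   -1.74] F [ 0.91 -0.29 -0.49] op 0.190
clk 13.87 pos [ 443.61 -306.37  205.91] rot [-3.13  0.   -1.74] F [ 0.91 -0.29 -0.49] op 0.190 q [-0.61  1.12]
SHIFT cm [-0.12  0.12 11.59] TWIST -0.001
```

View pics/w15.png

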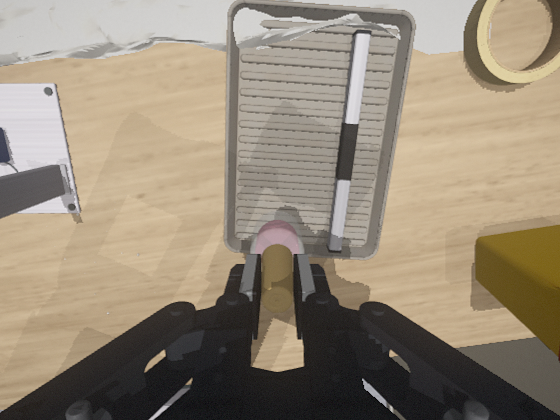

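>>> arm_command(plan=[{"translation": [-0.1, 0, 2.5], "twist": 0, "gripper": 0.1}, {"translation": [-0.1, 0, 6], "twist": 0, "gripper": 0.1}, {"translation": [-0.1, 0, 9.5], "twist": 0, "gripper": 0.1}, {"translation": [-0.1, 0, 12.3], "twist": 0, "gripper": 0.1}, {"translation": [-0.1, 0, 13.5], "twist": 0, "gripper": 0.1}])

```text
clock: 14.28
eef_pos: [443.8, -302.9, 67.9]
tcp_rot: [-3.134, 0.004, -1.738]
contact_force: [-0.9, 0.0, -0.8]
opening: 0.192
```

>>> arm_command(plan=[{"translation": [0, 0, 0], "twist": 0, "gripper": 0.1}, {"translation": [0, 0, 0], "twist": 0, "gripper": 0.1}, {"translation": [0, 0, 0], "twist": 0, "gripper": 0.1}, {"translation": [0, 0, 0], "twist": 0, "gripper": 0.1}, {"translation": [0, 0, 0], "twist": 0, "gripper": 0.1}])

```text
clock: 14.7
eef_pos: [444.8, -303.5, 69.4]
tcp_rot: [-3.132, 0.003, -1.738]
contact_force: [0.3, 0.4, -0.8]
opening: 0.191
```

```bash
python3 shot.py scene sc16 310 240 470 360; python3 d.py 444 -305 57.6 -1.738
```

```text
clk 14.75 [ 444.58 -303.48   69.24] [-3.13  0.   -1.74] F [-0.1   0.95 -0.67] op 0.185
scale 5.0
clk 14.75 pos [ 444.58 -303.48   69.24] rot [-3.13  0.   -1.74] F [-0.1   0.95 -0.67] op 0.185 q [-0.61  1.13]
SHIFT cm [0.16 0.04 1.16] TWIST -0.000
```

View pics/sc16z.png

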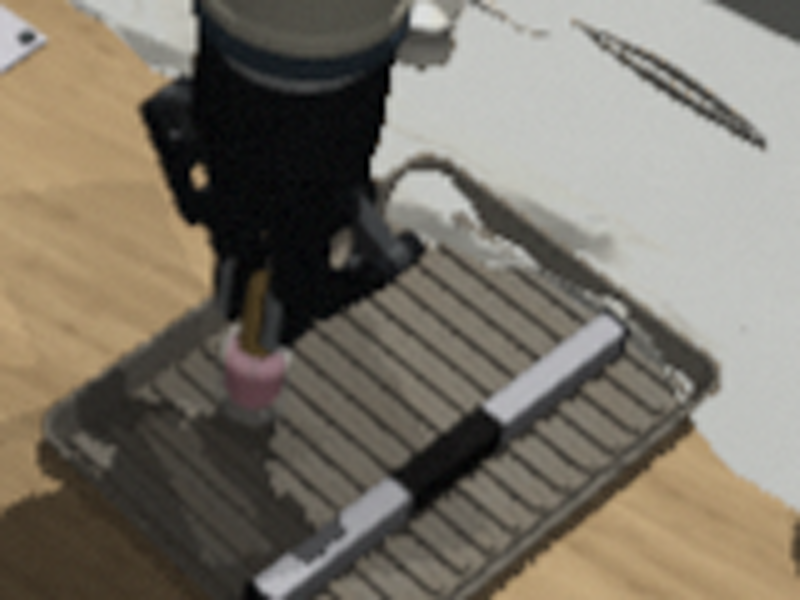

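The polish bottle is over the tray and upright, clear of the bar. Lowering slowly.

>>> arm_command(plan=[{"translation": [0.1, 0, 0.3], "twist": 0, "gripper": 0.1}, {"translation": [0.1, 0, 0.6], "twist": 0, "gripper": 0.1}, {"translation": [0.1, 0, 0.9], "twist": 0, "gripper": 0.1}, {"translation": [0.1, 0, 1.05], "twist": 0, "gripper": 0.1}, {"translation": [0.1, 0, 1.1], "twist": 0, "gripper": 0.1}])

```text
clock: 15.17
eef_pos: [444.2, -304.3, 57.7]
tcp_rot: [-3.133, 0.003, -1.738]
contact_force: [-0.8, 0.2, -0.4]
opening: 0.188
```

>>> arm_command(plan=[{"translation": [0, 0, 0.1], "twist": 0, "gripper": 0.1}, {"translation": [0, 0, 0.15], "twist": 0, "gripper": 0.1}, {"translation": [0, 0, 0.15], "twist": 0, "gripper": 0.1}, {"translation": [0, 0, 0.15], "twist": 0, "gripper": 0.1}, {"translation": [0, 0, 0.15], "twist": 0, "gripper": 0.1}])

```text
clock: 15.58
eef_pos: [444.8, -304.5, 57.3]
tcp_rot: [-3.132, 0.003, -1.738]
contact_force: [-0.2, 2.4, 13.4]
opening: 0.187
```

>>> arm_command(plan=[{"translation": [0, 0, 0], "twist": 0, "gripper": 0.25}, {"translation": [0, 0, -0.1], "twist": 0, "gripper": 0.4}, {"translation": [0, 0, -0.1], "twist": 0, "gripper": 0.45}, {"translation": [0, 0, -0.8], "twist": 0, "gripper": 0.45}, {"translation": [0, 0, -3], "twist": 0, "gripper": 0.45}])

```text
clock: 16.0
eef_pos: [442.7, -303.3, 85.3]
tcp_rot: [-3.137, 0.005, -1.739]
contact_force: [-0.6, -0.5, 0.1]
opening: 0.451
```

>>> arm_command(plan=[{"translation": [0, 0, -3], "twist": 0, "gripper": 0.5}, {"translation": [0, 0, -6.5], "twist": 0, "gripper": 0.5}, {"translation": [0, 0, -10], "twist": 0, "gripper": 0.5}, {"translation": [0, 0, -12], "twist": 0, "gripper": 0.5}, {"translation": [0, 0, -12.5], "twist": 0, "gripper": 0.5}])

```text
clock: 16.42
eef_pos: [443.7, -305.0, 214.8]
tcp_rot: [-3.131, 0.002, -1.739]
contact_force: [0.4, -0.5, 0.7]
opening: 0.501
```

```bash
python3 shot.py wrist w17; python3 d.py 510 58 205 -1.738
```

```text
clk 16.47 [ 443.26 -304.75  213.61] [-3.13  0.   -1.74] F [1.1  0.2  0.18] op 0.498
clk 16.47 pos [ 443.26 -304.75  213.61] rot [-3.13  0.   -1.74] F [1.1  0.2  0.18] op 0.498 q [-0.61  1.13]
SHIFT cm [-36.88  -0.51   0.97] TWIST -0.001
```

View pics/w17.png

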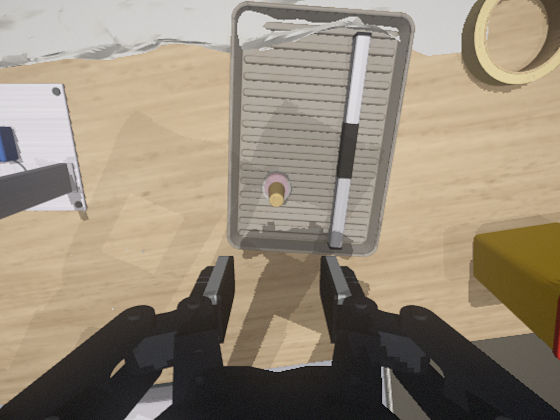

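The polish bottle stands upright at (277,190), well clear of the bar. Now for the dropper bottle.

>>> arm_command(plan=[{"translation": [-4, 0, 0], "twist": 0, "gripper": 0.5}, {"translation": [-8, -0.1, 0], "twist": 0, "gripper": 0.5}, {"translation": [-12, -0.2, 0], "twist": 0, "gripper": 0.5}, {"translation": [-16, -0.2, 0], "twist": 0, "gripper": 0.5}, {"translation": [-20, -0.3, 0], "twist": 0, "gripper": 0.5}])

```text
clock: 16.88
eef_pos: [478.5, -106.2, 212.9]
tcp_rot: [-3.134, 0.003, -1.739]
contact_force: [1.2, -0.0, -0.5]
opening: 0.497
```

```bash
python3 d.py 510 58 205 -1.738
```

```text
clk 16.88 pos [ 478.53 -106.2   212.87] rot [-3.13  0.   -1.74] F [ 1.22 -0.02 -0.54] op 0.497 q [-0.22  1.51]
SHIFT cm [-16.71  -0.34   0.84] TWIST -0.001
```

>>> arm_command(plan=[{"translation": [-4, -0.1, 0], "twist": 0, "gripper": 0.5}, {"translation": [-8, -0.2, 0], "twist": 0, "gripper": 0.5}, {"translation": [-12, -0.3, 0], "twist": 0, "gripper": 0.5}, {"translation": [-15.5, -0.3, 0.4], "twist": 0, "gripper": 0.5}, {"translation": [-16.7, -0.3, 0.8], "twist": 0, "gripper": 0.5}])

```text
clock: 17.3
eef_pos: [509.4, 61.8, 204.1]
tcp_rot: [-3.136, 0.004, -1.737]
contact_force: [-0.6, 0.3, -0.9]
opening: 0.499
```

>>> arm_command(plan=[{"translation": [0, 0, 1.5], "twist": 0, "gripper": 0.5}, {"translation": [0, 0, 3.5], "twist": 0, "gripper": 0.5}, {"translation": [0, 0, 5.5], "twist": 0, "gripper": 0.5}, {"translation": [0, 0, 6.5], "twist": 0, "gripper": 0.5}, {"translation": [0, 0, 6.5], "twist": 0, "gripper": 0.5}])

```text
clock: 17.72
eef_pos: [507.4, 61.4, 136.1]
tcp_rot: [-3.141, 0.002, -1.737]
contact_force: [-0.2, -0.5, 0.7]
opening: 0.5
```

```bash
python3 shot.py top tdummy >/dev/null; python3 shot.py top tdummy >/dev/null; python3 shot.py wrist w18 ; python3 d.py 510 58 70 -1.738
```

```text
clk 17.87 [510.08  61.73 139.51] [-3.14  0.   -1.74] F [-0.36 -1.32  0.05] op 0.498
clk 17.87 pos [510.08  61.73 139.51] rot [-3.14  0.   -1.74] F [-0.36 -1.32  0.05] op 0.498 q [0.12 1.85]
SHIFT cm [ 0.4  -0.01  6.95] TWIST 0.001
```

View pics/w18.png

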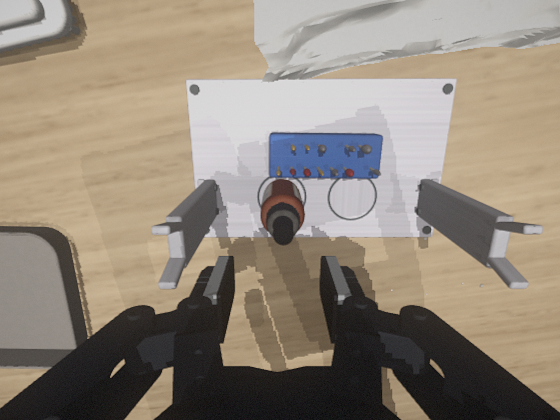

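```bash
python3 - <<'E'
from h import *
m=load("w18"); s=sense()
R=Rn.from_euler('xyz',s["tcp_rot"]).as_matrix()
for n,u,v,z in(("bulb",284,234,106),("ringL",282,195,4),("ringR",352.5,196.5,4),("TL",187.5,79,4),("TR",455.5,78,4)):
    p=ray(m,u,v,z); print(n,p,R.T@(p-s["eef_pos"]))
im=cv2.imread("pics/w18.png");cv2.imwrite("pics/w18z.png",cv2.resize(im[160:260,220:390],None,fx=4.5,fy=4.5,interpolation=cv2.INTER_CUBIC))
E
```

```text
bulb [513.62  56.75 106.  ] [ 4.45 -4.11 33.52]
ringL [510.73  57.04   4.  ] [  5.03  -0.6  135.49]
ringR [498.63  -6.06   4.  ] [ 69.26   0.88 135.24]
TL [620.32 117.29   4.  ] [-72.55 -98.68 136.39]
TR [584.44 -98.48   4.  ] [146.19 -99.06 135.55]
```

View pics/w18z.png

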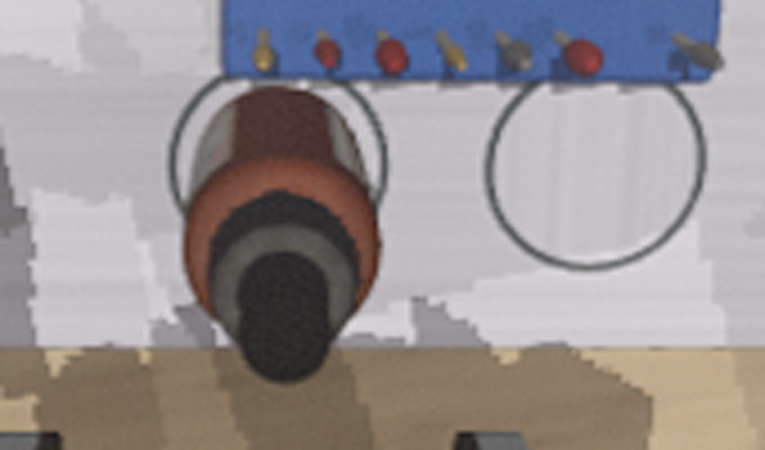

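>>> arm_command(plan=[{"translation": [0.45, -0.15, 0.3], "twist": 0, "gripper": 0.5}, {"translation": [0.45, -0.15, 1.5], "twist": 0, "gripper": 0.5}, {"translation": [0.45, -0.15, 3.2], "twist": 0, "gripper": 0.5}, {"translation": [0.45, -0.15, 4.8], "twist": 0, "gripper": 0.5}, {"translation": [0.45, -0.15, 5.5], "twist": 0, "gripper": 0.5}])

```text
clock: 18.28
eef_pos: [511.0, 56.7, 83.7]
tcp_rot: [-3.136, 0.004, -1.738]
contact_force: [-0.5, -0.9, -0.1]
opening: 0.501
```

```bash
python3 shot.py top tdummy >/dev/null; python3 shot.py wrist w19 ; python3 d.py 511 57.2 70 -1.738
```

```text
clk 18.38 [510.8   56.81  84.07] [-3.14  0.   -1.74] F [-0.72  0.12  1.18] op 0.498
clk 18.38 pos [510.8   56.81  84.07] rot [-3.14  0.   -1.74] F [-0.72  0.12  1.18] op 0.498 q [0.11 1.84]
SHIFT cm [-0.04 -0.01  1.41] TWIST 0.000
```

View pics/w19.png

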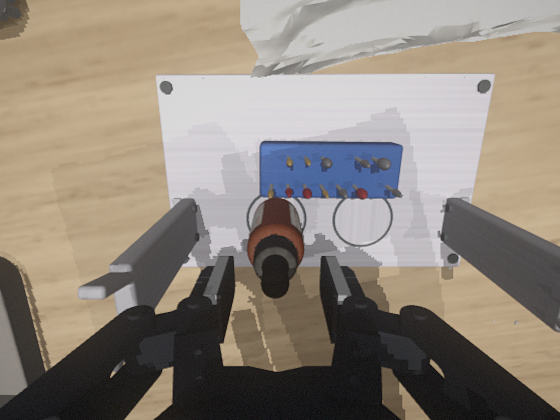

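>>> arm_command(plan=[{"translation": [-0.06, 0, 0.3], "twist": 0, "gripper": 0.42}, {"translation": [-0.06, 0, 0.7], "twist": 0, "gripper": 0.42}, {"translation": [-0.06, 0, 1.1], "twist": 0, "gripper": 0.42}, {"translation": [-0.06, 0, 1.35], "twist": 0, "gripper": 0.42}, {"translation": [-0.06, 0, 1.4], "twist": 0, "gripper": 0.42}])

```text
clock: 18.8
eef_pos: [510.8, 57.5, 69.8]
tcp_rot: [-3.137, 0.003, -1.738]
contact_force: [-0.6, -0.2, -0.8]
opening: 0.417
```

>>> arm_command(plan=[{"translation": [0, 0, 0], "twist": 0, "gripper": 0.35}, {"translation": [0, 0, 0], "twist": 0, "gripper": 0.3}, {"translation": [0, 0, 0], "twist": 0, "gripper": 0.22}, {"translation": [0, 0, 0], "twist": 0, "gripper": 0.18}, {"translation": [0, 0, 0], "twist": 0, "gripper": 0.18}], squeeze=30)

```text
clock: 19.22
eef_pos: [511.0, 57.5, 70.0]
tcp_rot: [-3.137, 0.004, -1.738]
contact_force: [-0.8, 0.6, 2.0]
opening: 0.256
```

```bash
python3 shot.py scene sc20 200 150 320 270 ; python3 d.py 511 57.2 70 -1.738
```

```text
clk 19.27 [511.02  57.49  70.  ] [-3.14  0.   -1.74] F [ 0.29 -0.59  2.66] op 0.251
scale 5.0
clk 19.27 pos [511.02  57.49  70.  ] rot [-3.14  0.   -1.74] F [ 0.29 -0.59  2.66] op 0.251 q [0.11 1.84]
SHIFT cm [ 0.03 -0.    0.  ] TWIST 0.000
```

View pics/sc20z.png

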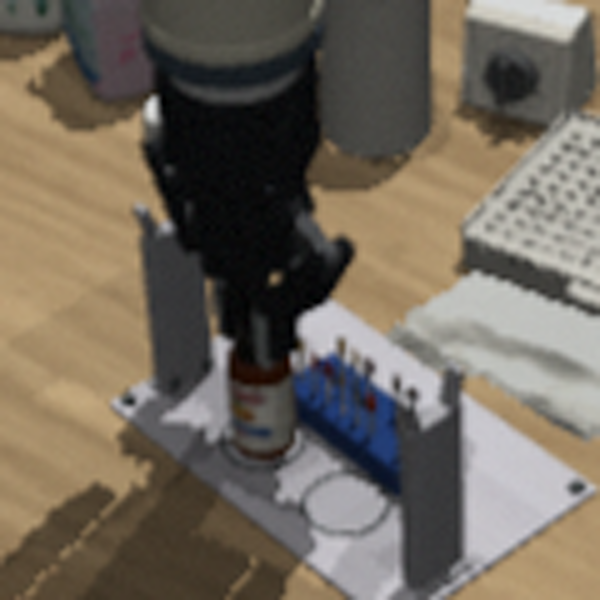

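>>> arm_command(plan=[{"translation": [0, 0, -0.5], "twist": 0, "gripper": 0.18}, {"translation": [0, 0, -1.5], "twist": 0, "gripper": 0.18}, {"translation": [0, 0, -3], "twist": 0, "gripper": 0.18}, {"translation": [0, 0, -4.5], "twist": 0, "gripper": 0.18}, {"translation": [0, 0, -5], "twist": 0, "gripper": 0.18}])

```text
clock: 19.68
eef_pos: [511.9, 57.4, 122.5]
tcp_rot: [-3.134, 0.004, -1.738]
contact_force: [0.4, -0.2, -1.1]
opening: 0.258
```

```bash
python3 shot.py top tdummy >/dev/null;python3 shot.py scene sc21 200 110 320 250 ; python3 d.py 511 57.2 220 -1.738
```

```text
clk 19.78 [511.65  57.42 121.45] [-3.13  0.   -1.74] F [-0.12 -0.2  -1.13] op 0.256
scale 4.285714285714286
clk 19.78 pos [511.65  57.42 121.45] rot [-3.13  0.   -1.74] F [-0.12 -0.2  -1.13] op 0.256 q [0.11 1.84]
SHIFT cm [-0.01 -0.02 -9.86] TWIST 0.000
```

View pics/sc21z.png

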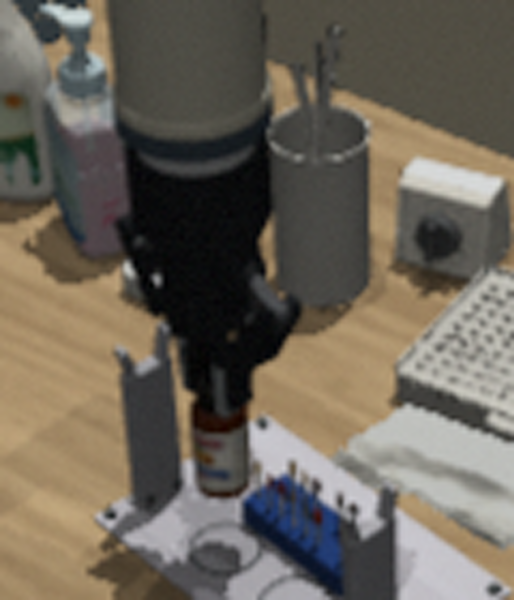

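Held upright. Lifting on, then travelling to the tray.

>>> arm_command(plan=[{"translation": [0, 0, -2], "twist": 0, "gripper": 0.18}, {"translation": [0, 0, -5], "twist": 0, "gripper": 0.18}, {"translation": [0, 0, -8], "twist": 0, "gripper": 0.18}, {"translation": [0, 0, -9.8], "twist": 0, "gripper": 0.18}, {"translation": [0, 0, -10], "twist": 0, "gripper": 0.18}])

```text
clock: 20.2
eef_pos: [512.5, 57.3, 224.5]
tcp_rot: [-3.129, 0.006, -1.738]
contact_force: [0.2, 0.2, -0.3]
opening: 0.255
```

```bash
python3 d.py 531 -327 222 -1.738
```

```text
clk 20.20 pos [512.52  57.31 224.46] rot [-3.13  0.01 -1.74] F [ 0.21  0.18 -0.31] op 0.255 q [0.11 1.84]
SHIFT cm [37.59 -8.2   0.14] TWIST 0.000
```

>>> arm_command(plan=[{"translation": [2.5, -0.5, 0], "twist": 0, "gripper": 0.18}, {"translation": [6, -1.3, 0], "twist": 0, "gripper": 0.18}, {"translation": [10, -2.1, 0], "twist": 0, "gripper": 0.18}, {"translation": [14, -3, 0], "twist": 0, "gripper": 0.18}, {"translation": [18, -3.9, 0], "twist": 0, "gripper": 0.18}])

```text
clock: 20.62
eef_pos: [520.2, -128.1, 222.5]
tcp_rot: [-3.131, 0.006, -1.737]
contact_force: [0.2, 0.6, -0.2]
opening: 0.256
```

```bash
python3 d.py 531 -327 222 -1.738
```

```text
clk 20.62 pos [ 520.15 -128.1   222.45] rot [-3.13  0.01 -1.74] F [ 0.22  0.61 -0.22] op 0.256 q [-0.25  1.48]
SHIFT cm [19.44 -4.36 -0.02] TWIST 0.001
```

>>> arm_command(plan=[{"translation": [4, -0.9, 0], "twist": 0, "gripper": 0.18}, {"translation": [8, -1.8, 0], "twist": 0, "gripper": 0.18}, {"translation": [12, -2.7, 0], "twist": 0, "gripper": 0.18}, {"translation": [16, -3.6, 0], "twist": 0, "gripper": 0.18}, {"translation": [19, -4.3, 0], "twist": 0, "gripper": 0.18}])

```text
clock: 21.03
eef_pos: [530.2, -325.5, 219.9]
tcp_rot: [-3.133, 0.006, -1.738]
contact_force: [0.9, -0.0, -0.8]
opening: 0.253
```

>>> arm_command(plan=[{"translation": [0, 0, 2], "twist": 0, "gripper": 0.18}, {"translation": [0, 0, 5], "twist": 0, "gripper": 0.18}, {"translation": [0, 0, 8], "twist": 0, "gripper": 0.18}, {"translation": [0, 0, 9.7], "twist": 0, "gripper": 0.18}, {"translation": [0, 0, 10], "twist": 0, "gripper": 0.18}])

```text
clock: 21.45
eef_pos: [528.1, -323.3, 114.4]
tcp_rot: [-3.14, 0.009, -1.738]
contact_force: [-0.2, 0.3, 0.1]
opening: 0.256
```

```bash
python3 shot.py top tdummy >/dev/null;python3 shot.py wrist w22; python3 d.py 531 -327 72 -1.738
```

```text
clk 21.55 [ 530.19 -324.48  118.11] [-3.14  0.01 -1.74] F [ 0.06  0.79 -0.9 ] op 0.256
clk 21.55 pos [ 530.19 -324.48  118.11] rot [-3.14  0.01 -1.74] F [ 0.06  0.79 -0.9 ] op 0.256 q [-0.56  1.17]
SHIFT cm [ 0.27 -0.09  4.61] TWIST 0.000
```

View pics/w22.png

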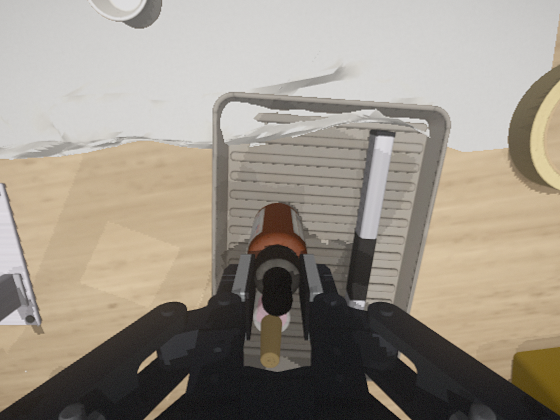

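>>> arm_command(plan=[{"translation": [0.2, 0, 1.2], "twist": 0, "gripper": 0.18}, {"translation": [0.2, 0, 2.4], "twist": 0, "gripper": 0.18}, {"translation": [0.2, 0, 3.4], "twist": 0, "gripper": 0.18}, {"translation": [0.2, 0, 4.1], "twist": 0, "gripper": 0.18}, {"translation": [0.2, 0, 4.3], "twist": 0, "gripper": 0.18}])

```text
clock: 21.97
eef_pos: [529.4, -325.7, 73.6]
tcp_rot: [-3.138, 0.008, -1.738]
contact_force: [0.7, 0.2, -0.2]
opening: 0.257
```

>>> arm_command(plan=[{"translation": [0, 0, 0.1], "twist": 0, "gripper": 0.18}, {"translation": [0, 0, 0.2], "twist": 0, "gripper": 0.18}, {"translation": [0, 0, 0.25], "twist": 0, "gripper": 0.18}, {"translation": [0, 0, 0.25], "twist": 0, "gripper": 0.18}, {"translation": [0, 0, 0.25], "twist": 0, "gripper": 0.18}])

```text
clock: 22.38
eef_pos: [529.8, -325.8, 71.7]
tcp_rot: [-3.137, 0.008, -1.738]
contact_force: [-0.3, 1.1, 4.3]
opening: 0.254
```

Contact at z≈71.7. Release.

>>> arm_command(plan=[{"translation": [0, 0, 0], "twist": 0, "gripper": 0.32}, {"translation": [0, 0, 0], "twist": 0, "gripper": 0.42}, {"translation": [0, 0, -0.2], "twist": 0, "gripper": 0.48}, {"translation": [0, 0, -1.2], "twist": 0, "gripper": 0.48}, {"translation": [0, 0, -4], "twist": 0, "gripper": 0.48}])

```text
clock: 22.8
eef_pos: [527.4, -324.7, 109.2]
tcp_rot: [3.141, 0.01, -1.738]
contact_force: [-0.4, 0.9, 0.3]
opening: 0.477
```

>>> arm_command(plan=[{"translation": [0, 0, -3], "twist": 0, "gripper": 0.6}, {"translation": [0, 0, -6], "twist": 0, "gripper": 0.6}, {"translation": [0, 0, -8], "twist": 0, "gripper": 0.6}, {"translation": [0, 0, -9], "twist": 0, "gripper": 0.6}, {"translation": [0, 0, -9], "twist": 0, "gripper": 0.6}])

```text
clock: 23.22
eef_pos: [528.6, -326.5, 202.3]
tcp_rot: [-3.138, 0.008, -1.738]
contact_force: [0.4, -0.5, -0.3]
opening: 0.598
```

```bash
python3 shot.py top tdummy >/dev/null;python3 shot.py wrist w23; python3 d.py 542 19 205 -0.167
```

```text
clk 23.32 [ 526.99 -325.42  198.74] [ 3.14  0.01 -1.74] F [0.08 0.61 0.47] op 0.597
clk 23.32 pos [ 526.99 -325.42  198.74] rot [ 3.14  0.01 -1.74] F [0.08 0.61 0.47] op 0.597 q [-0.56  1.17]
SHIFT cm [-34.22   4.25  -0.27] TWIST -1.571
```

View pics/w23.png

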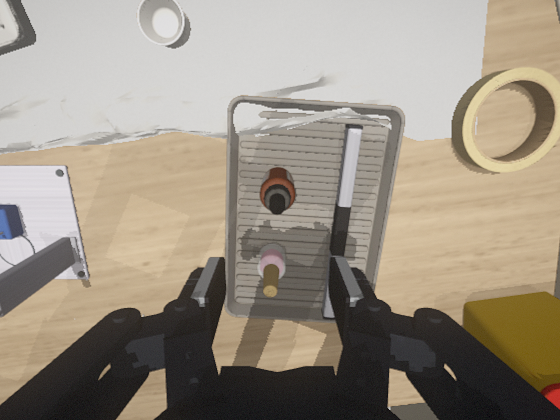

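>>> arm_command(plan=[{"translation": [-2, 0.2, -0.5], "twist": -0.12, "gripper": 0.6}, {"translation": [-6, 0.6, -0.5], "twist": -0.24, "gripper": 0.6}, {"translation": [-10, 1.2, -0.5], "twist": -0.36, "gripper": 0.6}, {"translation": [-14, 1.7, -0.5], "twist": -0.48, "gripper": 0.6}, {"translation": [-18, 2.2, -0.5], "twist": -0.6, "gripper": 0.6}])

```text
clock: 23.73
eef_pos: [533.7, -142.5, 203.5]
tcp_rot: [-3.139, 0.011, -1.133]
contact_force: [0.8, 0.2, 0.4]
opening: 0.599
```

```bash
python3 d.py 542 18 205 -0.167
```

```text
clk 23.73 pos [ 533.73 -142.48  203.54] rot [-3.14  0.01 -1.13] F [0.79 0.19 0.42] op 0.599 q [-0.27  0.86]
SHIFT cm [-14.18  -7.56   0.03] TWIST -0.966
```

>>> arm_command(plan=[{"translation": [-2.4, -1.3, 0], "twist": -0.12, "gripper": 0.6}, {"translation": [-4.8, -2.6, 0], "twist": -0.24, "gripper": 0.6}, {"translation": [-7.2, -3.9, 0], "twist": -0.36, "gripper": 0.6}, {"translation": [-9.6, -5.2, 0], "twist": -0.48, "gripper": 0.6}, {"translation": [-12, -6.4, 0], "twist": -0.6, "gripper": 0.6}])

```text
clock: 24.15
eef_pos: [539.6, -5.2, 203.0]
tcp_rot: [-3.135, 0.011, -0.527]
contact_force: [1.2, 0.3, -0.2]
opening: 0.606
```

```bash
python3 d.py 542 18 205 -0.167
```

```text
clk 24.15 pos [539.62  -5.23 203.05] rot [-3.13  0.01 -0.53] F [ 1.23  0.27 -0.16] op 0.606 q [-0.02  0.5 ]
SHIFT cm [-0.96 -2.13 -0.17] TWIST -0.360
```

>>> arm_command(plan=[{"translation": [-0.4, -0.8, 0], "twist": -0.12, "gripper": 0.6}, {"translation": [-0.8, -1.6, 0], "twist": -0.24, "gripper": 0.6}, {"translation": [-0.96, -2.1, 1], "twist": -0.34, "gripper": 0.6}, {"translation": [-0.96, -2.1, 3], "twist": -0.36, "gripper": 0.6}, {"translation": [-0.96, -2.1, 5], "twist": -0.36, "gripper": 0.6}])

```text
clock: 24.57
eef_pos: [540.9, 18.8, 151.4]
tcp_rot: [-3.132, 0.009, -0.164]
contact_force: [0.7, 0.5, -0.5]
opening: 0.598
```

>>> arm_command(plan=[{"translation": [0, 0, 0.5], "twist": 0, "gripper": 0.6}, {"translation": [0, 0, 0.8], "twist": 0, "gripper": 0.6}, {"translation": [0, 0, 1], "twist": 0, "gripper": 0.6}, {"translation": [0, 0, 1], "twist": 0, "gripper": 0.6}, {"translation": [0, 0, 1], "twist": 0, "gripper": 0.6}])

```text
clock: 24.98
eef_pos: [541.3, 18.8, 142.0]
tcp_rot: [-3.132, 0.008, -0.164]
contact_force: [-0.3, -0.3, -0.6]
opening: 0.599
```

```bash
python3 shot.py wrist w24; python3 d.py 542 18 100 -0.167
```

```text
clk 25.03 [541.42  18.86 142.19] [-3.13  0.01 -0.16] F [-0.64  1.16  0.85] op 0.600
clk 25.03 pos [541.42  18.86 142.19] rot [-3.13  0.01 -0.16] F [-0.64  1.16  0.85] op 0.600 q [0.02 0.18]
SHIFT cm [0.1  0.12 4.22] TWIST 0.003
```

View pics/w24.png

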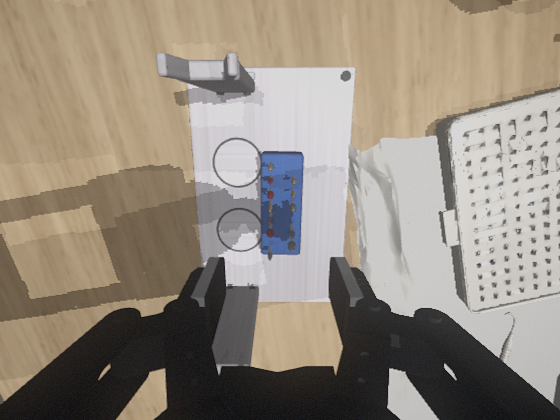

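```bash
python3 - <<'E'
from h import *
m=load("w24"); s=sense()
R=Rn.from_euler('xyz',s["tcp_rot"]).as_matrix()
P=np.array([ray(m,u,v,24) for u,v in((261,152.5),(303,152.5),(300.5,255),(261.5,255))])
print((P-s["eef_pos"])@R); c=P.mean(0); print(c,(c-s["eef_pos"])@R)
d=(P[0]+P[1]-P[2]-P[3]); print("yaw",np.arctan2(-d[0],d[1]),"w",np.linalg.norm(P[0]-P[1]),np.linalg.norm(P[2]-P[3]),"l",np.linalg.norm(d)/2)
for n,u,v in(("ringL",237,162.5),("ringR",240,230)): print(n,ray(m,u,v,4))
im=cv2.imread("pics/w24.png");cv2.imwrite("pics/w24z.png",cv2.resize(im[130:280,200:340],None,fx=4,fy=4,interpolation=cv2.INTER_CUBIC))
E
```

```text
[[-14.78 -43.29 118.75]
 [ 19.72 -43.28 118.48]
 [ 19.56  48.92 117.56]
 [-15.84  49.02 117.83]]
[542.38  17.02  24.  ] [  2.17   2.84 118.15]
yaw -0.17077616442446875 w 34.502957985096835 35.40330576618653 l 92.26162706930118
ringL [508.88  57.9    4.  ]
ringR [498.7   -5.75   4.  ]
```

View pics/w24z.png

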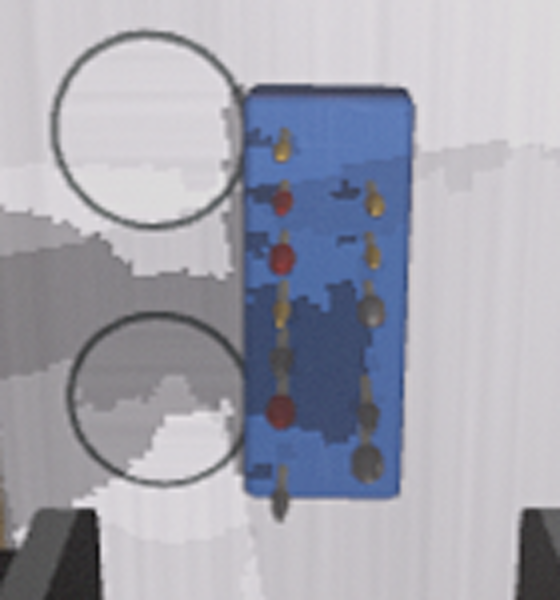

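```bash
python3 d.py 542.4 17 60 -0.17
```

```text
clk 25.03 pos [541.42  18.86 142.19] rot [-3.13  0.01 -0.16] F [-0.64  1.16  0.85] op 0.600 q [0.02 0.18]
SHIFT cm [0.19 0.25 8.22] TWIST 0.006
```

>>> arm_command(plan=[{"translation": [0.19, 0.25, 1.5], "twist": 0, "gripper": 0.62}, {"translation": [0.19, 0.25, 3.5], "twist": 0, "gripper": 0.62}, {"translation": [0.19, 0.25, 5.8], "twist": 0, "gripper": 0.62}, {"translation": [0.19, 0.25, 7.8], "twist": 0, "gripper": 0.62}, {"translation": [0.19, 0.25, 8.2], "twist": 0, "gripper": 0.62}])

```text
clock: 25.45
eef_pos: [540.9, 16.9, 58.2]
tcp_rot: [-3.132, 0.011, -0.164]
contact_force: [-1.3, 0.6, 0.8]
opening: 0.62
```

```bash
python3 shot.py top td>/dev/null; python3 shot.py wrist w25; python3 d.py 542.4 17 10 -0.17
```

```text
clk 25.55 [542.05  16.95  59.98] [-3.13  0.01 -0.16] F [-0.1   0.26  0.44] op 0.622
clk 25.55 pos [542.05  16.95  59.98] rot [-3.13  0.01 -0.16] F [-0.1   0.26  0.44] op 0.622 q [0.02 0.17]
SHIFT cm [0.08 0.04 5.  ] TWIST 0.006
```

View pics/w25.png

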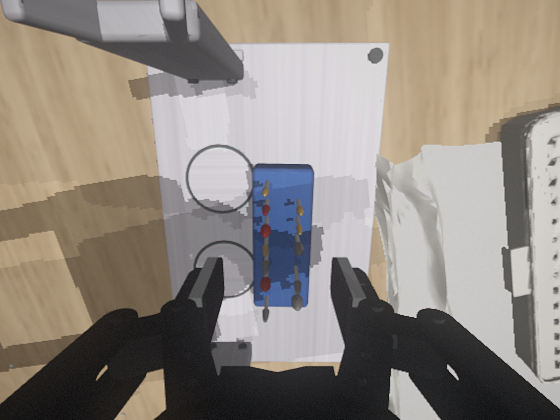

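>>> arm_command(plan=[{"translation": [0.2, 0.04, 0.6], "twist": 0, "gripper": 0.62}, {"translation": [0.2, 0.04, 1.8], "twist": 0, "gripper": 0.62}, {"translation": [0.2, 0.04, 3.2], "twist": 0, "gripper": 0.62}, {"translation": [0.2, 0.04, 4.5], "twist": 0, "gripper": 0.62}, {"translation": [0.2, 0.04, 4.9], "twist": 0, "gripper": 0.62}])

```text
clock: 25.97
eef_pos: [543.1, 16.7, 9.7]
tcp_rot: [-3.132, 0.01, -0.164]
contact_force: [-0.7, 0.0, -0.1]
opening: 0.623
```

```bash
python3 shot.py top td>/dev/null; python3 shot.py wrist w26; python3 d.py 542.4 17 10 -0.17
```

```text
clk 26.07 [543.29  16.76  10.4 ] [-3.13  0.01 -0.16] F [-0.68 -0.19  0.67] op 0.620
clk 26.07 pos [543.29  16.76  10.4 ] rot [-3.13  0.01 -0.16] F [-0.68 -0.19  0.67] op 0.620 q [0.02 0.17]
SHIFT cm [-0.09 -0.01  0.04] TWIST 0.006
```

View pics/w26.png

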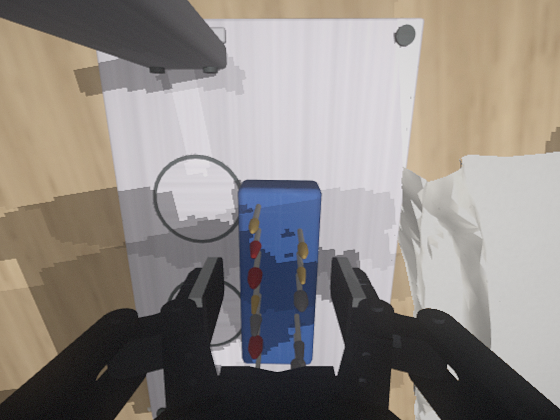

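>>> arm_command(plan=[{"translation": [0, 0, 0.2], "twist": 0, "gripper": 0.6}, {"translation": [0, 0, 0.35], "twist": 0, "gripper": 0.55}, {"translation": [0, 0, 0.35], "twist": 0, "gripper": 0.48}, {"translation": [0, 0, 0.35], "twist": 0, "gripper": 0.4}, {"translation": [0, 0, 0.35], "twist": 0, "gripper": 0.35}], squeeze=45)

```text
clock: 26.48
eef_pos: [543.6, 16.8, 7.6]
tcp_rot: [-3.132, 0.009, -0.164]
contact_force: [-1.4, 0.0, 5.5]
opening: 0.407
```

>>> arm_command(plan=[{"translation": [0, 0, 0], "twist": 0, "gripper": 0.3}, {"translation": [0, 0, 0], "twist": 0, "gripper": 0.3}, {"translation": [0, 0, 0], "twist": 0, "gripper": 0.3}, {"translation": [0, 0, -0.3], "twist": 0, "gripper": 0.3}, {"translation": [0, 0, -0.8], "twist": 0, "gripper": 0.3}])

```text
clock: 26.9
eef_pos: [543.2, 16.7, 15.4]
tcp_rot: [-3.132, 0.01, -0.164]
contact_force: [0.2, -0.1, -0.5]
opening: 0.407
```

>>> arm_command(plan=[{"translation": [0, 0, -1], "twist": 0, "gripper": 0.3}, {"translation": [0, 0, -2.5], "twist": 0, "gripper": 0.3}, {"translation": [0, 0, -4], "twist": 0, "gripper": 0.3}, {"translation": [0, 0, -5], "twist": 0, "gripper": 0.3}, {"translation": [0, 0, -5.3], "twist": 0, "gripper": 0.3}])

```text
clock: 27.32
eef_pos: [544.9, 16.1, 70.6]
tcp_rot: [-3.131, 0.007, -0.164]
contact_force: [0.8, 0.6, -0.2]
opening: 0.408
```

```bash
python3 shot.py top td>/dev/null; python3 shot.py scene sc27 180 100 340 270; python3 d.py 454 338 170 -0.17
```

```text
clk 27.42 [544.16  16.12  69.26] [-3.13  0.01 -0.16] F [-0.07  0.89 -1.57] op 0.411
scale 3.5294117647058822
clk 27.42 pos [544.16  16.12  69.26] rot [-3.13  0.01 -0.16] F [-0.07  0.89 -1.57] op 0.411 q [0.02 0.17]
SHIFT cm [-14.25 -30.38  -9.65] TWIST 0.006
```

View pics/sc27z.png

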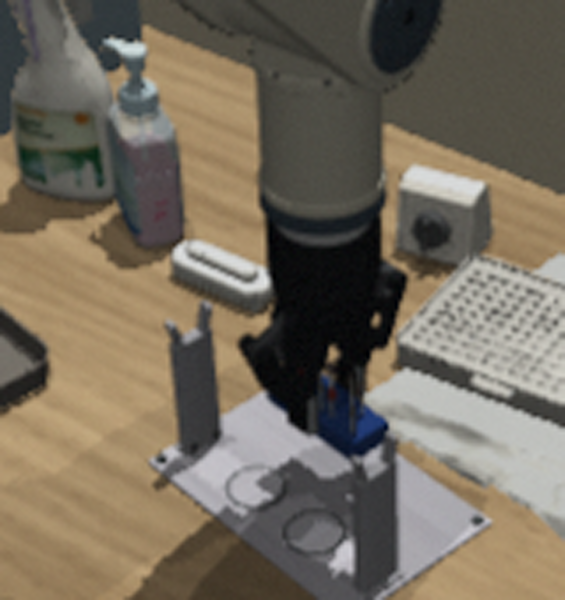

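>>> arm_command(plan=[{"translation": [0, 0, -2.5], "twist": 0, "gripper": 0.3}, {"translation": [0, 0, -5.5], "twist": 0, "gripper": 0.3}, {"translation": [0, 0, -8.5], "twist": 0, "gripper": 0.3}, {"translation": [0, 0, -11], "twist": 0, "gripper": 0.3}, {"translation": [-1, -2, -12], "twist": 0, "gripper": 0.3}])

```text
clock: 27.83
eef_pos: [540.7, 34.3, 192.4]
tcp_rot: [-3.132, 0.004, -0.166]
contact_force: [-0.1, 1.1, -1.1]
opening: 0.411
```

```bash
python3 d.py 454 338 185 -0.17
```

```text
clk 27.83 pos [540.69  34.27 192.39] rot [-3.13  0.   -0.17] F [-0.08  1.12 -1.11] op 0.411 q [0.05 0.21]
SHIFT cm [-13.57 -28.51   1.07] TWIST 0.004
```

>>> arm_command(plan=[{"translation": [-1.7, -3.5, 0], "twist": 0, "gripper": 0.3}, {"translation": [-3.4, -7, 0], "twist": 0, "gripper": 0.3}, {"translation": [-5.1, -10.5, 0], "twist": 0, "gripper": 0.3}, {"translation": [-6.8, -14, 0], "twist": 0, "gripper": 0.3}, {"translation": [-8.5, -17.5, 0], "twist": 0, "gripper": 0.3}])

```text
clock: 28.25
eef_pos: [484.5, 222.2, 193.7]
tcp_rot: [-3.133, 0.005, -0.166]
contact_force: [0.7, -0.7, -0.6]
opening: 0.412
```

```bash
python3 d.py 454 338 185 -0.17
```

```text
clk 28.25 pos [484.49 222.23 193.69] rot [-3.13  0.01 -0.17] F [ 0.65 -0.67 -0.58] op 0.412 q [0.42 0.58]
SHIFT cm [ -4.92 -10.9    0.99] TWIST 0.004
```

>>> arm_command(plan=[{"translation": [-1.6, -3.5, 0], "twist": 0, "gripper": 0.3}, {"translation": [-3.2, -7, 0], "twist": 0, "gripper": 0.3}, {"translation": [-4.5, -9.8, 0], "twist": 0, "gripper": 0.3}, {"translation": [-4.9, -10.8, 0], "twist": 0, "gripper": 0.3}, {"translation": [-4.9, -10.9, 0], "twist": 0, "gripper": 0.3}])

```text
clock: 28.67
eef_pos: [453.1, 339.9, 194.0]
tcp_rot: [-3.133, 0.006, -0.163]
contact_force: [0.3, 0.3, -1.7]
opening: 0.405
```

```bash
python3 shot.py top td>/dev/null;  python3 shot.py wrist w28; python3 d.py 454 338 60 -0.17
```

```text
clk 28.77 [453.88 337.42 194.1 ] [-3.13  0.01 -0.17] F [ 0.33 -0.22 -1.67] op 0.410
clk 28.77 pos [453.88 337.42 194.1 ] rot [-3.13  0.01 -0.17] F [ 0.33 -0.22 -1.67] op 0.410 q [0.63 0.79]
SHIFT cm [ 0.08  0.04 13.41] TWIST 0.005
```

View pics/w28.png

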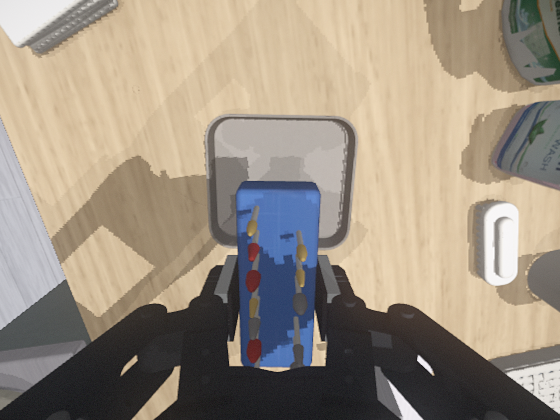

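```bash
python3 - <<'E'
from h import *
m=load("w28"); P=[ray(m,u,v,24) for u,v in((204,114),(357,114),(353,249),(208,249))]
c=np.mean(P,0); print(c,[np.linalg.norm(P[i]-P[(i+1)%4]) for i in range(4)])
d=P[1]-P[0]; print(np.arctan2(d[1],d[0]))
E
```

```text
[455.13 342.46  24.  ] [np.float64(145.4544790820142), np.float64(139.78493179370113), np.float64(156.93555183503562), np.float64(140.21867141203387)]
-0.16555974238415838
```

>>> arm_command(plan=[{"translation": [0.1, -0.2, 3], "twist": 0, "gripper": 0.3}, {"translation": [0.1, -0.3, 6.5], "twist": 0, "gripper": 0.3}, {"translation": [0.1, -0.3, 10], "twist": 0, "gripper": 0.3}, {"translation": [0.1, -0.3, 13], "twist": 0, "gripper": 0.3}, {"translation": [0.1, -0.3, 15], "twist": 0, "gripper": 0.3}])

```text
clock: 29.18
eef_pos: [453.8, 338.6, 41.0]
tcp_rot: [-3.137, 0.008, -0.167]
contact_force: [0.3, -0.0, -1.1]
opening: 0.408
```

>>> arm_command(plan=[{"translation": [0, 0, 0], "twist": 0, "gripper": 0.3}, {"translation": [0, 0, 0], "twist": 0, "gripper": 0.3}, {"translation": [0, 0, 0], "twist": 0, "gripper": 0.3}, {"translation": [0, 0, 0], "twist": 0, "gripper": 0.3}, {"translation": [0, 0, 0], "twist": 0, "gripper": 0.3}])

```text
clock: 29.6
eef_pos: [454.9, 339.1, 42.7]
tcp_rot: [-3.135, 0.006, -0.167]
contact_force: [0.5, -0.3, -1.0]
opening: 0.406
```

```bash
python3 shot.py scene sc29 110 140 240 250; python3 d.py 455 341 6 -0.17
```

```text
clk 29.65 [454.72 339.07  42.57] [-3.14  0.01 -0.17] F [ 0.23  0.05 -0.95] op 0.410
scale 5.454545454545454
clk 29.65 pos [454.72 339.07  42.57] rot [-3.14  0.01 -0.17] F [ 0.23  0.05 -0.95] op 0.410 q [0.63 0.79]
SHIFT cm [ 0.02 -0.17  3.66] TWIST 0.003
```

View pics/sc29z.png

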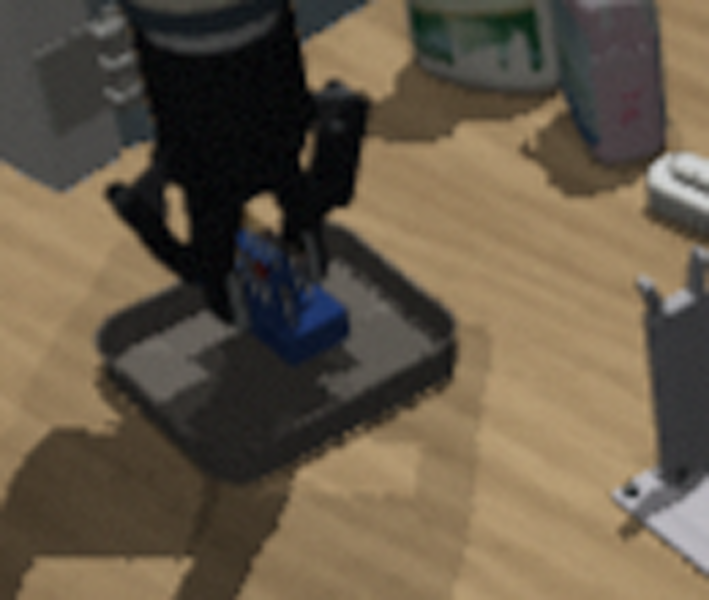

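>>> arm_command(plan=[{"translation": [0, -0.1, 0.8], "twist": 0, "gripper": 0.3}, {"translation": [0, -0.1, 1.7], "twist": 0, "gripper": 0.3}, {"translation": [0, -0.1, 2.5], "twist": 0, "gripper": 0.3}, {"translation": [0, -0.1, 3.1], "twist": 0, "gripper": 0.3}, {"translation": [0, -0.1, 3.3], "twist": 0, "gripper": 0.3}])

```text
clock: 30.07
eef_pos: [453.8, 339.7, 7.9]
tcp_rot: [-3.137, 0.008, -0.167]
contact_force: [-0.1, -0.2, -1.3]
opening: 0.406
```

>>> arm_command(plan=[{"translation": [0, 0, 0.1], "twist": 0, "gripper": 0.3}, {"translation": [0, 0, 0.2], "twist": 0, "gripper": 0.3}, {"translation": [0, 0, 0.3], "twist": 0, "gripper": 0.3}, {"translation": [0, 0, 0.35], "twist": 0, "gripper": 0.3}, {"translation": [0, 0, 0.35], "twist": 0, "gripper": 0.3}])

```text
clock: 30.48
eef_pos: [453.4, 339.5, 5.5]
tcp_rot: [-3.138, 0.009, -0.167]
contact_force: [-4.0, -3.1, 14.1]
opening: 0.408
```

Contact at z≈5.5. Release.

>>> arm_command(plan=[{"translation": [0, 0, 0], "twist": 0, "gripper": 0.5}, {"translation": [0, 0, 0], "twist": 0, "gripper": 0.6}, {"translation": [0, 0, 0], "twist": 0, "gripper": 0.65}, {"translation": [0, 0, -1], "twist": 0, "gripper": 0.65}, {"translation": [0, 0, -3.5], "twist": 0, "gripper": 0.65}])

```text
clock: 30.9
eef_pos: [451.9, 338.0, 38.7]
tcp_rot: [-3.141, 0.013, -0.167]
contact_force: [0.4, -0.3, -0.4]
opening: 0.646
```

>>> arm_command(plan=[{"translation": [0, 0, -3.5], "twist": 0, "gripper": 0.6}, {"translation": [0, 0, -7], "twist": 0, "gripper": 0.6}, {"translation": [0, 0, -10.5], "twist": 0, "gripper": 0.6}, {"translation": [0, 0, -14], "twist": 0, "gripper": 0.6}, {"translation": [0, 0, -16], "twist": 0, "gripper": 0.6}])

```text
clock: 31.32
eef_pos: [455.0, 338.4, 203.4]
tcp_rot: [-3.138, 0.009, -0.167]
contact_force: [1.3, 0.8, -0.7]
opening: 0.604
```

```bash
python3 shot.py top td>/dev/null;  python3 shot.py wrist w30; python3 d.py 529.8 -326 205 -1.738
```

```text
clk 31.42 [455.92 339.11 203.61] [-3.14  0.01 -0.17] F [ 0.2  -0.24 -0.23] op 0.603
clk 31.42 pos [455.92 339.11 203.61] rot [-3.14  0.01 -0.17] F [ 0.2  -0.24 -0.23] op 0.603 q [0.63 0.79]
SHIFT cm [18.33 64.36 -0.64] TWIST 1.571
```

View pics/w30.png

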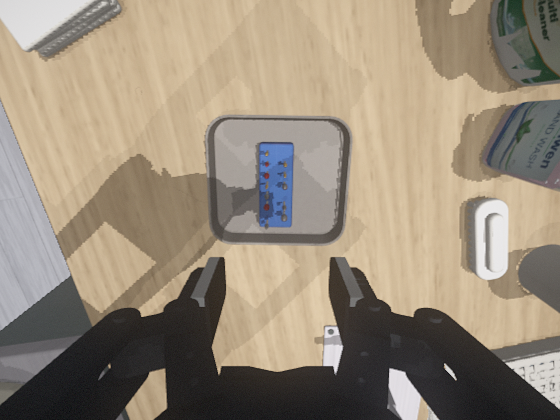

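The holder sits flat in the grey tray with the bits up. Now for the dropper bottle.

>>> arm_command(plan=[{"translation": [1.1, 4, -0.6], "twist": 0.11, "gripper": 0.5}, {"translation": [2.2, 8, -0.6], "twist": 0.22, "gripper": 0.5}, {"translation": [3.3, 12, -0.6], "twist": 0.33, "gripper": 0.5}, {"translation": [4.4, 16, -0.6], "twist": 0.44, "gripper": 0.5}, {"translation": [5.5, 20, -0.6], "twist": 0.55, "gripper": 0.5}])

```text
clock: 31.83
eef_pos: [476.2, 130.9, 207.6]
tcp_rot: [-3.141, 0.01, -0.722]
contact_force: [0.8, 0.3, 0.1]
opening: 0.502
```

```bash
python3 d.py 529.8 -326 205 -1.738
```

```text
clk 31.83 pos [476.15 130.89 207.57] rot [-3.14  0.01 -0.72] F [0.77 0.25 0.1 ] op 0.502 q [0.26 0.98]
SHIFT cm [34.21 30.75 -0.09] TWIST 1.016
```

>>> arm_command(plan=[{"translation": [2.9, 2.6, 0], "twist": 0.11, "gripper": 0.5}, {"translation": [5.8, 5.2, 0], "twist": 0.22, "gripper": 0.5}, {"translation": [8.7, 7.8, 0], "twist": 0.33, "gripper": 0.5}, {"translation": [11.6, 10.4, 0], "twist": 0.44, "gripper": 0.5}, {"translation": [14.5, 13, 0], "twist": 0.55, "gripper": 0.5}])

```text
clock: 32.25
eef_pos: [498.4, -64.4, 205.6]
tcp_rot: [3.136, 0.009, -1.277]
contact_force: [1.0, 0.3, -0.2]
opening: 0.501
```

```bash
python3 d.py 529.8 -326 205 -1.738
```

```text
clk 32.25 pos [498.36 -64.39 205.61] rot [ 3.14  0.01 -1.28] F [ 1.05  0.28 -0.24] op 0.501 q [-0.14  1.14]
SHIFT cm [25.95  4.56 -0.14] TWIST 0.461
```

>>> arm_command(plan=[{"translation": [4, 0.7, 0], "twist": 0.11, "gripper": 0.5}, {"translation": [8, 1.4, 0], "twist": 0.22, "gripper": 0.5}, {"translation": [12, 2.1, 0], "twist": 0.33, "gripper": 0.5}, {"translation": [16, 2.8, 0], "twist": 0.42, "gripper": 0.5}, {"translation": [20, 3.5, 0], "twist": 0.46, "gripper": 0.5}])

```text
clock: 32.67
eef_pos: [522.0, -267.8, 203.4]
tcp_rot: [3.132, 0.006, -1.743]
contact_force: [0.8, 0.2, -0.5]
opening: 0.502
```

```bash
python3 d.py 529.8 -326 160 -1.738
```

```text
clk 32.67 pos [ 522.03 -267.84  203.35] rot [ 3.13  0.01 -1.74] F [ 0.75  0.22 -0.54] op 0.502 q [-0.48  1.26]
SHIFT cm [ 5.62 -1.8   4.29] TWIST -0.005
```

>>> arm_command(plan=[{"translation": [3, -0.9, 0], "twist": 0, "gripper": 0.5}, {"translation": [5, -1.5, 0], "twist": 0, "gripper": 0.5}, {"translation": [5.6, -1.8, 1.5], "twist": 0, "gripper": 0.5}, {"translation": [5.6, -1.8, 3.5], "twist": 0, "gripper": 0.5}, {"translation": [5.6, -1.8, 4.3], "twist": 0, "gripper": 0.5}])

```text
clock: 33.08
eef_pos: [528.0, -324.7, 156.2]
tcp_rot: [3.127, 0.008, -1.744]
contact_force: [-0.7, -0.4, -0.4]
opening: 0.497
```

```bash
python3 shot.py top td>/dev/null; python3 shot.py top td>/dev/null;  python3 shot.py wrist w31; python3 d.py 529.8 -326 72 -1.738
```

```text
clk 33.23 [ 529.   -324.37  158.55] [ 3.13  0.01 -1.74] F [-0.11  0.75  0.39] op 0.497
clk 33.23 pos [ 529.   -324.37  158.55] rot [ 3.13  0.01 -1.74] F [-0.11  0.75  0.39] op 0.497 q [-0.55  1.19]
SHIFT cm [ 0.21 -0.22  8.65] TWIST -0.004
```

View pics/w31.png

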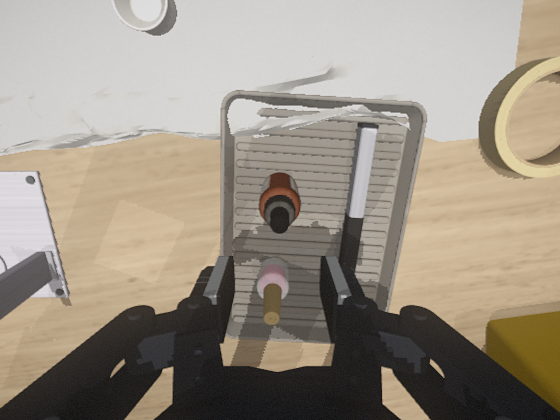

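>>> arm_command(plan=[{"translation": [0.2, -0.2, 1.5], "twist": 0, "gripper": 0.5}, {"translation": [0.2, -0.2, 3.5], "twist": 0, "gripper": 0.5}, {"translation": [0.2, -0.2, 5.5], "twist": 0, "gripper": 0.5}, {"translation": [0.2, -0.2, 6.8], "twist": 0, "gripper": 0.5}, {"translation": [0.2, -0.2, 7.2], "twist": 0, "gripper": 0.5}])

```text
clock: 33.65
eef_pos: [529.2, -324.9, 85.1]
tcp_rot: [3.127, 0.008, -1.741]
contact_force: [0.0, -0.4, -0.5]
opening: 0.502
```

```bash
python3 shot.py top td>/dev/null; python3 shot.py top td>/dev/null;  python3 shot.py wrist w32; python3 d.py 529.8 -326 72 -1.738
```

```text
clk 33.80 [ 530.27 -325.96   87.21] [ 3.13  0.01 -1.74] F [-0.77 -0.85  1.03] op 0.497
clk 33.80 pos [ 530.27 -325.96   87.21] rot [ 3.13  0.01 -1.74] F [-0.77 -0.85  1.03] op 0.497 q [-0.55  1.19]
SHIFT cm [0.02 0.03 1.52] TWIST -0.004
```

View pics/w32.png

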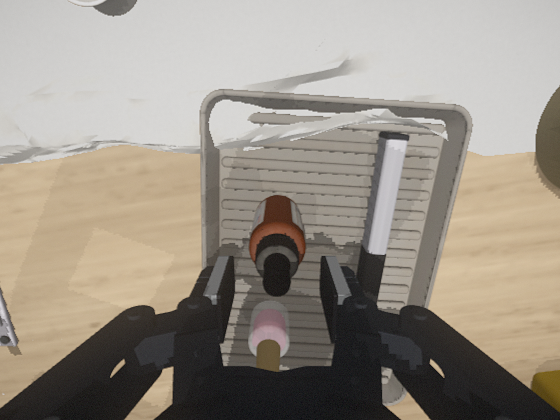

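The dropper neck is centred at column 277, so I go down and grip.

>>> arm_command(plan=[{"translation": [0, 0, 0.4], "twist": 0, "gripper": 0.45}, {"translation": [0, 0, 0.8], "twist": 0, "gripper": 0.42}, {"translation": [0, 0, 1.2], "twist": 0, "gripper": 0.42}, {"translation": [0, 0, 1.45], "twist": 0, "gripper": 0.42}, {"translation": [0, 0, 1.5], "twist": 0, "gripper": 0.42}], squeeze=30)

```text
clock: 34.22
eef_pos: [529.8, -325.7, 71.7]
tcp_rot: [3.129, 0.007, -1.742]
contact_force: [-0.4, -0.0, 0.4]
opening: 0.42
```

>>> arm_command(plan=[{"translation": [0, 0, 0], "twist": 0, "gripper": 0.36}, {"translation": [0, 0, 0], "twist": 0, "gripper": 0.3}, {"translation": [0, 0, 0], "twist": 0, "gripper": 0.22}, {"translation": [0, 0, 0], "twist": 0, "gripper": 0.18}, {"translation": [0, 0, 0], "twist": 0, "gripper": 0.18}])

```text
clock: 34.63
eef_pos: [529.9, -325.8, 71.9]
tcp_rot: [3.129, 0.007, -1.742]
contact_force: [0.4, 0.4, 0.3]
opening: 0.26
```

>>> arm_command(plan=[{"translation": [0, 0, -0.5], "twist": 0, "gripper": 0.18}, {"translation": [0, 0, -2], "twist": 0, "gripper": 0.18}, {"translation": [0, 0, -4], "twist": 0, "gripper": 0.18}, {"translation": [0, 0, -6], "twist": 0, "gripper": 0.18}, {"translation": [0, 0, -8], "twist": 0, "gripper": 0.18}])

```text
clock: 35.05
eef_pos: [530.6, -326.4, 152.9]
tcp_rot: [3.129, 0.007, -1.742]
contact_force: [1.0, 0.1, -0.4]
opening: 0.255
```

```bash
python3 shot.py top td>/dev/null;  python3 d.py 509.5 57.5 220 -1.738
```

```text
clk 35.10 pos [ 532.59 -327.62  157.2 ] rot [ 3.13  0.01 -1.74] F [ 1.88 -1.29  2.37] op 0.254 q [-0.55  1.19]
SHIFT cm [-37.59   8.87  -6.02] TWIST -0.004
```

>>> arm_command(plan=[{"translation": [-1, 0.2, -3], "twist": 0, "gripper": 0.18}, {"translation": [-4, 0.9, -6], "twist": 0, "gripper": 0.18}, {"translation": [-8, 1.9, -6.5], "twist": 0, "gripper": 0.18}, {"translation": [-12, 2.8, -6.5], "twist": 0, "gripper": 0.18}, {"translation": [-16, 3.8, -6.5], "twist": 0, "gripper": 0.18}])

```text
clock: 35.52
eef_pos: [522.9, -162.7, 224.6]
tcp_rot: [3.136, 0.005, -1.743]
contact_force: [1.3, 0.3, -1.9]
opening: 0.254
```

```bash
python3 d.py 511 57.5 222 -1.738
```

```text
clk 35.52 pos [ 522.85 -162.7   224.57] rot [ 3.14  0.   -1.74] F [ 1.33  0.33 -1.86] op 0.254 q [-0.31  1.43]
SHIFT cm [-21.49   4.93   0.39] TWIST -0.005
```

>>> arm_command(plan=[{"translation": [-4, 0.9, 0], "twist": 0, "gripper": 0.18}, {"translation": [-8, 1.8, 0], "twist": 0, "gripper": 0.18}, {"translation": [-12, 2.7, 0], "twist": 0, "gripper": 0.18}, {"translation": [-16, 3.7, 0], "twist": 0, "gripper": 0.18}, {"translation": [-19.5, 4.5, 0], "twist": 0, "gripper": 0.18}])

```text
clock: 35.93
eef_pos: [511.2, 39.4, 226.2]
tcp_rot: [3.137, 0.005, -1.743]
contact_force: [1.5, -0.6, -1.0]
opening: 0.254
```

```bash
python3 shot.py top td>/dev/null;python3 shot.py top td>/dev/null; python3 d.py 511 57.5 130 -1.738
```

```text
clk 36.03 pos [511.34  41.55 226.21] rot [ 3.14  0.01 -1.74] F [-0.46 -0.9  -0.92] op 0.258 q [0.07 1.81]
SHIFT cm [-1.5   0.25  9.63] TWIST -0.001
```

>>> arm_command(plan=[{"translation": [-1, 0.2, 0.5], "twist": 0, "gripper": 0.18}, {"translation": [-1.5, 0.25, 2.5], "twist": 0, "gripper": 0.18}, {"translation": [-1.5, 0.25, 5.5], "twist": 0, "gripper": 0.18}, {"translation": [-1.5, 0.25, 8.3], "twist": 0, "gripper": 0.18}, {"translation": [-1.5, 0.25, 9.6], "twist": 0, "gripper": 0.18}])

```text
clock: 36.45
eef_pos: [509.3, 57.0, 127.7]
tcp_rot: [3.133, 0.005, -1.738]
contact_force: [-1.1, -0.9, -1.3]
opening: 0.258
```

```bash
python3 shot.py top td>/dev/null;python3 shot.py top td>/dev/null;python3 shot.py wrist w33; python3 d.py 511 57.5 70 -1.738
```

```text
clk 36.60 [510.4   56.97 129.76] [ 3.13  0.01 -1.74] F [ 1.2   0.85 -0.35] op 0.257
clk 36.60 pos [510.4   56.97 129.76] rot [ 3.13  0.01 -1.74] F [ 1.2   0.85 -0.35] op 0.257 q [0.1  1.84]
SHIFT cm [-0.03 -0.09  5.98] TWIST -0.001
```

View pics/w33.png

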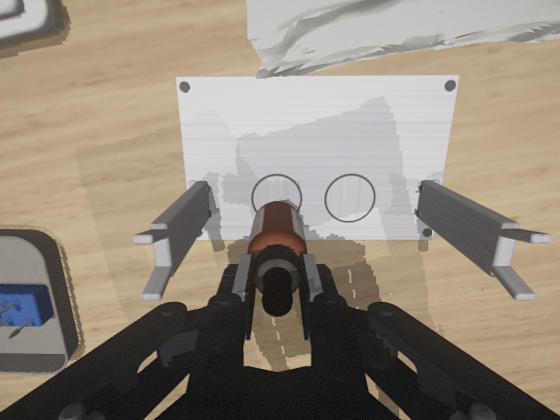

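>>> arm_command(plan=[{"translation": [0, -0.1, 1.2], "twist": 0, "gripper": 0.18}, {"translation": [0, -0.1, 2.8], "twist": 0, "gripper": 0.18}, {"translation": [0, -0.1, 4.2], "twist": 0, "gripper": 0.18}, {"translation": [0, -0.1, 5.2], "twist": 0, "gripper": 0.18}, {"translation": [0, -0.1, 5.6], "twist": 0, "gripper": 0.18}])

```text
clock: 37.02
eef_pos: [511.0, 57.0, 73.0]
tcp_rot: [3.134, 0.006, -1.739]
contact_force: [-0.3, 0.1, 0.4]
opening: 0.255
```

>>> arm_command(plan=[{"translation": [0, 0, 0], "twist": 0, "gripper": 0.18}, {"translation": [0, 0, 0], "twist": 0, "gripper": 0.18}, {"translation": [0, 0, 0.1], "twist": 0, "gripper": 0.18}, {"translation": [0, 0, 0.15], "twist": 0, "gripper": 0.18}, {"translation": [0, 0, 0.2], "twist": 0, "gripper": 0.18}])

```text
clock: 37.43
eef_pos: [511.4, 57.1, 71.5]
tcp_rot: [3.135, 0.006, -1.739]
contact_force: [0.4, -0.9, -1.6]
opening: 0.254
```

```bash
python3 d.py 511 57.5 70 -1.738
```

```text
clk 37.43 pos [511.36  57.06  71.52] rot [ 3.13  0.01 -1.74] F [ 0.44 -0.91 -1.57] op 0.254 q [0.1  1.83]
SHIFT cm [-0.04  0.04  0.15] TWIST -0.001
```

>>> arm_command(plan=[{"translation": [0, 0, 0.08], "twist": 0, "gripper": 0.18}, {"translation": [0, 0, 0.15], "twist": 0, "gripper": 0.18}, {"translation": [0, 0, 0.18], "twist": 0, "gripper": 0.18}, {"translation": [0, 0, 0.18], "twist": 0, "gripper": 0.18}, {"translation": [0, 0, 0.18], "twist": 0, "gripper": 0.18}])

```text
clock: 37.85
eef_pos: [511.9, 57.2, 70.2]
tcp_rot: [3.136, 0.006, -1.739]
contact_force: [-0.7, 0.5, 5.7]
opening: 0.261
```

Contact. Release gently, opening only as far as needed near the post.

>>> arm_command(plan=[{"translation": [0, 0, 0], "twist": 0, "gripper": 0.32}, {"translation": [0, 0, 0], "twist": 0, "gripper": 0.4}, {"translation": [0, 0, -0.1], "twist": 0, "gripper": 0.45}, {"translation": [0, 0, -1], "twist": 0, "gripper": 0.45}, {"translation": [0, 0, -4], "twist": 0, "gripper": 0.45}])

```text
clock: 38.27
eef_pos: [509.2, 56.6, 107.7]
tcp_rot: [3.129, 0.004, -1.739]
contact_force: [0.4, -0.4, -0.4]
opening: 0.451
```

>>> arm_command(plan=[{"translation": [0, 0, -3], "twist": 0, "gripper": 0.5}, {"translation": [0, 0, -6], "twist": 0, "gripper": 0.5}, {"translation": [0, 0, -9], "twist": 0, "gripper": 0.5}, {"translation": [0, 0, -10], "twist": 0, "gripper": 0.5}, {"translation": [0, 0, -10], "twist": 0, "gripper": 0.5}])

```text
clock: 38.68
eef_pos: [512.1, 56.1, 210.9]
tcp_rot: [3.135, 0.006, -1.739]
contact_force: [-0.0, 0.4, 0.0]
opening: 0.499
```

```bash
python3 shot.py top td>/dev/null;python3 shot.py top td>/dev/null;python3 shot.py wrist w34; python3 d.py 444.8 -304.5 207 -1.738
```

```text
clk 38.83 [509.46  55.84 206.49] [ 3.13  0.   -1.74] F [ 0.21  0.63 -0.4 ] op 0.497
clk 38.83 pos [509.46  55.84 206.49] rot [ 3.13  0.   -1.74] F [ 0.21  0.63 -0.4 ] op 0.497 q [0.1  1.84]
SHIFT cm [36.61  0.34 -0.19] TWIST -0.001
```

View pics/w34.png

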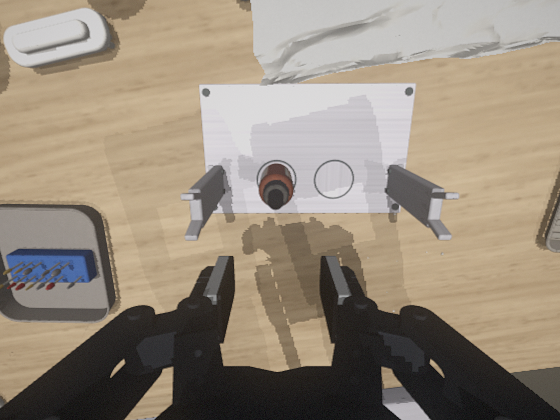

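The dropper is upright on its ring. Now the polish bottle.

>>> arm_command(plan=[{"translation": [4, 0, 0], "twist": 0, "gripper": 0.45}, {"translation": [8, 0.1, 0], "twist": 0, "gripper": 0.45}, {"translation": [12, 0.1, 0], "twist": 0, "gripper": 0.45}, {"translation": [16, 0.2, 0], "twist": 0, "gripper": 0.45}, {"translation": [20, 0.2, 0], "twist": 0, "gripper": 0.45}])

```text
clock: 39.25
eef_pos: [472.1, -142.2, 203.8]
tcp_rot: [3.124, 0.004, -1.738]
contact_force: [0.9, -0.0, -0.2]
opening: 0.45
```

```bash
 python3 d.py 444.8 -304.5 200 -1.738
```

```text
clk 39.25 pos [ 472.11 -142.19  203.82] rot [ 3.12  0.   -1.74] F [ 0.92 -0.03 -0.2 ] op 0.450 q [-0.3   1.44]
SHIFT cm [16.46 -0.02  0.31] TWIST -0.000
```

>>> arm_command(plan=[{"translation": [4, 0, 0], "twist": 0, "gripper": 0.45}, {"translation": [8, 0, 0], "twist": 0, "gripper": 0.45}, {"translation": [12, 0, 0.1], "twist": 0, "gripper": 0.45}, {"translation": [15.5, 0, 0.2], "twist": 0, "gripper": 0.45}, {"translation": [16.4, 0, 0.3], "twist": 0, "gripper": 0.45}])

```text
clock: 39.67
eef_pos: [442.9, -307.6, 198.1]
tcp_rot: [3.122, 0.004, -1.741]
contact_force: [0.8, 0.5, 0.3]
opening: 0.452
```

```bash
python3 shot.py top td>/dev/null;python3 shot.py top td>/dev/null;  python3 d.py 444.8 -304.5 110 -1.738
```

```text
clk 39.77 pos [ 443.28 -304.81  198.02] rot [ 3.12  0.01 -1.74] F [-0.08  0.15  0.02] op 0.451 q [-0.6   1.14]
SHIFT cm [-0.01 -0.33  8.8 ] TWIST -0.004
```

>>> arm_command(plan=[{"translation": [0, -0.2, 2], "twist": 0, "gripper": 0.45}, {"translation": [0, -0.33, 4.5], "twist": 0, "gripper": 0.45}, {"translation": [0, -0.33, 7], "twist": 0, "gripper": 0.45}, {"translation": [0, -0.33, 8.5], "twist": 0, "gripper": 0.45}, {"translation": [0, -0.33, 8.8], "twist": 0, "gripper": 0.45}])

```text
clock: 40.18
eef_pos: [442.9, -301.3, 106.4]
tcp_rot: [3.115, 0.009, -1.74]
contact_force: [-1.4, 0.3, 0.5]
opening: 0.443
```

```bash
python3 shot.py top td>/dev/null;python3 shot.py top td>/dev/null; python3 shot.py wrist w35; python3 d.py 444.8 -304.5 57.5 -1.738
```

```text
clk 40.33 [ 445.04 -303.52  109.97] [ 3.12  0.01 -1.74] F [ 0.49 -0.31  0.44] op 0.451
clk 40.33 pos [ 445.04 -303.52  109.97] rot [ 3.12  0.01 -1.74] F [ 0.49 -0.31  0.44] op 0.451 q [-0.6   1.14]
SHIFT cm [ 0.13 -0.11  5.25] TWIST -0.003
```

View pics/w35.png

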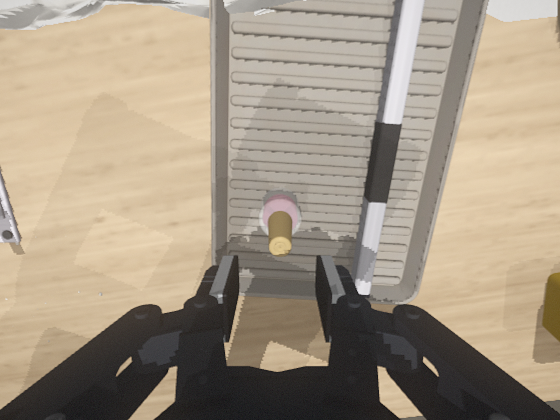

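>>> arm_command(plan=[{"translation": [0.13, -0.1, 1], "twist": 0, "gripper": 0.45}, {"translation": [0.13, -0.1, 2.4], "twist": 0, "gripper": 0.45}, {"translation": [0.13, -0.1, 3.8], "twist": 0, "gripper": 0.45}, {"translation": [0.13, -0.1, 4.9], "twist": 0, "gripper": 0.45}, {"translation": [0.13, -0.1, 5.2], "twist": 0, "gripper": 0.45}], squeeze=25)

```text
clock: 40.75
eef_pos: [444.3, -304.0, 56.7]
tcp_rot: [3.119, 0.007, -1.741]
contact_force: [-0.5, -0.4, -0.6]
opening: 0.451
```

>>> arm_command(plan=[{"translation": [0, 0, 0], "twist": 0, "gripper": 0.35}, {"translation": [0, 0, 0], "twist": 0, "gripper": 0.25}, {"translation": [0, 0, 0], "twist": 0, "gripper": 0.15}, {"translation": [0, 0, 0], "twist": 0, "gripper": 0.1}, {"translation": [0, 0, 0], "twist": 0, "gripper": 0.1}])

```text
clock: 41.17
eef_pos: [444.7, -304.2, 57.3]
tcp_rot: [3.12, 0.006, -1.741]
contact_force: [0.2, -0.0, -0.3]
opening: 0.188
```

```bash
python3 d.py 444.8 -304.5 57.5 -1.738
```

```text
clk 41.17 pos [ 444.67 -304.19   57.3 ] rot [ 3.12  0.01 -1.74] F [ 0.2  -0.01 -0.3 ] op 0.188 q [-0.6   1.14]
SHIFT cm [ 0.03 -0.02 -0.02] TWIST -0.003
```

Gripped. Lift and carry back.

>>> arm_command(plan=[{"translation": [0, 0, -0.8], "twist": 0, "gripper": 0.1}, {"translation": [0, 0, -3.5], "twist": 0, "gripper": 0.1}, {"translation": [0, 0, -7], "twist": 0, "gripper": 0.1}, {"translation": [0, 0, -11], "twist": 0, "gripper": 0.1}, {"translation": [0, 0, -14.5], "twist": 0, "gripper": 0.1}])

```text
clock: 41.58
eef_pos: [447.5, -305.6, 205.1]
tcp_rot: [3.121, 0.006, -1.741]
contact_force: [0.6, -0.8, -0.1]
opening: 0.187
```

```bash
python3 shot.py top td>/dev/null;python3 shot.py top td>/dev/null; python3 d.py 500.5 -5 205 -1.738
```

```text
clk 41.68 pos [ 450.66 -307.77  209.04] rot [ 3.13  0.   -1.74] F [0.76 0.15 0.26] op 0.187 q [-0.6   1.14]
SHIFT cm [-30.68   0.2    0.47] TWIST -0.003
```

>>> arm_command(plan=[{"translation": [-2.5, 0, 0], "twist": 0, "gripper": 0.1}, {"translation": [-6, 0, 0], "twist": 0, "gripper": 0.1}, {"translation": [-10, 0.1, 0], "twist": 0, "gripper": 0.1}, {"translation": [-14, 0.1, 0], "twist": 0, "gripper": 0.1}, {"translation": [-18, 0.1, 0], "twist": 0, "gripper": 0.1}])

```text
clock: 42.1
eef_pos: [479.7, -128.6, 209.7]
tcp_rot: [3.13, 0.002, -1.742]
contact_force: [1.1, 0.0, 0.7]
opening: 0.187
```

```bash
python3 d.py 500.5 -5 205 -1.738
```

```text
clk 42.10 pos [ 479.74 -128.6   209.68] rot [ 3.13  0.   -1.74] F [1.12 0.04 0.7 ] op 0.187 q [-0.27  1.48]
SHIFT cm [-12.53   0.05   0.49] TWIST -0.004
```

>>> arm_command(plan=[{"translation": [-4, 0, 0], "twist": 0, "gripper": 0.1}, {"translation": [-8, 0, 0], "twist": 0, "gripper": 0.1}, {"translation": [-11, 0, 0], "twist": 0, "gripper": 0.1}, {"translation": [-12.3, 0, 0], "twist": 0, "gripper": 0.1}, {"translation": [-12.4, 0, 0], "twist": 0, "gripper": 0.1}])

```text
clock: 42.52
eef_pos: [500.9, -3.8, 210.1]
tcp_rot: [3.13, 0.003, -1.739]
contact_force: [-0.4, 0.1, -1.0]
opening: 0.188
```

```bash
python3 shot.py top td>/dev/null;python3 shot.py top td>/dev/null;  python3 d.py 500.5 -5 110 -1.738
```

```text
clk 42.62 pos [500.57  -6.14 209.95] rot [ 3.13  0.   -1.74] F [-0.18 -0.33 -0.72] op 0.186 q [-0.02  1.72]
SHIFT cm [-0.09 -0.09  9.99] TWIST -0.002
```

>>> arm_command(plan=[{"translation": [-0.05, -0.1, 2], "twist": 0, "gripper": 0.1}, {"translation": [-0.05, -0.1, 4.5], "twist": 0, "gripper": 0.1}, {"translation": [-0.05, -0.1, 7.2], "twist": 0, "gripper": 0.1}, {"translation": [-0.05, -0.1, 9.4], "twist": 0, "gripper": 0.1}, {"translation": [-0.05, -0.1, 10], "twist": 0, "gripper": 0.1}])

```text
clock: 43.03
eef_pos: [498.1, -6.8, 107.0]
tcp_rot: [3.125, 0.001, -1.741]
contact_force: [-1.3, -0.9, -0.8]
opening: 0.186
```

```bash
python3 shot.py top td>/dev/null;python3 shot.py top td>/dev/null; python3 shot.py wrist w36; python3 d.py 500.5 -5 56 -1.738
```

```text
clk 43.18 [500.47  -6.28 110.2 ] [ 3.13  0.   -1.74] F [-0.53 -0.07 -1.1 ] op 0.192
clk 43.18 pos [500.47  -6.28 110.2 ] rot [ 3.13  0.   -1.74] F [-0.53 -0.07 -1.1 ] op 0.192 q [-0.02  1.72]
SHIFT cm [-0.12 -0.05  5.42] TWIST -0.003
```

View pics/w36.png

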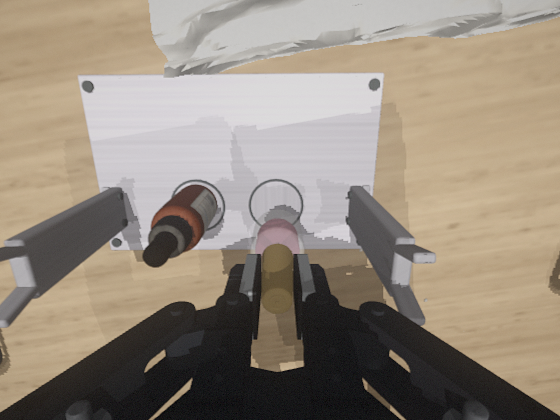

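>>> arm_command(plan=[{"translation": [-0.12, -0.05, 1], "twist": 0, "gripper": 0.1}, {"translation": [-0.12, -0.05, 2.3], "twist": 0, "gripper": 0.1}, {"translation": [-0.12, -0.05, 3.6], "twist": 0, "gripper": 0.1}, {"translation": [-0.12, -0.05, 4.7], "twist": 0, "gripper": 0.1}, {"translation": [-0.12, -0.05, 5.1], "twist": 0, "gripper": 0.1}])

```text
clock: 43.6
eef_pos: [500.4, -5.1, 58.4]
tcp_rot: [3.129, 0.001, -1.741]
contact_force: [0.7, -0.2, -0.9]
opening: 0.19
```

>>> arm_command(plan=[{"translation": [0, 0, 0], "twist": 0, "gripper": 0.1}, {"translation": [0, 0, 0], "twist": 0, "gripper": 0.1}, {"translation": [0, 0, 0.1], "twist": 0, "gripper": 0.1}, {"translation": [0, 0, 0.2], "twist": 0, "gripper": 0.1}, {"translation": [0, 0, 0.2], "twist": 0, "gripper": 0.1}])

```text
clock: 44.02
eef_pos: [500.7, -5.1, 56.8]
tcp_rot: [3.13, 0.002, -1.741]
contact_force: [0.3, 1.0, 0.1]
opening: 0.19
```

>>> arm_command(plan=[{"translation": [0, 0, 0.1], "twist": 0, "gripper": 0.1}, {"translation": [0, 0, 0.2], "twist": 0, "gripper": 0.1}, {"translation": [0, 0, 0.22], "twist": 0, "gripper": 0.1}, {"translation": [0, 0, 0.22], "twist": 0, "gripper": 0.1}, {"translation": [0, 0, 0.22], "twist": 0, "gripper": 0.1}])

```text
clock: 44.43
eef_pos: [501.6, -5.2, 55.5]
tcp_rot: [3.131, 0.002, -1.741]
contact_force: [-1.2, -1.1, 11.6]
opening: 0.187
```

>>> arm_command(plan=[{"translation": [0, 0, 0], "twist": 0, "gripper": 0.25}, {"translation": [0, 0, -0.1], "twist": 0, "gripper": 0.38}, {"translation": [0, 0, -0.1], "twist": 0, "gripper": 0.42}, {"translation": [0, 0, -0.8], "twist": 0, "gripper": 0.42}, {"translation": [0, 0, -3.5], "twist": 0, "gripper": 0.42}])

```text
clock: 44.85
eef_pos: [499.2, -5.2, 88.2]
tcp_rot: [3.125, 0.001, -1.741]
contact_force: [-1.1, 0.1, -0.3]
opening: 0.422
```

>>> arm_command(plan=[{"translation": [0, 0, -3], "twist": 0, "gripper": 0.42}, {"translation": [0, 0, -6.5], "twist": 0, "gripper": 0.42}, {"translation": [0, 0, -10], "twist": 0, "gripper": 0.42}, {"translation": [0, 0, -12], "twist": 0, "gripper": 0.42}, {"translation": [0, 0, -12], "twist": 0, "gripper": 0.42}])

```text
clock: 45.27
eef_pos: [503.9, -5.7, 213.3]
tcp_rot: [3.133, 0.002, -1.741]
contact_force: [0.9, 0.0, 0.2]
opening: 0.418
```

```bash
python3 shot.py top td>/dev/null;python3 shot.py top td>/dev/null;python3 shot.py wrist w37;  python3 d.py 468.2 -384.9 160 -1.807
```

```text
clk 45.42 [500.69  -5.65 207.94] [ 3.12  0.   -1.74] F [-0.28  0.17 -0.48] op 0.423
clk 45.42 pos [500.69  -5.65 207.94] rot [ 3.12  0.   -1.74] F [-0.28  0.17 -0.48] op 0.423 q [-0.02  1.72]
SHIFT cm [37.93 -3.3   4.71] TWIST 0.066
```

View pics/w37.png

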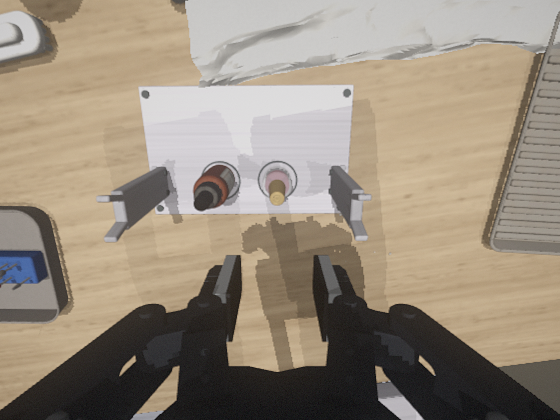

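Both bottles stand on their rings. Now the bar.

>>> arm_command(plan=[{"translation": [4, -0.3, 0], "twist": 0.02, "gripper": 0.4}, {"translation": [8, -0.7, 0], "twist": 0.04, "gripper": 0.4}, {"translation": [12, -1, 0], "twist": 0.066, "gripper": 0.4}, {"translation": [16, -1.4, 0], "twist": 0.066, "gripper": 0.4}, {"translation": [20, -1.7, 0], "twist": 0.066, "gripper": 0.4}])

```text
clock: 45.83
eef_pos: [482.2, -206.9, 205.8]
tcp_rot: [3.122, 0.0, -1.807]
contact_force: [0.5, -0.7, -1.0]
opening: 0.4
```

```bash
 python3 d.py 468.2 -384.9 160 -1.807
```

```text
clk 45.83 pos [ 482.22 -206.95  205.85] rot [ 3.12  0.   -1.81] F [ 0.54 -0.72 -1.03] op 0.400 q [-0.41  1.4 ]
SHIFT cm [17.63 -2.88  4.53] TWIST 0.000
```

>>> arm_command(plan=[{"translation": [4, -0.6, 0.5], "twist": 0, "gripper": 0.4}, {"translation": [8, -1.3, 1.5], "twist": 0, "gripper": 0.4}, {"translation": [12, -2, 2.5], "twist": 0, "gripper": 0.4}, {"translation": [16, -2.6, 3.5], "twist": 0, "gripper": 0.4}, {"translation": [17.6, -2.8, 4.5], "twist": 0, "gripper": 0.4}])

```text
clock: 46.25
eef_pos: [466.0, -388.3, 158.0]
tcp_rot: [3.12, -0.0, -1.809]
contact_force: [-0.4, 0.4, -0.0]
opening: 0.399
```

```bash
python3 shot.py top td>/dev/null;python3 shot.py top td>/dev/null;python3 shot.py top td>/dev/null;python3 shot.py wrist w38;  python3 d.py 468.2 -384.9 60 -1.807
```

```text
clk 46.45 [ 466.39 -383.36  158.47] [ 3.12  0.   -1.81] F [ 0.09 -0.29  0.7 ] op 0.403
clk 46.45 pos [ 466.39 -383.36  158.47] rot [ 3.12  0.   -1.81] F [ 0.09 -0.29  0.7 ] op 0.403 q [-0.69  1.13]
SHIFT cm [ 0.13 -0.44  9.84] TWIST -0.001
```

View pics/w38.png

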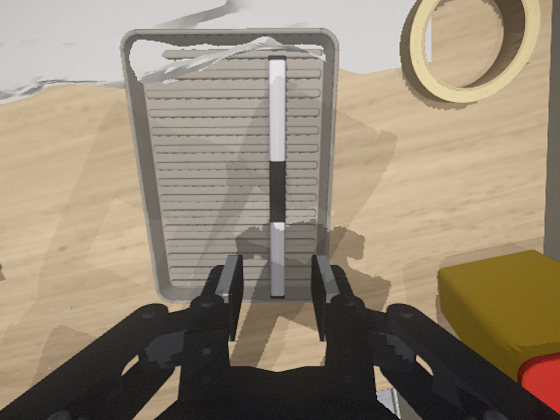

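```bash
python3 - <<'E'
from h import *
m=load("w38"); s=sense()
a=ray(m,277.5,58,24);b=ray(m,278,297.5,24);print(a,b,(a+b)/2,np.linalg.norm(a-b)); d=a-b; print(np.arctan2(d[1],d[0])-np.pi/2)
a=ray(m,277.5,160.5,24);b=ray(m,278,222.5,24);print("sleeve",(a+b)/2)
E
```

```text
[ 573.69 -410.94   24.  ] [ 358.48 -359.     24.  ] [ 466.08 -384.97   24.  ] 221.3876100439343
-1.8076051855836779
sleeve [ 466.46 -385.04   24.  ]
```

>>> arm_command(plan=[{"translation": [0.1, -0.2, 2], "twist": 0, "gripper": 0.4}, {"translation": [0.1, -0.44, 5], "twist": 0, "gripper": 0.4}, {"translation": [0.1, -0.44, 8], "twist": 0, "gripper": 0.4}, {"translation": [0.1, -0.44, 10.3], "twist": 0, "gripper": 0.4}, {"translation": [0.1, -0.44, 11], "twist": 0, "gripper": 0.4}])

```text
clock: 46.87
eef_pos: [466.5, -381.1, 45.2]
tcp_rot: [3.114, 0.005, -1.806]
contact_force: [-0.9, -0.1, -0.3]
opening: 0.399
```

>>> arm_command(plan=[{"translation": [0, 0, 0], "twist": 0, "gripper": 0.4}, {"translation": [0, 0, 0], "twist": 0, "gripper": 0.4}, {"translation": [0, 0, 0], "twist": 0, "gripper": 0.4}, {"translation": [0, 0, 0], "twist": 0, "gripper": 0.4}, {"translation": [0, 0, 0], "twist": 0, "gripper": 0.4}])

```text
clock: 47.28
eef_pos: [467.4, -381.6, 46.7]
tcp_rot: [3.116, 0.004, -1.806]
contact_force: [-0.5, -0.2, 0.1]
opening: 0.394
```

```bash
python3 shot.py wrist w39;  python3 d.py 468.2 -384.9 11.2 -1.807
```

```text
clk 47.33 [ 467.17 -381.61   46.44] [ 3.12  0.   -1.81] F [-0.88  0.46  0.21] op 0.402
clk 47.33 pos [ 467.17 -381.61   46.44] rot [ 3.12  0.   -1.81] F [-0.88  0.46  0.21] op 0.402 q [-0.68  1.13]
SHIFT cm [ 0.31 -0.27  3.52] TWIST 0.001
```

View pics/w39.png

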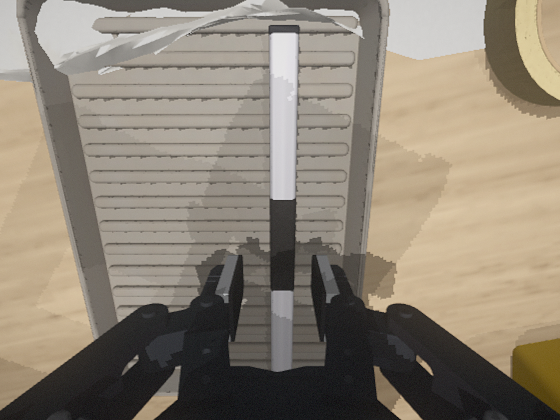

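The tool has picked up about 1.5° of tilt, drifting because each call starts from a slightly moving pose. Before gripping the bar I'll remove it by chaining a call during the upward transient.

>>> arm_command(plan=[{"translation": [0, 0, -2], "twist": 0, "gripper": 0.4}, {"translation": [0, 0, -5], "twist": 0, "gripper": 0.4}, {"translation": [0, 0, -8.5], "twist": 0, "gripper": 0.4}, {"translation": [0, 0, -12], "twist": 0, "gripper": 0.4}, {"translation": [0, 0, -16], "twist": 0, "gripper": 0.4}])

```text
clock: 47.75
eef_pos: [470.5, -382.8, 207.8]
tcp_rot: [3.115, 0.004, -1.806]
contact_force: [1.2, -0.4, -1.2]
opening: 0.4
```

```bash
cat > rot.py <<'E'
from h import *
for i in range(2):
    s=sense(); print(s["clock"],s["eef_pos"],"tilt mrad",((s["tcp_rot"][0]%(2*np.pi))-np.pi)*1e3,s["tcp_rot"][1]*1e3); 
    if i<1: grab_frame("top")
E
python3 rot.py; python3 rot.py
```

```text
47.75 [ 470.5  -382.83  207.82] tilt mrad -26.85897576260432 4.402229541758951
47.8 [ 473.99 -385.67  216.81] tilt mrad -16.330715324573752 -0.6383358498760483
47.8 [ 473.99 -385.67  216.81] tilt mrad -16.330715324573752 -0.6383358498760483
47.85 [ 474.23 -385.86  214.01] tilt mrad -15.334855260401348 -1.123730551035873
```

>>> arm_command(plan=[{"translation": [0, 0, -2], "twist": 0, "gripper": 0.4}, {"translation": [0, 0, -5], "twist": 0, "gripper": 0.4}, {"translation": [0, 0, -8], "twist": 0, "gripper": 0.4}, {"translation": [0, 0, -11], "twist": 0, "gripper": 0.4}, {"translation": [0, 0, -14.5], "twist": 0, "gripper": 0.4}])

```text
clock: 48.27
eef_pos: [475.8, -385.8, 359.9]
tcp_rot: [3.125, -0.001, -1.806]
contact_force: [0.3, -0.3, 0.8]
opening: 0.398
```

```bash
python3 rot.py; python3 rot.py
```

```text
48.2667 [ 475.82 -385.83  359.89] tilt mrad -16.133118229697985 -0.7122630532780949
48.3167 [ 478.04 -387.61  368.19] tilt mrad -6.665703027943337 -5.219183900950108
48.3167 [ 478.04 -387.61  368.19] tilt mrad -6.665703027943337 -5.219183900950108
48.3667 [ 478.25 -387.8   365.63] tilt mrad -6.145153454894192 -5.475887790540979
```

>>> arm_command(plan=[{"translation": [0, 0, 3], "twist": 0, "gripper": 0.4}, {"translation": [0, 0, 7], "twist": 0, "gripper": 0.4}, {"translation": [0, 0, 11], "twist": 0, "gripper": 0.4}, {"translation": [0, 0, 15], "twist": 0, "gripper": 0.4}, {"translation": [0, 0, 18], "twist": 0, "gripper": 0.4}])

```text
clock: 48.78
eef_pos: [475.5, -387.5, 182.2]
tcp_rot: [3.133, -0.004, -1.807]
contact_force: [-0.7, -0.0, -1.6]
opening: 0.399
```

```bash
python3 rot.py; python3 rot.py;python3 rot.py; python3 rot.py;python3 d.py 468.2 -384.9 40 -1.807
```

```text
48.7833 [ 475.53 -387.52  182.24] tilt mrad -8.257718602935782 -4.450730493311905
48.8333 [ 473.23 -385.65  176.83] tilt mrad -15.253029253329053 -1.080200467144632
48.8333 [ 473.23 -385.65  176.83] tilt mrad -15.253029253329053 -1.080200467144632
48.8833 [ 473.79 -386.11  180.12] tilt mrad -14.848875031933773 -1.3293021364357838
48.8833 [ 473.79 -386.11  180.12] tilt mrad -14.848875031933773 -1.3293021364357838
48.9333 [ 475.54 -387.48  183.58] tilt mrad -10.55952688647066 -3.3380984924380463
48.9333 [ 475.54 -387.48  183.58] tilt mrad -10.55952688647066 -3.3380984924380463
48.9833 [ 476.92 -388.58  185.98] tilt mrad -6.771353550085291 -5.171006303857917
clk 48.98 pos [ 476.92 -388.58  185.98] rot [ 3.13 -0.01 -1.81] F [-1.1   0.63  0.51] op 0.400 q [-0.68  1.13]
SHIFT cm [-0.23  0.84 14.6 ] TWIST 0.000
```

>>> arm_command(plan=[{"translation": [-0.1, 0.4, 3], "twist": 0, "gripper": 0.4}, {"translation": [-0.2, 0.8, 6.5], "twist": 0, "gripper": 0.4}, {"translation": [-0.2, 0.8, 10], "twist": 0, "gripper": 0.4}, {"translation": [-0.2, 0.8, 12.5], "twist": 0, "gripper": 0.4}, {"translation": [-0.2, 0.8, 13.8], "twist": 0, "gripper": 0.4}])

```text
clock: 49.4
eef_pos: [469.0, -385.6, 47.8]
tcp_rot: [3.135, -0.006, -1.807]
contact_force: [0.8, -0.2, -0.2]
opening: 0.402
```

```bash
python3 rot.py; python3 rot.py;python3 rot.py; python3 rot.py;python3 rot.py |tail -1;python3 rot.py|tail -1;python3 d.py 468.2 -384.9 12 -1.807
```

```text
49.4 [ 468.96 -385.64   47.79] tilt mrad -6.120318659258217 -5.528211524970628
49.45 [ 468.36 -385.17   46.44] tilt mrad -7.822307953230911 -4.639693075516815
49.45 [ 468.36 -385.17   46.44] tilt mrad -7.822307953230911 -4.639693075516815
49.5 [ 468.79 -385.49   48.11] tilt mrad -7.147591623971383 -5.02324958331557
49.5 [ 468.79 -385.49   48.11] tilt mrad -7.147591623971383 -5.02324958331557
49.55 [ 469.55 -386.1    49.49] tilt mrad -5.282022967751043 -5.8895985178970545
49.55 [ 469.55 -386.1    49.49] tilt mrad -5.282022967751043 -5.8895985178970545
49.6 [ 470.02 -386.47   50.27] tilt mrad -3.9115157147664448 -6.603860752226964
49.65 [ 470.21 -386.57   50.59] tilt mrad -3.1843932889672466 -6.893025033871014
49.7 [ 470.13 -386.52   50.57] tilt mrad -3.124813121952563 -6.951855585305866
clk 49.70 pos [ 470.13 -386.52   50.57] rot [ 3.14 -0.01 -1.81] F [-0.33 -0.2  -0.29] op 0.401 q [-0.69  1.13]
SHIFT cm [-0.14  0.21  3.86] TWIST 0.000
```

>>> arm_command(plan=[{"translation": [-0.14, 0.2, 0.8], "twist": 0, "gripper": 0.4}, {"translation": [-0.14, 0.2, 1.7], "twist": 0, "gripper": 0.4}, {"translation": [-0.14, 0.2, 2.6], "twist": 0, "gripper": 0.4}, {"translation": [-0.14, 0.2, 3.3], "twist": 0, "gripper": 0.4}, {"translation": [-0.14, 0.2, 3.6], "twist": 0, "gripper": 0.4}])

```text
clock: 50.12
eef_pos: [467.6, -384.3, 12.9]
tcp_rot: [3.137, -0.006, -1.807]
contact_force: [-0.6, -0.4, -0.8]
opening: 0.401
```

```bash
python3 rot.py >/dev/null;  python3 rot.py >/dev/null;python3 rot.py|tail -1;python3 shot.py wrist w40;python3 d.py 468.2 -384.9 11.5 -1.807
```

```text
50.2667 [ 468.07 -384.69   13.93] tilt mrad -4.118116683298645 -6.443098038660722
clk 50.32 [ 468.33 -384.91   14.35] [ 3.14 -0.01 -1.81] F [ 0.28 -0.3   0.13] op 0.398
clk 50.32 pos [ 468.33 -384.91   14.35] rot [ 3.14 -0.01 -1.81] F [ 0.28 -0.3   0.13] op 0.398 q [-0.69  1.13]
SHIFT cm [0.   0.01 0.29] TWIST 0.000
```

View pics/w40.png

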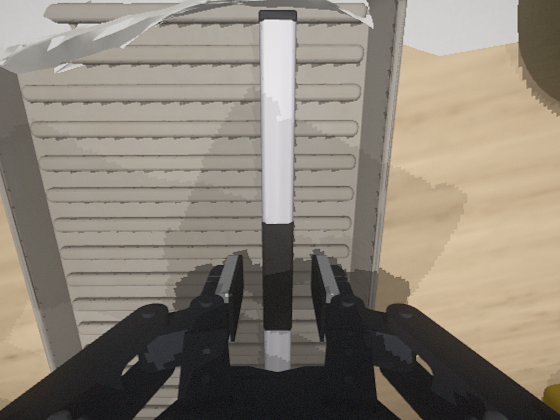

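>>> arm_command(plan=[{"translation": [0, 0, 0.1], "twist": 0, "gripper": 0.4}, {"translation": [0, 0, 0.2], "twist": 0, "gripper": 0.3}, {"translation": [0, 0, 0.3], "twist": 0, "gripper": 0.2}, {"translation": [0, 0, 0.3], "twist": 0, "gripper": 0.1}, {"translation": [0, 0, 0.3], "twist": 0, "gripper": 0.05}], squeeze=50)

```text
clock: 50.73
eef_pos: [468.4, -385.0, 11.5]
tcp_rot: [3.138, -0.007, -1.807]
contact_force: [0.0, 0.3, 1.8]
opening: 0.146
```

```bash
python3 rot.py >/dev/null;  python3 rot.py >/dev/null;python3 rot.py|tail -1;python3 d.py 468.2 -384.9 11.5 -1.807
```

```text
50.8833 [ 468.42 -385.     11.49] tilt mrad -3.166290958335871 -6.910489443787471
clk 50.88 pos [ 468.42 -385.     11.49] rot [ 3.14 -0.01 -1.81] F [0.01 0.62 1.57] op 0.144 q [-0.69  1.13]
SHIFT cm [-0.    0.02 -0.  ] TWIST 0.000
```

Gripped. Lift.

>>> arm_command(plan=[{"translation": [0, 0, -0.8], "twist": 0, "gripper": 0.05}, {"translation": [0, 0, -3], "twist": 0, "gripper": 0.05}, {"translation": [0, 0, -6], "twist": 0, "gripper": 0.05}, {"translation": [0, 0, -9], "twist": 0, "gripper": 0.05}, {"translation": [0, 0, -12], "twist": 0, "gripper": 0.05}])

```text
clock: 51.3
eef_pos: [468.5, -383.8, 132.8]
tcp_rot: [3.137, -0.006, -1.807]
contact_force: [-0.4, 0.0, -2.4]
opening: 0.148
```

```bash
for i in 1 2 3 4; do python3 rot.py|tail -1;done;python3 d.py 505.7 28.5 200 -0.167
```

```text
51.35 [ 471.18 -386.05  139.1 ] tilt mrad 3.315304651205331 -10.034064043297208
51.4 [ 471.38 -386.19  136.92] tilt mrad 4.152175201535879 -10.42602830021444
51.45 [ 470.22 -385.3   134.36] tilt mrad 1.2932889620493881 -9.064238050130013
51.5 [ 469.12 -384.42  132.37] tilt mrad -1.8266545303982085 -7.585241947956511
clk 51.50 pos [ 469.12 -384.42  132.37] rot [ 3.14 -0.01 -1.81] F [-0.62 -0.09 -2.73] op 0.147 q [-0.68  1.13]
SHIFT cm [-40.95   6.11  -7.06] TWIST -1.640
```

>>> arm_command(plan=[{"translation": [-1, 0.1, -1.5], "twist": -0.06, "gripper": 0.05}, {"translation": [-3.5, 0.5, -4], "twist": -0.18, "gripper": 0.05}, {"translation": [-6.5, 1, -6], "twist": -0.3, "gripper": 0.05}, {"translation": [-9.5, 1.4, -7], "twist": -0.42, "gripper": 0.05}, {"translation": [-12.5, 1.9, -7], "twist": -0.54, "gripper": 0.05}])

```text
clock: 51.92
eef_pos: [480.4, -257.0, 202.3]
tcp_rot: [3.137, -0.006, -1.261]
contact_force: [1.4, 0.2, -2.1]
opening: 0.147
```

```bash
python3 d.py 505.7 28.5 202 -0.167
```

```text
clk 51.92 pos [ 480.4  -257.04  202.25] rot [ 3.14 -0.01 -1.26] F [ 1.39  0.16 -2.13] op 0.147 q [-0.49  0.78]
SHIFT cm [-26.43 -11.1   -0.19] TWIST -1.094
```

>>> arm_command(plan=[{"translation": [-3, -1.2, 0], "twist": -0.12, "gripper": 0.05}, {"translation": [-6, -2.5, 0], "twist": -0.24, "gripper": 0.05}, {"translation": [-9, -3.8, 0], "twist": -0.36, "gripper": 0.05}, {"translation": [-12, -5, 0], "twist": -0.48, "gripper": 0.05}, {"translation": [-15, -6.3, 0], "twist": -0.6, "gripper": 0.05}])

```text
clock: 52.33
eef_pos: [493.3, -93.3, 199.3]
tcp_rot: [3.133, 0.0, -0.656]
contact_force: [1.4, 0.6, -1.4]
opening: 0.145
```

```bash
python3 d.py 505.7 28.5 202 -0.167
```

```text
clk 52.33 pos [493.3  -93.3  199.35] rot [ 3.13  0.   -0.66] F [ 1.38  0.61 -1.39] op 0.145 q [-0.18  0.48]
SHIFT cm [ -6.44 -10.41  -0.36] TWIST -0.489
```

>>> arm_command(plan=[{"translation": [-1.6, -2.6, -0.3], "twist": -0.12, "gripper": 0.05}, {"translation": [-3.2, -5.2, -0.3], "twist": -0.24, "gripper": 0.05}, {"translation": [-4.8, -7.8, -0.3], "twist": -0.36, "gripper": 0.05}, {"translation": [-6, -9.8, -0.3], "twist": -0.46, "gripper": 0.05}, {"translation": [-6.4, -10.4, -0.3], "twist": -0.489, "gripper": 0.05}])

```text
clock: 52.75
eef_pos: [505.1, 31.0, 199.8]
tcp_rot: [3.134, 0.007, -0.159]
contact_force: [-0.3, 0.1, -1.2]
opening: 0.146
```

```bash
for i in 1 2 3 4; do python3 rot.py|tail -1;done; python3 shot.py wrist w41; python3 d.py 505.7 28.5 150 -0.167
```

```text
52.8 [505.09  30.61 199.92] tilt mrad -7.600135914585415 7.395355924123104
52.85 [505.08  29.14 200.08] tilt mrad -8.327852206293507 7.108088008644486
52.9 [505.16  28.11 200.32] tilt mrad -8.6396336583352 6.668885441293959
52.95 [505.32  27.5  200.57] tilt mrad -8.58604457064338 6.181920261308926
clk 53.00 [505.43  27.18 200.79] [ 3.13  0.01 -0.17] F [ 0.28  0.26 -1.87] op 0.147
clk 53.00 pos [505.43  27.18 200.79] rot [ 3.13  0.01 -0.17] F [ 0.28  0.26 -1.87] op 0.147 q [0.06 0.23]
SHIFT cm [ 0.03 -0.18  5.08] TWIST -0.002
```

View pics/w41.png

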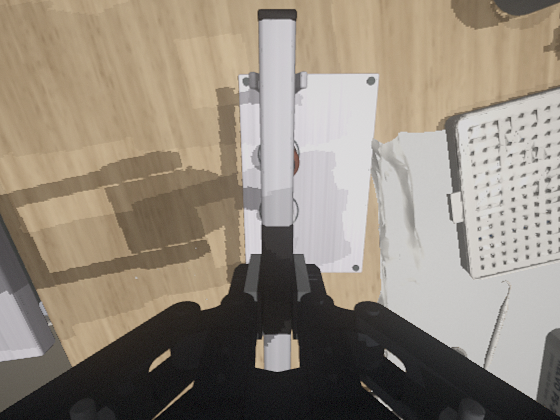

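```bash
python3 - <<'E'
from h import *
for e in ([np.pi-0.0032,-0.0069,-1.807],sense()["tcp_rot"]):
    R=Rn.from_euler('xyz',e).as_matrix(); print("tool y world z comp (slope along bar, mrad)",R[2,1]*1e3,"tool x",R[2,0]*1e3)
E
```

```text
tool y world z comp (slope along bar, mrad) 3.199918363101911 tool x 6.8999452486303365
tool y world z comp (slope along bar, mrad) 8.447611329432698 tool x -5.8377021711233
```

>>> arm_command(plan=[{"translation": [0.03, -0.15, 1], "twist": 0, "gripper": 0.05}, {"translation": [0.03, -0.15, 2.2], "twist": 0, "gripper": 0.05}, {"translation": [0.03, -0.15, 3.4], "twist": 0, "gripper": 0.05}, {"translation": [0.03, -0.15, 4.6], "twist": 0, "gripper": 0.05}, {"translation": [0.03, -0.15, 5], "twist": 0, "gripper": 0.05}])

```text
clock: 53.42
eef_pos: [504.3, 27.1, 148.5]
tcp_rot: [3.132, 0.009, -0.172]
contact_force: [-0.4, 0.5, -1.2]
opening: 0.146
```

```bash
for i in 1 2 3 4; do python3 rot.py|tail -1;done; python3 shot.py wrist w42;python3 shot.py scene sc42 200 130 320 230; python3 d.py 505.8 28.5 130 -0.167
```

```text
53.4667 [504.26  27.27 148.63] tilt mrad -9.284862622322976 8.918807317764399
53.5167 [504.77  27.45 149.59] tilt mrad -9.064296030091512 8.018570657639446
53.5667 [505.35  27.62 150.36] tilt mrad -8.752690609792335 6.804567728555089
53.6167 [505.81  27.77 150.92] tilt mrad -8.481600718968973 5.699931326159646
clk 53.67 [506.03  27.91 151.21] [ 3.13  0.01 -0.17] F [ 0.64 -0.57 -2.03] op 0.147
clk 53.72 [506.13  28.05 151.36] [ 3.13  0.   -0.17] F [-0.23  0.57 -2.37] op 0.148
scale 6.0
clk 53.72 pos [506.13  28.05 151.36] rot [ 3.13  0.   -0.17] F [-0.23  0.57 -2.37] op 0.148 q [0.06 0.23]
SHIFT cm [-0.03 -0.06  2.14] TWIST -0.003
```

View pics/w42.png

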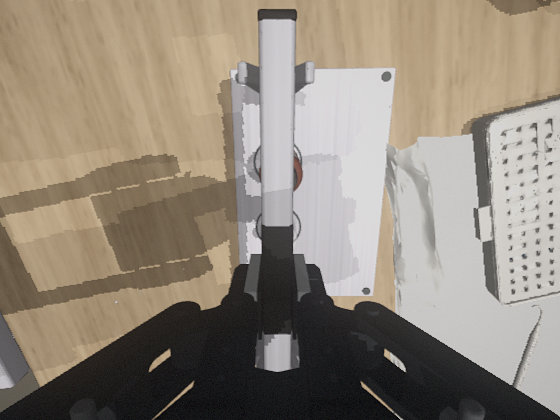

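View pics/sc42z.png

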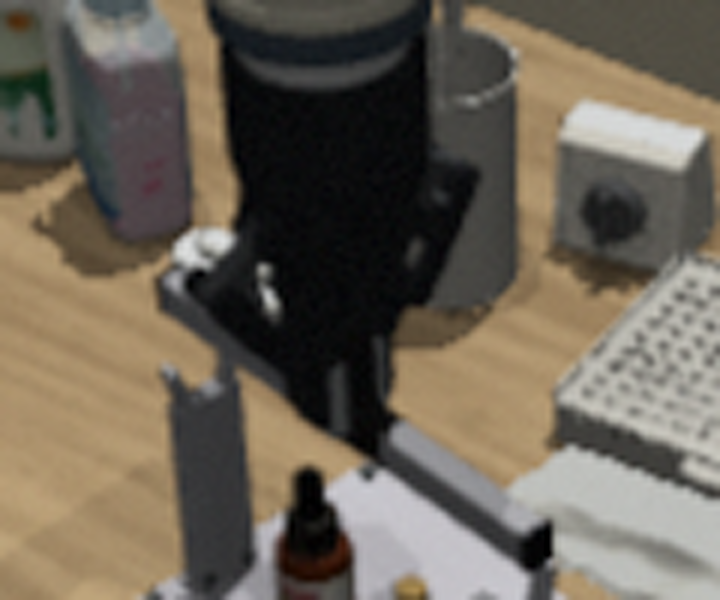

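>>> arm_command(plan=[{"translation": [-0.03, -0.05, 0.5], "twist": -0.003, "gripper": 0.05}, {"translation": [-0.03, -0.05, 1], "twist": -0.003, "gripper": 0.05}, {"translation": [-0.03, -0.05, 1.5], "twist": -0.003, "gripper": 0.05}, {"translation": [-0.03, -0.05, 1.9], "twist": -0.003, "gripper": 0.05}, {"translation": [-0.03, -0.05, 2], "twist": -0.003, "gripper": 0.05}])

```text
clock: 54.13
eef_pos: [505.2, 28.5, 130.4]
tcp_rot: [3.133, 0.006, -0.167]
contact_force: [-1.6, -0.0, -1.5]
opening: 0.147
```

```bash
for i in 1 2 3 4 5; do python3 rot.py|tail -1;done;python3 d.py 505.8 28.5 117 -0.167
```

```text
54.1833 [505.31  28.44 130.55] tilt mrad -8.493653945548019 6.012647147160877
54.2333 [505.51  28.48 130.9 ] tilt mrad -8.416872401171283 5.600290728874802
54.2833 [505.73  28.48 131.17] tilt mrad -8.280067627299381 5.152136163035337
54.3333 [505.87  28.45 131.36] tilt mrad -8.222031068246594 4.789304015833995
54.3833 [505.96  28.47 131.47] tilt mrad -8.168512813390816 4.538209306740759
clk 54.38 pos [505.96  28.47 131.47] rot [ 3.13  0.   -0.17] F [ 0.01  0.   -1.22] op 0.150 q [0.06 0.23]
SHIFT cm [-0.01 -0.01  1.45] TWIST 0.000
```

>>> arm_command(plan=[{"translation": [0, 0, 0.4], "twist": 0, "gripper": 0.05}, {"translation": [0, 0, 0.8], "twist": 0, "gripper": 0.05}, {"translation": [0, 0, 1.1], "twist": 0, "gripper": 0.05}, {"translation": [0, 0, 1.3], "twist": 0, "gripper": 0.05}, {"translation": [0, 0, 1.4], "twist": 0, "gripper": 0.05}])

```text
clock: 54.8
eef_pos: [505.6, 28.3, 116.9]
tcp_rot: [3.133, 0.005, -0.167]
contact_force: [0.0, -0.3, -1.6]
opening: 0.146
```

```bash
for i in 1 2 3 4 5; do python3 rot.py|tail -1;done;python3 shot.py wrist w43; python3 d.py 505.8 28.5 115.5 -0.167
```

```text
54.85 [505.61  28.33 116.97] tilt mrad -8.311360761162678 5.215936684906275
54.9 [505.72  28.36 117.2 ] tilt mrad -8.25026346536184 4.976807722286036
54.95 [505.84  28.36 117.37] tilt mrad -8.206816050421839 4.730208462623509
55.0 [505.91  28.39 117.5 ] tilt mrad -8.137715048217142 4.539410400286714
55.05 [505.96  28.35 117.58] tilt mrad -8.128366243312257 4.409116565200932
clk 55.10 [506.01  28.38 117.62] [ 3.13  0.   -0.17] F [ 0.57 -0.23 -2.22] op 0.145
clk 55.10 pos [506.01  28.38 117.62] rot [ 3.13  0.   -0.17] F [ 0.57 -0.23 -2.22] op 0.145 q [0.06 0.23]
SHIFT cm [-0.02 -0.01  0.21] TWIST 0.000
```

View pics/w43.png

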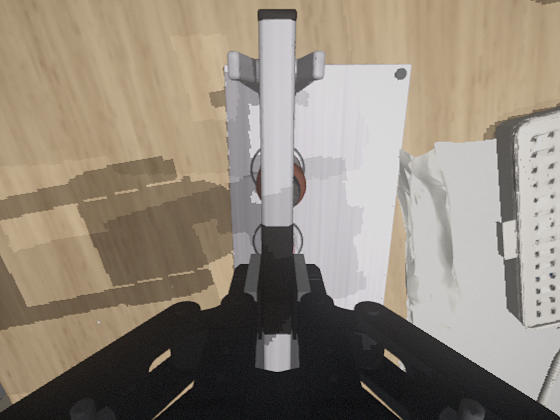

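Bar is between the prongs (229..325, bar centre at 277). Seat it.

>>> arm_command(plan=[{"translation": [-0.01, 0, 0.08], "twist": 0, "gripper": 0.05}, {"translation": [-0.01, 0, 0.16], "twist": 0, "gripper": 0.05}, {"translation": [-0.01, 0, 0.24], "twist": 0, "gripper": 0.05}, {"translation": [-0.01, 0, 0.28], "twist": 0, "gripper": 0.05}, {"translation": [-0.01, 0, 0.28], "twist": 0, "gripper": 0.05}])

```text
clock: 55.52
eef_pos: [506.0, 28.3, 115.8]
tcp_rot: [3.134, 0.004, -0.167]
contact_force: [-4.3, -1.2, 11.7]
opening: 0.146
```

```bash
for i in 1 2 3; do python3 rot.py|tail -1;done; python3 d.py 505.8 28.5 115.5 -0.167
```

```text
55.5667 [506.03  28.37 115.78] tilt mrad -8.01266120657429 3.9313689812365826
55.6167 [506.04  28.36 115.79] tilt mrad -8.001381415196462 3.8815475615325834
55.6667 [506.07  28.36 115.82] tilt mrad -7.97232222420563 3.8011408513918266
clk 55.67 pos [506.07  28.36 115.82] rot [ 3.13  0.   -0.17] F [-4.79 -0.19 11.23] op 0.149 q [0.06 0.23]
SHIFT cm [-0.03 -0.01  0.03] TWIST 0.000
```

>>> arm_command(plan=[{"translation": [0, 0, 0], "twist": 0, "gripper": 0.2}, {"translation": [0, 0, 0], "twist": 0, "gripper": 0.3}, {"translation": [0, 0, 0], "twist": 0, "gripper": 0.35}, {"translation": [0, 0, -0.5], "twist": 0, "gripper": 0.35}, {"translation": [0, 0, -2], "twist": 0, "gripper": 0.35}])

```text
clock: 56.08
eef_pos: [504.8, 28.4, 134.5]
tcp_rot: [3.133, 0.007, -0.167]
contact_force: [-0.7, -0.0, -0.1]
opening: 0.351
```

>>> arm_command(plan=[{"translation": [0, 0, -2], "twist": 0, "gripper": 0.4}, {"translation": [0, 0, -4.5], "twist": 0, "gripper": 0.4}, {"translation": [0, 0, -7], "twist": 0, "gripper": 0.4}, {"translation": [0, 0, -8.5], "twist": 0, "gripper": 0.4}, {"translation": [0, 0, -8.8], "twist": 0, "gripper": 0.4}])

```text
clock: 56.5
eef_pos: [507.2, 29.2, 225.6]
tcp_rot: [3.134, 0.003, -0.167]
contact_force: [1.6, -0.6, 0.3]
opening: 0.401
```

```bash
for i in 1 2 3 4 5; do python3 rot.py|tail -1;done; python3 shot.py wrist w44 220 40 400 340; python3 d.py 350 28.5 230 -0.167
```

```text
56.55 [506.69  29.15 224.52] tilt mrad -8.011528740747842 3.71271610950763
56.6 [505.87  29.1  223.04] tilt mrad -8.434237024478097 5.750191271138627
56.65 [505.22  29.07 222.04] tilt mrad -8.849033917681659 7.558241694399781
56.7 [504.83  29.04 221.47] tilt mrad -9.15327895846918 8.756474857907426
56.75 [504.71  29.01 221.24] tilt mrad -9.26639125227613 9.327366205654108
clk 56.80 [504.72  29.03 221.19] [ 3.13  0.01 -0.17] F [-0.66  0.52 -0.6 ] op 0.400
scale 2.0
clk 56.80 pos [504.72  29.03 221.19] rot [ 3.13  0.01 -0.17] F [-0.66  0.52 -0.6 ] op 0.400 q [0.06 0.23]
SHIFT cm [-15.26   2.63  -0.71] TWIST 0.000
```

View pics/w44z.png

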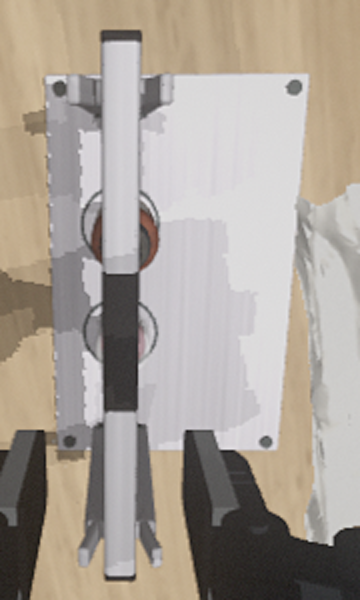

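The bar lies in both brackets. Next, overhang relative to the brackets and bottle centring, with the arm moved clear.

>>> arm_command(plan=[{"translation": [-3, 0.5, -1], "twist": 0, "gripper": 0.5}, {"translation": [-7, 1.2, -2], "twist": 0, "gripper": 0.5}, {"translation": [-11, 1.9, -2], "twist": 0, "gripper": 0.5}, {"translation": [-14, 2.4, -2], "twist": 0, "gripper": 0.5}, {"translation": [-15, 2.6, -2], "twist": 0, "gripper": 0.5}])

```text
clock: 57.22
eef_pos: [347.9, 28.2, 241.5]
tcp_rot: [3.131, 0.014, -0.167]
contact_force: [-0.2, -0.3, -0.5]
opening: 0.501
```

```bash
for i in 1 2 3 4 5; do python3 rot.py>/dev/null;done; python3 shot.py top t45 190 185 325 285; python3 shot.py scene s45 200 170 335 280;  python3 shot.py wrist w45
```

```text
clk 57.52 [354.08  28.48 242.86] [ 3.13  0.01 -0.17] F [-0.01 -0.35  0.28] op 0.502
scale 5.925925925925926
clk 57.57 [353.93  28.46 242.77] [ 3.13  0.01 -0.17] F [-0.35  0.22  0.66] op 0.503
scale 5.454545454545454
clk 57.62 [353.71  28.46 242.7 ] [ 3.13  0.01 -0.17] F [ 0.97  0.58 -0.8 ] op 0.503
```

View pics/t45z.png

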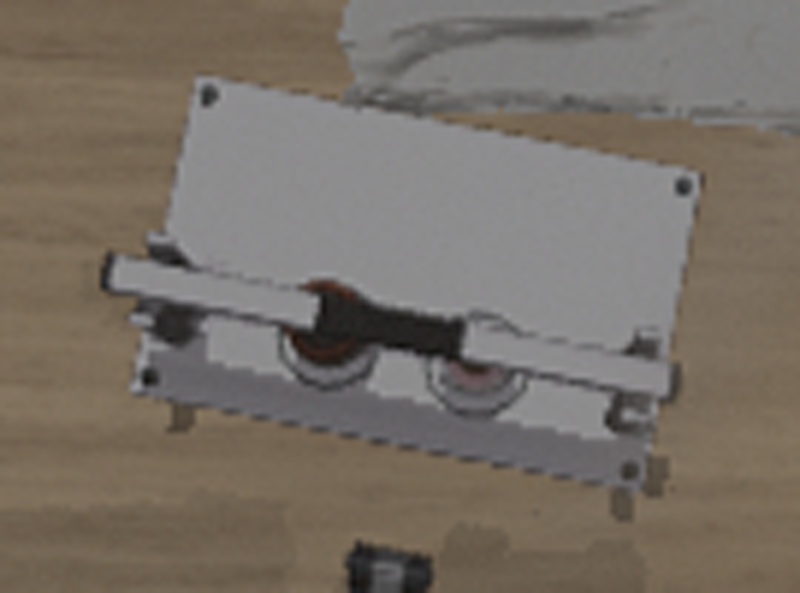

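View pics/s45z.png

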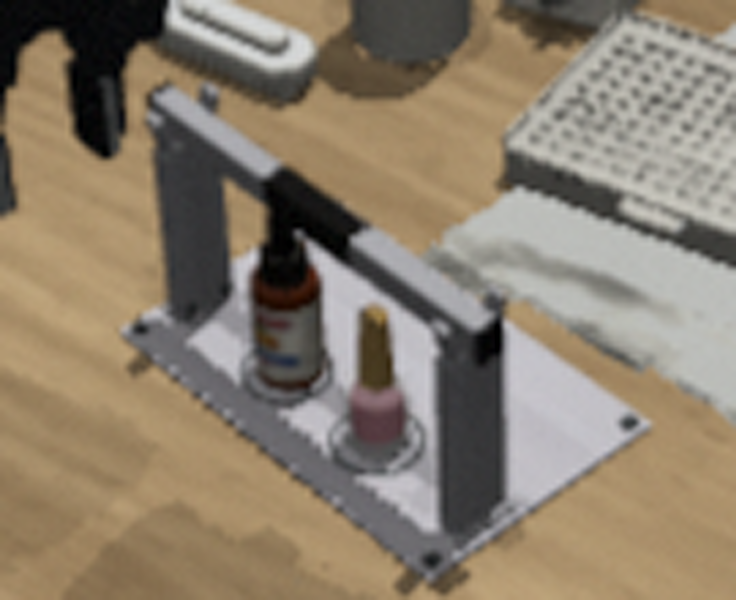

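View pics/w45.png

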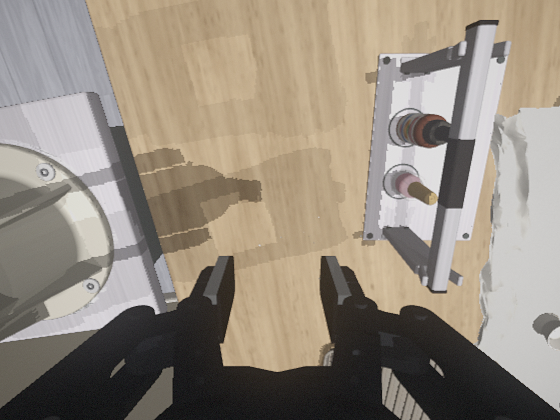

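```bash
python3 - <<'E'
from h import *
a=cv2.imread("pics/top0.png");b=cv2.imread("pics/t45.png")
ga=cv2.cvtColor(a,cv2.COLOR_BGR2GRAY).astype(np.float32);gb=cv2.cvtColor(b,cv2.COLOR_BGR2GRAY).astype(np.float32)
d=np.abs(ga-gb)[185:285,190:325]; cv2.imwrite("pics/diff.png",cv2.resize(np.clip(d*3,0,255).astype(np.uint8),None,fx=5.8,fy=5.8,interpolation=cv2.INTER_CUBIC))
# cup / brush regions
for n,(u,v,r) in dict(cup=(369,172,14),brush=(177,172,24)).items(): print(n,np.abs(ga-gb)[v-r:v+r,u-r:u+r].max())
# sleeve position along bar: sample profile along bar centreline
m=camera_model("top")
th=-0.167;ax=np.array([-np.sin(th),np.cos(th)]);c=np.array([505.3,26.5])
ts=np.arange(-125,125,0.5)
uv=np.array([proj(m,[*(c+ax*t),128]) for t in ts]).astype(np.float32)
for g in(ga,gb):
    acc=0
    for off in (-1,0,1):
        p=cv2.remap(g,uv[:,0][None]+0,uv[:,1][None]+off,cv2.INTER_CUBIC)[0]; acc=acc+p
    acc=cv2.GaussianBlur(acc[None]/3,(9,1),2)[0]; dd=np.diff(acc)
    i=[(ts[k],round(float(dd[k]),1)) for k in range(1,len(dd)-1) if abs(dd[k])>3 and abs(dd[k])>=abs(dd[k-1]) and abs(dd[k])>abs(dd[k+1])]; print(i)
E
```

```text
cup 5.0
brush 6.0
[(np.float64(-112.0), -6.7), (np.float64(-108.0), 11.9), (np.float64(-27.5), -14.7), (np.float64(30.0), 16.3), (np.float64(109.5), -13.4), (np.float64(114.0), 10.2)]
[(np.float64(-113.0), -6.2), (np.float64(-108.5), 12.0), (np.float64(-28.0), -12.7), (np.float64(28.5), 15.3), (np.float64(109.0), -14.1), (np.float64(113.5), 8.3)]
```

View pics/diff.png

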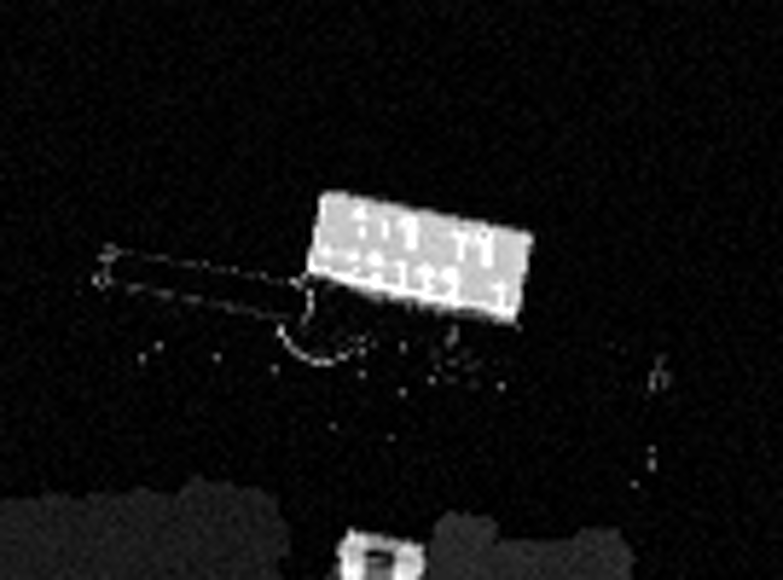

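```bash
python3 - <<'E'
from h import *
a=cv2.imread("pics/scene0.png");b=cv2.imread("pics/s45.png")
f=lambda i:cv2.resize(i[180:270,215:310],None,fx=4,fy=4,interpolation=cv2.INTER_CUBIC)
t=cv2.imread("pics/t45.png")[225:295,95:165]
o=np.hstack([f(a),f(b)]);cv2.imwrite("pics/cmp.png",o); cv2.imwrite("pics/grey45.png",cv2.resize(t,None,fx=5,fy=5))
E
```

```text
(no output)
```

View pics/cmp.png

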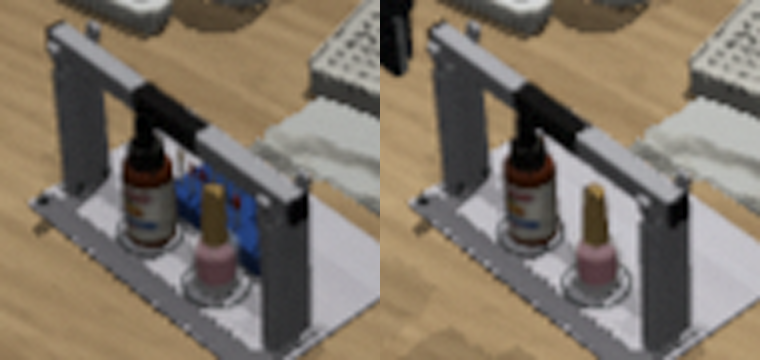

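View pics/grey45.png

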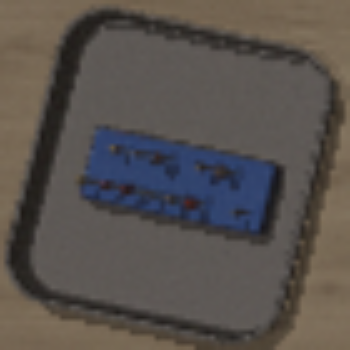

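Before and after match, and the holder lies flat in the grey tray. Handing in.

```bash
python3 -c "
from rig import job
print(job.sign_off())"
```

```text
the job is handed in; nothing more can be done
None
```

The job is done and handed in at about 58 s of the 144 s allowed. The bar and both bottles were set aside on the ribbed tray, and the blue bur holder went flat, bits up, into the grey tray. Each bottle then went back upright on its own ring, and the bar was laid back in both brackets.

**Last checks:** In the before/after overhead pictures the bar sits within about 1 mm of where it started along its length. By calibration its centre is within about 0.5 mm of the estimated home. Both bottles are upright on their rings, with at most a slight shift of the dropper. The cup and nail brush areas are unchanged. The highest contact force I saw was about 14 N.

**What went less smoothly:**
- **Bar gripped too low at first:** it would have hit the tray floor, so I lowered it back into the brackets, regripped it about 15 mm higher and lifted it again.
- **Tool tilt:** it drifted to about 1.5° during the moves, and I brought it back under 0.5° before gripping the bar for the return.
- **Early wrist-camera measurements:** some taken before the arm had settled disagreed by a few millimetres, so I measured again once it was still.

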